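Refit a scanner's front glass, aim the head and set out turned cups for scanning

ROBOT

A 7-joint arm with a two-finger parallel gripper is mounted at the origin on a cart in front of the work surface, level with it; the furniture and walls round the work are solid. World frame = base frame: x ahead of the robot, y to its left, z up, the work surface at z = 0. Lengths are in m, angles in rad, forces in N, time in s.
With the tool pointing down it reaches from about 0.425 to 0.825 m from the base axis. Payload 3.6 kg.
Tool frame: the origin (TCP) lies at the very end of the fingers, on their centre line; the grasp point (between the pads) lies 19 mm behind it; z points along the fingers, x is the direction in which the jaws open and shut, and the axes are right-handed (so a half turn about z gives the same grasp; the last joint's range is limited). The gripper opens to 93 mm and grips with 3 to 60 N. Pads are 15 mm wide; open, the fingers measure 128 mm over their backs; the gripper's body (75 mm by 188 mm) begins 65 mm behind the grasp point.
Start: joints at [-0.026, 0.615, -0.013, 1.423, 0.008, 1.103, -0.04], TCP at [0.65, 0, 0.219] pointing down, gripper open.
Joint ranges: [-3.12, 3.12], [-0.3, 2.06], [-1.34, 1.32], [0.26, 2.42], [-1.36, 4.5], [0.01, 1.98], [-2.84, 2.84]. Speed limits (rad/s): [2.79, 2.79, 3.14, 3.14, 3.14, 3.14, 3.14].

INTERFACE

Orientations are given as [roll, pitch, yaw] about the fixed x, y, z axes, in that order (R = Rz(yaw) Ry(pitch) Rx(roll)).
In Python, from station import arm gives the robot as it stands.
- The arm moves only by the tool apply_moves, never from a script. Its argument "motion" is a list of rows, each an object with "dp": the shift along the tool's x, y, z in m, a list of three; "turn": the turn, a rotation vector about the tool's x, y, z in degrees, a list of three; "fingers": the opening, from -1 (shut) to 1 (fully open). In form: [{"dp": [dx, dy, dz], "turn": [rx, ry, rz], "fingers": fingers}, ...]. A call has exactly 5 rows; each row is the pose to reach, as a shift and turn from the pose measured when the call began, along the tool's axes at that moment; what a row does not reach only later rows make up. A row lasts 1/12 s, in which the tool goes at most 41.7 mm and 7.16 degrees, less where a joint would pass 70% of its speed; a pose out of reach is approached as far as the arm can. A call with a gripper value outside its range is refused whole. The fingers move at their own pace and stop on an object; the grip force is fixed at half the most. Time passes only in rows, so rows that repeat a pose let the fingers close, or fill a call up. It gives the time, the measured TCP pose, the force and the opening at its end, in the units of the state.
- arm.state(): the state, without advancing time (a new reading comes with each control period).
- arm.get_image(name): name is "scene" or "side" or "wrist"; returns the picture (384x512x3 uint8, red, green, blue); there is no depth.
- arm.get_calibration(name): a dict with "fx", "fy", "cx", "cy" (pixels), "k1" (the pictures are not rectified: a ray, as slopes to the right and down, at radius r is drawn at 1 + k1 r^2 times it, then the intrinsics apply), "world_to_cam" (4x4, takes a point from world to camera coordinates). Camera axes: x right, y down, z forward; pixel columns grow to the right and rows downward; lengths in m; the calibration is good to about 2 mm. A picture is of the moment at which its call begins: read the wrist's pose just before it. get_calibration takes no time and is no camera call; for the wrist camera it gives the pose at the moment of the call.
- arm.job_done(): hands the job in, once; it reports no verdict.
The state is a dict: "t": time; "q": joint angles; "joint_vel": joint speeds; "tau": joint torques, N m; "ee_pos": TCP position; "tcp_rot": TCP orientation; "wrist_force": force on the tool from outside, world axes, zero at the start; "torque": the same for the moment, N m; "grip_width": finger opening in m.
Only numpy, scipy, OpenCV 4.12 (cv2) and the standard library are available. Lean on these libraries where they do the work, as an engineer would, in place of code of your own. Each camera call takes 0.05 s, during which the arm holds its last target.

TASK

The bench scanner is waiting face up for its front glass: lay the glass flat in its seat, put the retaining ring over it and screw the ring clockwise until it is home against its stop, then push the tilt lever over so that the head swings all the way over to look at the scan board. Stand every turned cup upright on the scan board, one to each cork disc, with its carved rosette facing the scanner's glass; one cup has fallen over on the board and can be stood up against the backdrop. Leave the paint pot and the little pail undisturbed.

Things in the scene. Friction and masses are not known exactly. Their poses are not given: they have to be found in the camera images.
- glass_mid (a point): front glass: clear round disc, 40 mm diameter, 9 mm thick, both faces alike, lying flat on the bench to begin with. The point is its centre; z is square to its faces.
- ring_mid (a point): retaining ring: dark knurled metal ring, 64 mm outer diameter, 20 mm tall, lying right way up (lip with a 31 mm hole on top). The point is its centre, half-way up; z its axis, up through the lip. Inside the skirt are three lugs, 11 mm wide, at 0, 120 and 240 degrees from its x axis; a bright pad outside and a line on top mark each.
- ring_lip (a point): centre of the underside of the ring's lip, 6 mm above ring_mid along the ring's z. With the lugs in the gaps (within 10 degrees) the ring drops until its lip rests on the glass, 9 mm above the ledge; the ring's foot is then 7 mm below and its top 13 mm above the ledge.
- lug_1 (a point): middle of the ring's lug at 0 degrees, 27 mm from its axis.
- lug_2 (a point): middle of the ring's lug at 120 degrees.
- lug_3 (a point): middle of the ring's lug at 240 degrees.
- seat (a point): centre of the ledge in the open cell of the scanner head on which the glass rests; z points out of the cell (up while the head is face up). The bore for the glass is 42.4 mm wide, chamfered; its rim stands 6.6 mm above the ledge, so the seated glass stands 2.4 mm proud. Outside the rim are three cams up to 56 mm diameter, with gaps for the lugs centred at 0, 120 and 240 degrees from the seat's x axis.
- ring_home (a point): point on the cell, 27 mm from its axis, where the middle of one lug (any of the three) lies when the ring is home. Turned clockwise seen from above, the lugs run under the cams, draw the ring down tight on the glass and meet a stop about 81 degrees from the middle of the gaps; the last 25 degrees are stiff, up to about 0.6 N m.
- tilt (a joint): tilt of the scanner head about its level hinge, 53 mm below the seat: 0 face up (as found), 1.57 fully over against its stop, looking level along the scanner's -x toward the scan board. Stiff: it stays where it is left, about 0.45 N m to move.
- lever_grip (a point): middle of the black cross grip (18 mm diameter, 34 mm long, parallel to the hinge) at the end of the 90 mm tilt lever beside the head. At tilt 0 the lever leans forward, 65 degrees above level; pushing the grip forward and down in an arc about the hinge swings the head, and at tilt 1.57 the lever points forward, 25 degrees below level.
- scanner: foot and fork of the scanner, fixed to the bench, 130 x 125 mm. Origin on the bench under the hinge's middle; -x is the way the head looks when swung over, y runs along the hinge (88 mm above the bench); the lever grip is on the +y side, 96 mm out.
- board: scan board: plywood, 270 mm (x) by 290 mm (y) and 18 mm thick, fixed to the bench, with an upright backdrop 105 mm high standing on it along its +x edge, the backdrop's inner face at x = +120 mm. Origin under its middle; -x points towards the scanner.
- station_1 (a point): centre of the first cork disc (56 mm, flush) on the top of the board; one cup stands on it.
- station_2 (a point): centre of the second (middle) cork disc, 95 mm from the first.
- station_3 (a point): centre of the third cork disc, 95 mm from the second.
- cup_1_mid (a point): turned wooden cup, a hollow cylinder, 44 mm diameter, 85 mm tall, open at the top, 0.12 kg, with a carved rosette (27 mm round, 2.5 mm proud, centred 40 mm above the foot) on one side. The point is the middle of the cup, half-way up; z runs from foot to mouth, x out of the rosette side. This one starts lying on the scan board, foot towards the backdrop.
- cup_2_mid (a point): turned wooden cup, a hollow cylinder, 44 mm diameter, 85 mm tall, open at the top, 0.12 kg, with a carved rosette (27 mm round, 2.5 mm proud, centred 40 mm above the foot) on one side. The point is the middle of the cup, half-way up; z runs from foot to mouth, x out of the rosette side. Starts standing on the bench; may be absent.
- cup_3_mid (a point): turned wooden cup, a hollow cylinder, 44 mm diameter, 85 mm tall, open at the top, 0.12 kg, with a carved rosette (27 mm round, 2.5 mm proud, centred 40 mm above the foot) on one side. The point is the middle of the cup, half-way up; z runs from foot to mouth, x out of the rosette side. Starts standing on the bench; may be absent.
- cup_4_mid (a point): turned wooden cup, a hollow cylinder, 44 mm diameter, 85 mm tall, open at the top, 0.12 kg, with a carved rosette (27 mm round, 2.5 mm proud, centred 40 mm above the foot) on one side. The point is the middle of the cup, half-way up; z runs from foot to mouth, x out of the rosette side. Starts standing on the bench; may be absent.
- pot: bystander: small open paint pot, stained, 56 mm wide and 56 mm tall, right of the board. Origin at the centre of its underside.
- pail: bystander: little white pail with a wire handle, 65 mm wide, 70 mm tall, behind the work. Origin at the centre of its underside.
Not all that is in view belongs to the job. Leave any orange look-alike of the part that bears cup_3_mid alone. What is shaped like the part that bears ring_mid but pink is not meant.

How it is judged:
By the outcome, as a careful person would: the job done as asked, in the order asked, and still so for the second after the job is handed in, with the robot touching nothing.
Of cup_2, cup_3, cup_4 only 1 to 2 are there at a start; the rules pass over those that are not, and their reading is None.
At some moment in a run one of glass, ring may be knocked a few centimetres aside while the robot is not near it.
Once in a run the grip may slacken for a moment while it holds something.
It also fails if it takes over 210 s, if anything falls off the work surface, if the arm or the gripper's body presses on something with over 40 N, if the wrist force passes 120 N, or if a joint passes its speed limit or range.

## Working session

There is one attempt and no reset: what is moved stays moved. The work goes in short steps, Python scripts to look and compute and a tool call to move; the robot and the scene stay as the last step left them, time stands still between calls to the robot, and variables do not carry over. Pictures are saved under pics/ and viewed, and the job is handed in when it is done.

Besides the shell and the picture viewer there is one more tool, called by a JSON object that holds its "fn" and its "kwargs". apply_moves: Moves the arm, as the interface text tells. Its arguments: {"type":"object","properties":{"motion":{"type":"array","items":{"type":"object","properties":{"dp":{"type":"array","items":{"type":"number"}},"turn":{"type":"array","items":{"type":"number"}},"fingers":{"type":"number"}}}}},"required":["motion"]}

```bash
ls; mkdir -p pics
cat > h.py <<'E'
import numpy as np, cv2
from station import arm
from scipy.spatial.transform import Rotation as R
def snap(n,f):
    cal=arm.get_calibration(n); im=arm.get_image(n); cv2.imwrite('pics/'+f+'.png',im[:,:,::-1]); np.save('pics/'+f+'.npy',im)
    import pickle; pickle.dump(cal,open('pics/'+f+'.pkl','wb')); return im,cal
def load(f):
    import pickle; return np.load('pics/'+f+'.npy'),pickle.load(open('pics/'+f+'.pkl','rb'))
def ray(cal,u,v):
    K=np.array([[cal['fx'],0,cal['cx']],[0,cal['fy'],cal['cy']],[0,0,1]])
    xd=(u-cal['cx'])/cal['fx'];yd=(v-cal['cy'])/cal['fy']
    x,y=xd,yd
    for _ in range(30):
        s=1+cal['k1']*(x*x+y*y); x,y=xd/s,yd/s
    T=np.array(cal['world_to_cam']);Rm=T[:3,:3]
    o=-Rm.T@T[:3,3]; d=Rm.T@np.array([x,y,1]); return o,d/np.linalg.norm(d)
def onz(cal,u,v,z):
    o,d=ray(cal,u,v); return o+d*(z-o[2])/d[2]
def proj(cal,p):
    T=np.array(cal['world_to_cam']);c=T[:3,:3]@np.array(p)+T[:3,3]
    x,y=c[0]/c[2],c[1]/c[2]; s=1+cal['k1']*(x*x+y*y)
    return np.array([cal['fx']*x*s+cal['cx'],cal['fy']*y*s+cal['cy']])
def tri(*rs):
    A=np.zeros((3,3));b=np.zeros(3)
    for o,d in rs:
        P=np.eye(3)-np.outer(d,d);A+=P;b+=P@o
    p=np.linalg.solve(A,b); return p,[np.linalg.norm((np.eye(3)-np.outer(d,d))@(p-o)) for o,d in rs]
def rows(p,rpy=None,Rm=None):
    "shift/turn from the current pose to the target"
    s=arm.state(); R0=R.from_euler('xyz',s['tcp_rot']) if len(s['tcp_rot'])==3 else R.from_quat(s['tcp_rot'])
    R1=R0 if rpy is None and Rm is None else (Rm if Rm is not None else R.from_euler('xyz',rpy))
    print('dp',np.round(R0.inv().apply(np.array(p)-s['ee_pos']),4),'turn',np.round((R0.inv()*R1).as_rotvec(degrees=True),1))
E
python3 - <<'E'
from h import *
print(arm.state())
for n in ['scene','side','wrist']:
    im,c=snap(n,n+'0'); print(n,c)
E
```

```text
pics
{'t': 0.0, 'q': array([-0.0264836 ,  0.61595722, -0.01262904,  1.42491611,  0.00814838,
        1.10341062, -0.04039508]), 'joint_vel': array([-0.00068277, -0.00011626,  0.00199655,  0.00010765,  0.00027903,
       -0.00075637,  0.00028753]), 'tau': array([ 5.37042069e-04, -4.58937871e+01,  2.08912762e-01, -1.65743172e+01,
       -6.11085235e-02,  2.03703978e-02,  2.53581929e-04]), 'ee_pos': array([ 6.49190249e-01, -9.11458776e-06,  2.17450812e-01]), 'tcp_rot': array([3.14151746e+00, 2.63928705e-03, 8.72814723e-05]), 'wrist_force': array([-0.45594276, -0.6941317 ,  0.15270306]), 'torque': array([ 0.00036491, -0.01140243, -0.0242361 ]), 'grip_width': 0.09289070306854472}
scene {'fx': 384.4361946413126, 'fy': 384.4361946413126, 'cx': 260.7008024965233, 'cy': 187.56211927256075, 'k1': -0.008034614398103317, 'world_to_cam': array([[-0.47825704, -0.87820362,  0.00534874,  0.38222361],
       [-0.50644133,  0.27081467, -0.81864314,  0.37621462],
       [ 0.71748685, -0.39423067, -0.57427763,  1.00058361],
       [ 0.        ,  0.        ,  0.        ,  1.        ]])}
side {'fx': 359.3
[... 175 characters left out ...]
39679 , -0.57095624],
       [-0.01722565, -0.636374  , -0.77118831,  0.16108805],
       [ 0.02709742,  0.77072231, -0.63659473,  1.21844046],
       [ 0.        ,  0.        ,  0.        ,  1.        ]])}
wrist {'fx': 342.2315394197665, 'fy': 342.2315394197665, 'cx': 259.4364457199409, 'cy': 189.20816687999897, 'k1': -0.10564690623553995, 'world_to_cam': array([[ 9.99994256e-01, -2.98917680e-04, -3.37607114e-03,
        -6.47529688e-01],
       [ 5.35383696e-04, -9.69665471e-01,  2.44435244e-01,
        -2.86930120e-02],
       [-3.34672563e-03, -2.44435648e-01, -9.69659741e-01,
         3.90415961e-01],
       [ 0.00000000e+00,  0.00000000e+00,  0.00000000e+00,
         1.00000000e+00]])}
```

View pics/scene0.png

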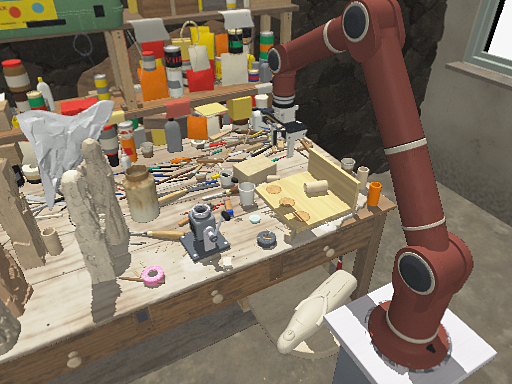

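View pics/side0.png

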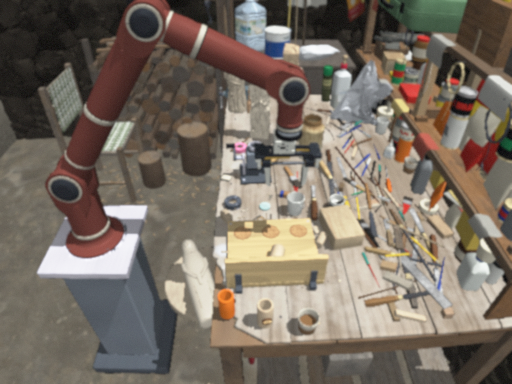

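View pics/wrist0.png

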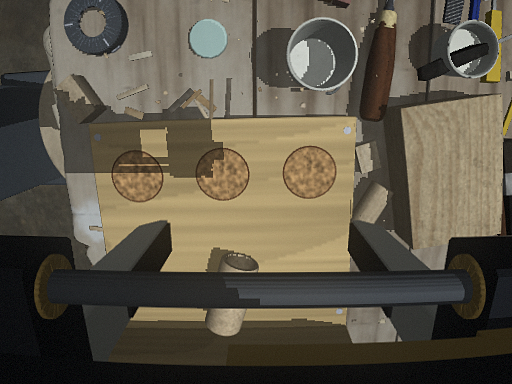

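The scanner is to the left (+y), the board is in front with its backdrop on the −y side, and the lying cup is on the board. There is an orange decoy cup, a pale cup next to it, and the pot. Zooming in.

Run:
```python
import cv2
a=cv2.imread('pics/scene0.png')[140:300,120:390]; cv2.imwrite('pics/scene0c.png',cv2.resize(a,None,fx=2.9,fy=2.9,interpolation=cv2.INTER_CUBIC))
a=cv2.imread('pics/side0.png')[130:340,205:370]; cv2.imwrite('pics/side0c.png',cv2.resize(a,None,fx=2.8,fy=2.8,interpolation=cv2.INTER_CUBIC))
```

```text
(no output)
```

View pics/scene0c.png

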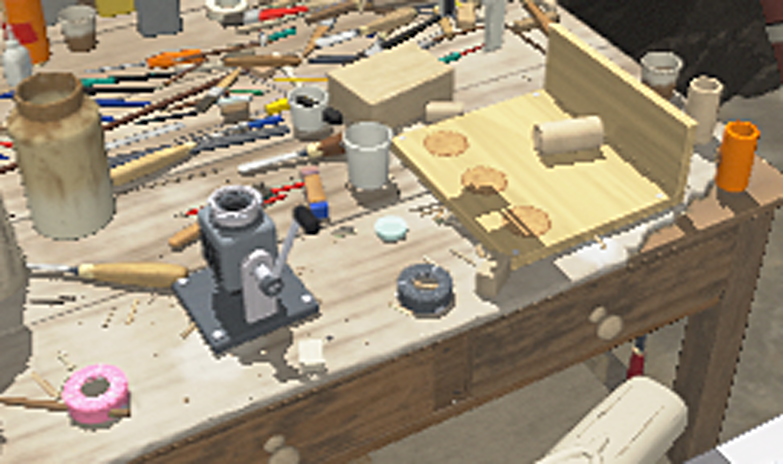

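View pics/side0c.png

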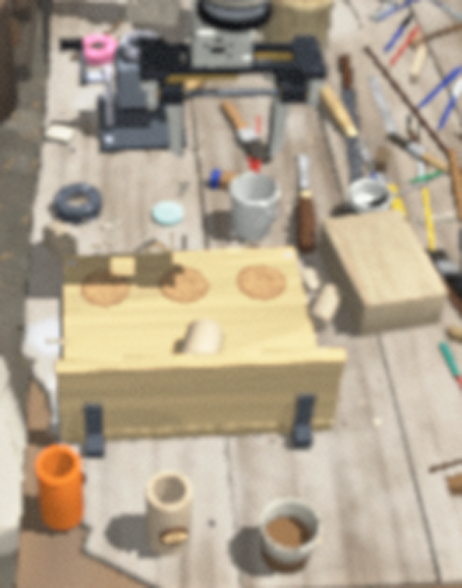

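Run:
```python
from h import *
np.set_printoptions(precision=4,suppress=True)
im,c=load('wrist0')
for n,u,v,z in [('st L',137,176,.018),('st M',222,174,.018),('st R',309,172,.018),('ring top',95,24,.02),('glass',208,38,.009),('pail rim',322,54,.07),('corner L',92,124,.018),('corner R',356,117,.018),('nailR',338,311,.018),('nailL',97,138,.018),('nailR2',347,130,.018)]:
    print(n,onz(c,u,v,z))
im,c=load('scene0'); im2,c2=load('side0')
print('cams',ray(c,0,0)[0],ray(c2,0,0)[0])
S=lambda u,v:ray(c,120+u/2.9,140+v/2.9)
D=lambda u,v:ray(c2,205+u/2.8,130+v/2.8)
for n,a,b in [('cup mouth',(706,85),(170,490)),('orange',(741,132),(57,460)),('pot',(660,62),(290,524)),('pail',(369,132),(255,187)),('glass',(391,228),(168,212)),('pink',(97,385),(99,47)),('ring',(425,278),(77,199))]:
    print(n,*tri(S(*a),D(*b)))
```

```text
st L [ 0.512  -0.0097  0.018 ]
st M [ 0.6068 -0.0076  0.018 ]
st R [ 0.7016 -0.0053  0.018 ]
ring top [0.4786 0.1509 0.02  ]
glass [0.5942 0.1349 0.009 ]
pail rim [0.7025 0.1104 0.07  ]
corner L [0.466  0.0481 0.018 ]
corner R [0.7498 0.0542 0.018 ]
nailR [ 0.7446 -0.1798  0.018 ]
nailL [0.4702 0.0329 0.018 ]
nailR2 [0.7408 0.0404 0.018 ]
cams [-0.3446  0.6282  0.8806] [ 0.5404 -0.8548  0.9021]
cup mouth [ 0.5762 -0.3337  0.0804] [np.float64(0.000976563686589158), np.float64(0.0009765636865893123)]
orange [ 0.4695 -0.2981  0.0804] [np.float64(0.0013029317358894178), np.float64(0.0013029317358892642)]
pot [ 0.6899 -0.3541  0.0492] [np.float64(0.00019362706095777887), np.float64(0.0001936270609579402)]
pail [0.7049 0.1089 0.0692] [np.float64(0.0005326462880712181), np.float64(0.000532646288070934)]
glass [0.5953 0.1366 0.0028] [np.float64(0.002042510715028531), np.float64(0.0020425107150286526)]
pink [0.5014 0.5268 0.0141] [np.float64(0.0006451462946926338), np.float64(0.0006451462946926539)]
ring [0.4772 0.1521 0.0182] [np.float64(0.001466407167190802), np.float64(0.0014664071671910037)]
```

Run:
```python
from h import *
np.set_printoptions(precision=4,suppress=True)
im,c=load('scene0')
S=lambda u,v,z:onz(c,120+u/2.9,140+v/2.9,z)
print(S(237,203,.143),S(306,220,.17), S(207,355,.01),S(318,300,.01),S(175,290,0.01))
p=S(237,203,.143); rows([p[0],p[1]-.02,.33])
```

```text
[0.5569 0.3397 0.143 ] [0.4655 0.2994 0.17  ] [0.4909 0.4114 0.01  ] [0.5118 0.272  0.01  ] [0.6036 0.4083 0.01  ]
dp [-0.0927 -0.3197 -0.1121] turn [0. 0. 0.]
```

{"fn": "apply_moves", "kwargs": {"motion": [{"dp": [-0.02, -0.02, -0.03], "turn": [0, 0, 0], "fingers": 1}, {"dp": [-0.03, -0.05, -0.05], "turn": [0, 0, 0], "fingers": 1}, {"dp": [-0.045, -0.08, -0.075], "turn": [0, 0, 0], "fingers": 1}, {"dp": [-0.06, -0.115, -0.085], "turn": [0, 0, 0], "fingers": 1}, {"dp": [-0.075, -0.15, -0.09], "turn": [0, 0, 0], "fingers": 1}]}}

```text
t: 0.57
ee_pos: [0.5747, 0.1512, 0.3102]
tcp_rot: [-3.141, -0.002, -0.001]
wrist_force: [-0.5, 0.2, -1.1]
grip_width: 0.0932
```

{"fn": "apply_moves", "kwargs": {"motion": [{"dp": [0, -0.04, -0.005], "turn": [0, 0, 0], "fingers": 1}, {"dp": [-0.01, -0.08, -0.01], "turn": [0, 0, 0], "fingers": 1}, {"dp": [-0.01, -0.12, -0.02], "turn": [0, 0, 0], "fingers": 1}, {"dp": [-0.015, -0.15, -0.025], "turn": [0, 0, 0], "fingers": 1}, {"dp": [-0.015, -0.16, -0.025], "turn": [0, 0, 0], "fingers": 1}]}}

```text
t: 0.98
ee_pos: [0.557, 0.3189, 0.3359]
tcp_rot: [-3.135, -0.001, 0.009]
wrist_force: [-0.3, 0.2, 0.1]
grip_width: 0.0933
```

Run:
```python
from h import *
snap('wrist','w1');snap('side','s1');snap('scene','c1');s=arm.state();print(s['t'],s['ee_pos'],s['tcp_rot'])
```

```text
1.1333 [0.55975551 0.31060792 0.33442072] [ 3.14050766e+00 -1.02946306e-03 -5.92582259e-04]
```

View pics/w1.png

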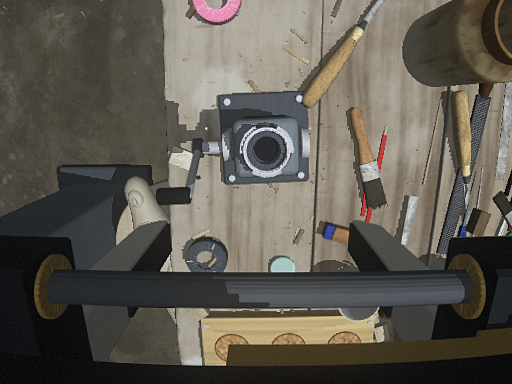

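View pics/c1.png

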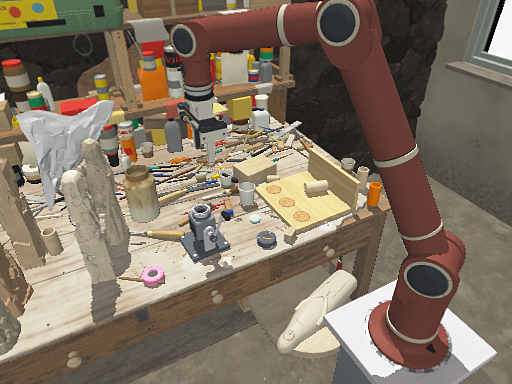

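Run:
```python
from h import *
np.set_printoptions(precision=4,suppress=True)
im,c=load('c1'); print(onz(c,52,230,.085),onz(c,52,250,0), onz(c,242,90,.1))
a=cv2.imread('pics/c1.png'); cv2.imwrite('pics/c1c.png',cv2.resize(a[180:280,170:280],None,fx=5,fy=5,interpolation=cv2.INTER_CUBIC));cv2.imwrite('pics/c1d.png',cv2.resize(a[190:300,0:140],None,fx=5,fy=5,interpolation=cv2.INTER_CUBIC))
a=cv2.imread('pics/w1.png');cv2.imwrite('pics/w1c.png',cv2.resize(a[70:280,150:330],None,fx=2.85,fy=2.85,interpolation=cv2.INTER_CUBIC))
```

```text
[0.7535 0.7637 0.085 ] [0.7651 0.7867 0.    ] [ 1.5061 -0.2664  0.1   ]
```

View pics/w1c.png

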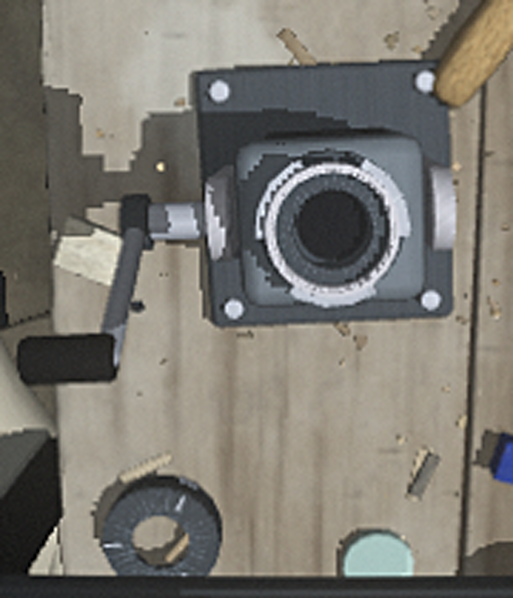

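View pics/c1d.png

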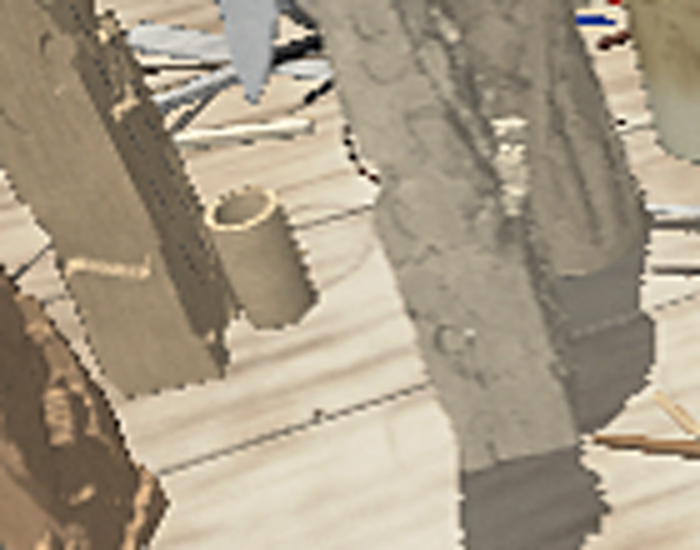

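View pics/s1.png

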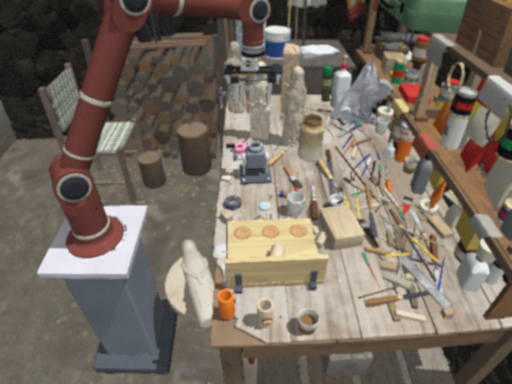

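Run:
```python
from h import *
np.set_printoptions(precision=2,suppress=True)
im,c=load('c1')
t=onz(c,241/5,190+207/5,.085); b=np.r_[t[:2],0]
print(t,proj(c,t),proj(c,b),'measured bottom',285/5,190+305/5)
d=np.array([c['world_to_cam'][0][0],c['world_to_cam'][0][1],0])
print(proj(c,t+.022*d),proj(c,t-.022*d), 'measured', 205/5,277/5)
im2,c2=load('s1');print('side',proj(c2,t))
# scanner: seat from w1 : inner bore
im,c=load('w1')
f=lambda u,v,z:onz(c,150+u/2.85,70+v/2.85,z)
np.set_printoptions(precision=4,suppress=True)
print('seat rim',f(332,228,.1476)); print('bolts',f(219,92,.01),f(427,80,.01),f(233,308,.01),f(431,299,.01))
print('grip',f(67,357,.17),'ends',f(20,357,.17),f(116,357,.17)); print('glass top',f(378,558,.009)); print('ring',f(161,530,.02),'marks',f(184,500,.02),f(112,547,.02))
```

```text
[0.75 0.77 0.08] [ 48.2 231.4] [ 56.45 251.28] measured bottom 57.0 251.0
[ 55.29 231.44] [ 41.11 231.36] measured 41.0 55.4
side [290.64 107.3 ]
seat rim [0.5631 0.3403 0.1476]
bolts [0.5095 0.3899 0.01  ] [0.6119 0.3966 0.01  ] [0.5155 0.2811 0.01  ] [0.6175 0.2867 0.01  ]
grip [0.4693 0.2968 0.17  ] ends [0.4523 0.2966 0.17  ] [0.4868 0.297  0.17  ]
glass top [0.594  0.1402 0.009 ]
ring [0.476 0.161 0.02 ] marks [0.4889 0.1786 0.02  ] [0.4489 0.1505 0.02  ]
```

{"fn": "apply_moves", "kwargs": {"motion": [{"dp": [0, 0, -0.02], "turn": [7, 0, 0], "fingers": 1}, {"dp": [0, 0, -0.04], "turn": [14, 0, 0], "fingers": 1}, {"dp": [0.01, 0, -0.06], "turn": [21, 0, 0], "fingers": 1}, {"dp": [0.02, 0, -0.08], "turn": [28, 0, 0], "fingers": 1}, {"dp": [0.02, 0, -0.1], "turn": [35, 0, 0], "fingers": 1}]}}

```text
t: 1.55
ee_pos: [0.5831, 0.3055, 0.4352]
tcp_rot: [-2.529, -0.004, -0.009]
wrist_force: [0.4, -0.3, -0.2]
grip_width: 0.0928
```

Run:
```python
from h import *
im,c=snap('wrist','w2');s=arm.state();print(s['t'],s['ee_pos'],s['tcp_rot'],proj(c,[.75,.77,.085]))
```

```text
1.6 [0.58597202 0.29893538 0.43603512] [-2.52880288 -0.00582082 -0.02054443] [339.98416287  47.42869942]
```

View pics/w2.png

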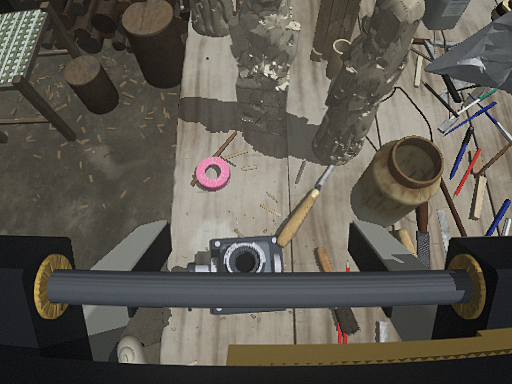

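Run:
```python
from h import *
np.set_printoptions(precision=3,suppress=True)
im,c=load('w2')
print(onz(c,330,158,0),onz(c,268,150,0))
cv2.imwrite('pics/w2c.png',cv2.resize(im[0:130,270:420,::-1],None,fx=5,fy=4.5,interpolation=cv2.INTER_CUBIC))
```

```text
[0.726 0.564 0.   ] [0.603 0.582 0.   ]
```

View pics/w2c.png

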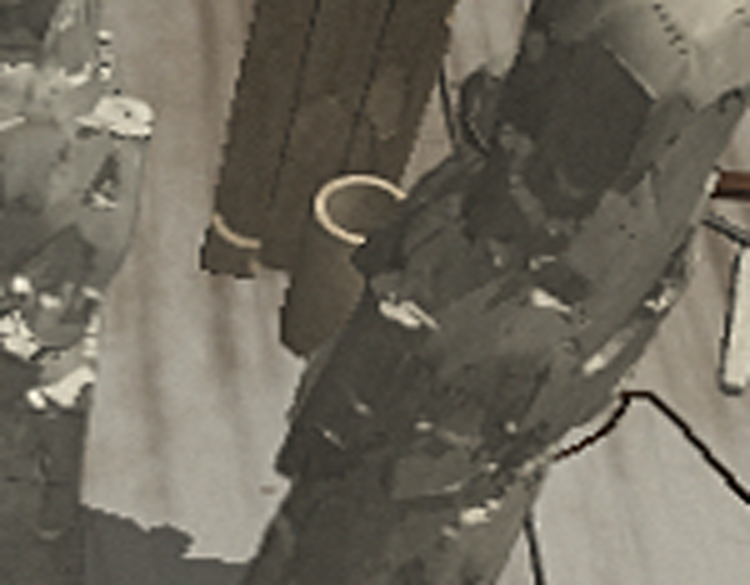

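Run:
```python
from h import *
rows([.563,.29,.23],[np.pi,0,0])
```

```text
dp [-0.024   0.1261  0.163 ] turn [-35.1  -0.7  -1. ]
```

{"fn": "apply_moves", "kwargs": {"motion": [{"dp": [-0.005, 0.025, 0.03], "turn": [-7, 0, 0], "fingers": 1}, {"dp": [-0.01, 0.05, 0.065], "turn": [-14, 0, 0], "fingers": 1}, {"dp": [-0.015, 0.075, 0.1], "turn": [-21, 0, -0.5], "fingers": 1}, {"dp": [-0.02, 0.1, 0.13], "turn": [-28, -0.5, -1], "fingers": 1}, {"dp": [-0.024, 0.125, 0.163], "turn": [-35, -0.7, -1], "fingers": 1}]}}

```text
t: 2.02
ee_pos: [0.5644, 0.2871, 0.2314]
tcp_rot: [3.135, -0.004, -0.004]
wrist_force: [0.5, 0.6, -0.8]
grip_width: 0.093
```

Run:
```python
from h import *
snap('wrist','w3');s=arm.state();print(s['t'],s['ee_pos'],s['tcp_rot'])
```

```text
2.0667 [0.55580876 0.29379133 0.22028435] [3.12796903 0.01593429 0.00908671]
```

View pics/w3.png

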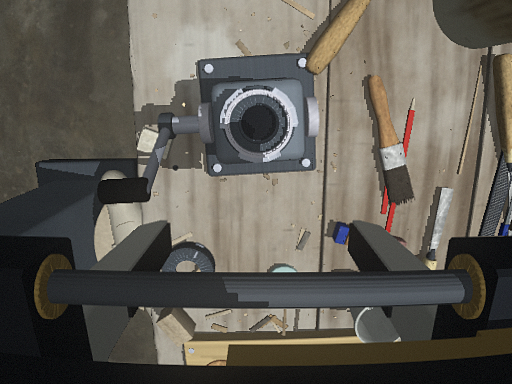

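Run:
```python
from h import *
for i in range(4): arm.get_image('wrist')
im,c=snap('wrist','w4');s=arm.state();print(s['t'],s['ee_pos'],s['tcp_rot'])
cv2.imwrite('pics/w4c.png',cv2.resize(im[60:180,190:330,::-1],None,fx=5,fy=5,interpolation=cv2.INTER_CUBIC))
```

```text
2.3167 [0.56621432 0.28781132 0.23477214] [-3.13820362 -0.00558013 -0.00622828]
```

View pics/w4c.png

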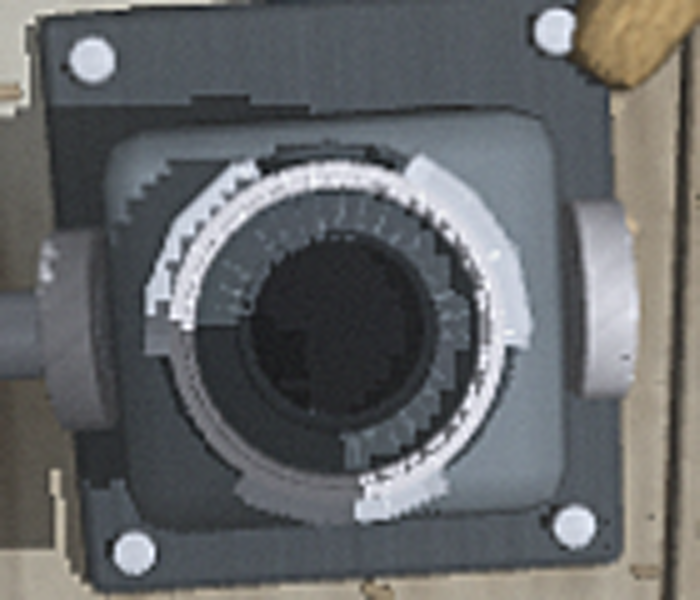

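Run:
```python
from h import *
np.set_printoptions(precision=4,suppress=True)
for i in range(4):
    s=arm.state();print(s['t'],s['ee_pos'],s['tcp_rot'],np.abs(s['joint_vel']).max());arm.get_image('wrist')
im,c=load('w4')
f=lambda u,v,z:onz(c,190+u/5,60+v/5,z)
print('seat',f(338,325,.1476));
b=[f(93,60,.01),f(556,31,.01),f(134,552,.01),f(575,525,.01)];print(b,np.mean(b,0))
o=f(338,325,.1476)
for a in [(256,165),(410,160),(525,348),(150,350),(240,490),(448,490)]:
    p=f(*a,.145)-o; print(np.degrees(np.arctan2(p[1],p[0])),np.hypot(p[0],p[1]))
rows([.56,.085,.12],[np.pi,0,0])
```

```text
2.3167 [0.5662 0.2878 0.2348] [-3.1382 -0.0056 -0.0062] 0.016221391921458047
2.3667 [0.5663 0.2877 0.2351] [-3.1377 -0.006  -0.0067] 0.009200141758698224
2.4167 [0.566 0.288 0.235] [-3.1375 -0.0056 -0.0064] 0.012375256901354664
2.4667 [0.5655 0.2884 0.2346] [-3.1376 -0.0047 -0.0055] 0.011989194357441158
seat [0.5635 0.3407 0.1476]
[array([0.5097, 0.3909, 0.01  ]), array([0.611 , 0.3965, 0.01  ]), array([0.5154, 0.281 , 0.01  ]), array([0.6175, 0.2868, 0.01  ])] [0.5634 0.3388 0.01  ]
117.10859151574188 0.025718885425152237
65.85220386249648 0.025735184666541858
-7.443141295255583 0.02780933982766284
-172.60593409540033 0.028015823025269556
-121.17013687827264 0.02872209065310486
-56.52540495915343 0.029660023589459437
dp [-0.0044  0.2044  0.1133] turn [-0.2 -0.2 -0.3]
```

{"fn": "apply_moves", "kwargs": {"motion": [{"dp": [0, 0.04, 0.01], "turn": [0, 0, 0], "fingers": 1}, {"dp": [0, 0.08, 0.03], "turn": [0, 0, 0], "fingers": 1}, {"dp": [-0.002, 0.12, 0.055], "turn": [0, 0, 0], "fingers": 1}, {"dp": [-0.004, 0.16, 0.085], "turn": [0, 0, 0], "fingers": 1}, {"dp": [-0.005, 0.195, 0.113], "turn": [-0.2, -0.2, -0.3], "fingers": 1}]}}

```text
t: 2.93
ee_pos: [0.5611, 0.1079, 0.1345]
tcp_rot: [-3.141, -0.005, -0.002]
wrist_force: [-0.3, -0.8, -0.3]
grip_width: 0.0932
```

{"fn": "apply_moves", "kwargs": {"motion": [{"dp": [0, 0, 0], "turn": [0, 0, 0], "fingers": 1}, {"dp": [0, 0, 0], "turn": [0, 0, 0], "fingers": 1}, {"dp": [0, 0, 0], "turn": [0, 0, 0], "fingers": 1}, {"dp": [0, 0, 0], "turn": [0, 0, 0], "fingers": 1}, {"dp": [0, 0, 0], "turn": [0, 0, 0], "fingers": 1}]}}

```text
t: 3.35
ee_pos: [0.5618, 0.1102, 0.1359]
tcp_rot: [-3.139, -0.007, 0.001]
wrist_force: [-1.0, 0.4, -0.5]
grip_width: 0.0932
```

Run:
```python
from h import *
im,c=snap('wrist','w5');s=arm.state();print(s['t'],s['ee_pos'],s['tcp_rot'])
cv2.imwrite('pics/w5c.png',cv2.resize(im[0:240,90:420,::-1],None,fx=2.4,fy=2.4,interpolation=cv2.INTER_CUBIC))
```

```text
3.4 [0.56164719 0.11001985 0.13564625] [-3.13922504e+00 -6.83080461e-03  9.74765326e-04]
```

View pics/w5c.png

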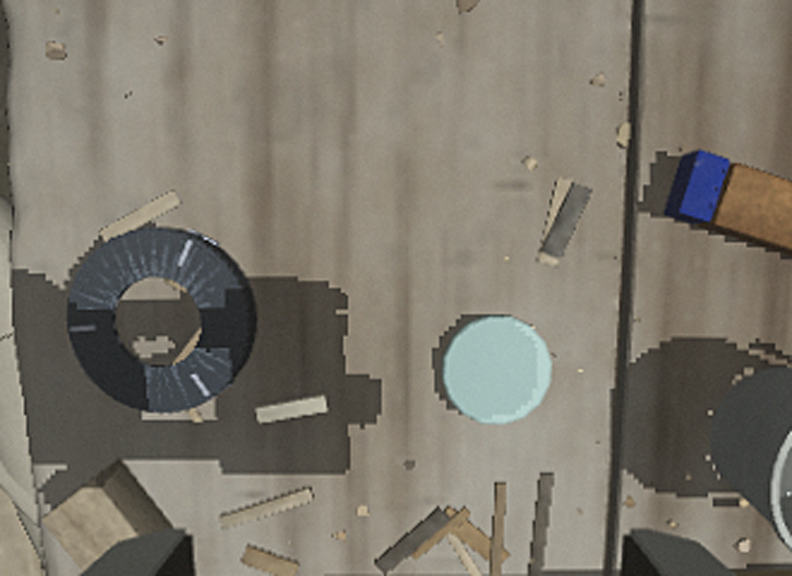

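Run:
```python
from h import *
np.set_printoptions(precision=4,suppress=True)
im,c=load('w5')
f=lambda u,v,z:onz(c,90+u/2.4,v/2.4,z)
hsv=cv2.cvtColor(im,cv2.COLOR_RGB2HSV)
m=((hsv[:,:,0]>75)&(hsv[:,:,0]<100)&(hsv[:,:,1]>30)&(hsv[:,:,2]>120)).astype(np.uint8)
n,l,st,ce=cv2.connectedComponentsWithStats(m);k=1+np.argmax(st[1:,4]);print(st[k],ce[k],'glass',onz(c,*ce[k],.0085))
g=onz(c,*ce[k],.0085)
print('glass L/R/T/B',f(443,370,.009),f(551,370,.009),f(497,315,.009),f(497,424,.009))
o=f(160,320,.02); print('ring inner hole',[f(*a,.02) for a in [(115,320),(202,320),(159,277),(159,364)]])
o=(f(115,320,.02)+f(202,320,.02))/2;o=np.array([o[0],(f(159,277,.02)+f(159,364,.02))[1]/2,.02]);print('ring',o)
for a in [(187,252),(82,328),(201,384)]:
    p=f(*a,.02)-o; print(np.degrees(np.arctan2(p[1],p[0])),np.hypot(p[0],p[1]))
rows([g[0],g[1],.06],[np.pi,0,0])
```

```text
[ 275  132   44   45 1505] [295.9415 153.6066] glass [0.5931 0.1358 0.0085]
glass L/R/T/B [0.5746 0.1353 0.009 ] [0.6136 0.1354 0.009 ] [0.5936 0.155  0.009 ] [0.5946 0.1155 0.009 ]
ring inner hole [array([0.461 , 0.1547, 0.02  ]), array([0.4914, 0.1544, 0.02  ]), array([0.4773, 0.1691, 0.02  ]), array([0.4755, 0.1393, 0.02  ])]
ring [0.4762 0.1542 0.02  ]
64.12128322450393 0.02566534294387911
-175.5783623647141 0.027236723283961987
-58.11272461582066 0.025894672185641853
dp [ 0.031  -0.0255  0.0759] turn [-0.1 -0.4  0.1]
```

{"fn": "apply_moves", "kwargs": {"motion": [{"dp": [0.015, -0.013, 0.03], "turn": [0, 0, 0], "fingers": 0.4}, {"dp": [0.032, -0.0255, 0.06], "turn": [0, -0.4, 0], "fingers": 0.4}, {"dp": [0.032, -0.0255, 0.09], "turn": [0, -0.4, 0], "fingers": 0.4}, {"dp": [0.032, -0.0255, 0.1], "turn": [0, -0.4, 0], "fingers": 0.4}, {"dp": [0.032, -0.0255, 0.105], "turn": [0, -0.4, 0], "fingers": 0.4}]}}

```text
t: 3.82
ee_pos: [0.5926, 0.1363, 0.029]
tcp_rot: [-3.14, 0.005, 0.002]
wrist_force: [0.2, -0.0, -0.2]
grip_width: 0.0664
```

Run:
```python
from h import *
s=arm.state();print(s['t'],s['ee_pos'],s['tcp_rot'],s['grip_width'])
rows([.594,.1354,.006],[np.pi,0,0])
```

```text
3.8167 [0.5925794  0.13625328 0.02897707] [-3.14022124e+00  4.56553113e-03  2.40462194e-03] 0.0664418531463971
dp [0.0015 0.0009 0.023 ] turn [-0.1  0.3  0.1]
```

{"fn": "apply_moves", "kwargs": {"motion": [{"dp": [0.0015, 0.001, 0.012], "turn": [-0.1, 0.3, 0], "fingers": 0.4}, {"dp": [0.0015, 0.001, 0.023], "turn": [-0.1, 0.3, 0], "fingers": 0.4}, {"dp": [0.0015, 0.001, 0.023], "turn": [-0.1, 0.3, 0], "fingers": 0.4}, {"dp": [0.0015, 0.001, 0.023], "turn": [-0.1, 0.3, 0], "fingers": 0}, {"dp": [0.0015, 0.001, 0.023], "turn": [-0.1, 0.3, 0], "fingers": -1}]}}

```text
t: 4.23
ee_pos: [0.5947, 0.1354, 0.0072]
tcp_rot: [-3.142, -0.003, 0.002]
wrist_force: [-0.1, 0.1, 0.7]
grip_width: 0.0561
```

{"fn": "apply_moves", "kwargs": {"motion": [{"dp": [0, 0, 0], "turn": [0, 0, 0], "fingers": -1}, {"dp": [0, 0, 0], "turn": [0, 0, 0], "fingers": -1}, {"dp": [0, 0, 0], "turn": [0, 0, 0], "fingers": -1}, {"dp": [0, 0, 0], "turn": [0, 0, 0], "fingers": -1}, {"dp": [0, 0, 0], "turn": [0, 0, 0], "fingers": -1}]}}

```text
t: 4.65
ee_pos: [0.5953, 0.1359, 0.0107]
tcp_rot: [-3.141, -0.004, 0.002]
wrist_force: [-6.3, -0.6, 18.5]
grip_width: 0.0291
```

{"fn": "apply_moves", "kwargs": {"motion": [{"dp": [0, 0, -0.002], "turn": [0, 0, 0], "fingers": 0}, {"dp": [0, 0, -0.01], "turn": [0, 0, 0], "fingers": 0.4}, {"dp": [0, 0.01, -0.04], "turn": [0, 0, 0], "fingers": 0.4}, {"dp": [0, 0.03, -0.075], "turn": [0, 0, 0], "fingers": 1}, {"dp": [0, 0.03, -0.075], "turn": [0, 0, 0], "fingers": 1}]}}

```text
t: 5.07
ee_pos: [0.6, 0.1013, 0.0921]
tcp_rot: [3.141, -0.016, -0.003]
wrist_force: [1.2, -1.1, 0.9]
grip_width: 0.058
```

```bash
cat >> h.py <<'E'
def glass(f):
    im,c=load(f);hsv=cv2.cvtColor(im,cv2.COLOR_RGB2HSV)
    m=((hsv[:,:,0]>75)&(hsv[:,:,0]<100)&(hsv[:,:,1]>30)&(hsv[:,:,2]>120)).astype(np.uint8)
    n,l,st,ce=cv2.connectedComponentsWithStats(m);k=1+np.argmax(st[1:,4]);print(st[k],ce[k],'glass',onz(c,*ce[k],.0085))
    return onz(c,*ce[k],.0085)
E
python3 - <<'E'
from h import *
for i in range(4): arm.get_image('wrist')
im,c=snap('wrist','w6');s=arm.state();print(s['t'],s['ee_pos'],s['tcp_rot']);glass('w6')
E
```

```text
5.3167 [0.59383136 0.10677051 0.08444459] [-3.14028942e+00 -1.35609682e-03  3.62946164e-03]
[ 236  131   55   55 2176] [261.88373162 157.08961397] glass [0.59489995 0.13657286 0.0085    ]
```

View pics/w6.png

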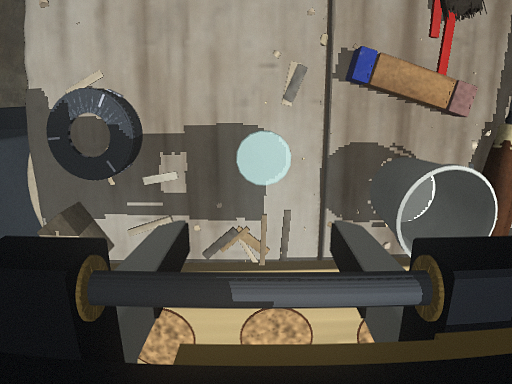

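Run:
```python
from h import *
s=arm.state();print(s['q'][6])
rows([.595,.1365,.04],[np.pi,0,np.pi/2])
```

```text
-0.23516223539344044
dp [ 0.0012 -0.0297  0.0445] turn [  0.   -0.1 -89.8]
```

{"fn": "apply_moves", "kwargs": {"motion": [{"dp": [0, -0.01, 0], "turn": [0, 0, -7], "fingers": 0.4}, {"dp": [0.001, -0.02, 0.01], "turn": [0, 0, -14], "fingers": 0.4}, {"dp": [0.001, -0.03, 0.02], "turn": [0, 0, -21], "fingers": 0.4}, {"dp": [0.001, -0.03, 0.03], "turn": [0, 0, -28], "fingers": 0.4}, {"dp": [0.001, -0.03, 0.045], "turn": [0, 0, -35], "fingers": 0.4}]}}

```text
t: 5.73
ee_pos: [0.5941, 0.1394, 0.0383]
tcp_rot: [-3.139, -0.002, 0.624]
wrist_force: [0.3, -0.8, -0.7]
grip_width: 0.0652
```

{"fn": "apply_moves", "kwargs": {"motion": [{"dp": [0, 0, 0], "turn": [0, 0, -7], "fingers": 0.4}, {"dp": [0, 0, 0], "turn": [0, 0, -14], "fingers": 0.4}, {"dp": [0, 0, 0], "turn": [0, 0, -21], "fingers": 0.4}, {"dp": [0, 0, 0], "turn": [0, 0, -28], "fingers": 0.4}, {"dp": [0, 0, 0], "turn": [0, 0, -35], "fingers": 0.4}]}}

```text
t: 6.15
ee_pos: [0.5928, 0.1404, 0.0366]
tcp_rot: [-3.138, -0.002, 1.242]
wrist_force: [0.2, -0.4, -0.8]
grip_width: 0.0652
```

Run:
```python
from h import *
s=arm.state();print(s['q'][6],s['ee_pos'],s['tcp_rot'])
rows([.595,.1365,.003],[np.pi,0,np.pi/2])
```

```text
0.6308978680426446 [0.5927857  0.14035962 0.03660595] [-3.13777850e+00 -1.94856017e-03  1.24245901e+00]
dp [-0.003   0.0035  0.0336] turn [ -0.2  -0.1 -18.8]
```

{"fn": "apply_moves", "kwargs": {"motion": [{"dp": [-0.003, 0.0035, 0.01], "turn": [0, 0, -7], "fingers": 0.4}, {"dp": [-0.003, 0.0035, 0.02], "turn": [0, 0, -14], "fingers": 0.4}, {"dp": [-0.003, 0.0035, 0.03], "turn": [0, 0, -18.8], "fingers": 0.4}, {"dp": [-0.003, 0.0035, 0.034], "turn": [0, 0, -18.8], "fingers": 0.4}, {"dp": [-0.003, 0.0035, 0.034], "turn": [0, 0, -18.8], "fingers": 0.4}]}}

```text
t: 6.57
ee_pos: [0.5937, 0.137, 0.0011]
tcp_rot: [-3.135, -0.003, 1.57]
wrist_force: [-1.0, 0.4, 0.5]
grip_width: 0.065
```

{"fn": "apply_moves", "kwargs": {"motion": [{"dp": [0, 0, 0], "turn": [0, 0, 0], "fingers": 0.2}, {"dp": [0, 0, 0], "turn": [0, 0, 0], "fingers": 0}, {"dp": [0, 0, 0], "turn": [0, 0, 0], "fingers": -0.15}, {"dp": [0, 0, 0], "turn": [0, 0, 0], "fingers": -0.2}, {"dp": [0, 0, 0], "turn": [0, 0, 0], "fingers": -0.3}]}}

```text
t: 6.98
ee_pos: [0.5934, 0.1375, 0.0009]
tcp_rot: [-3.135, -0.003, 1.57]
wrist_force: [-0.7, -1.3, -0.2]
grip_width: 0.0392
```

{"fn": "apply_moves", "kwargs": {"motion": [{"dp": [0, 0, 0], "turn": [0, 0, 0], "fingers": -1}, {"dp": [0, 0, 0], "turn": [0, 0, 0], "fingers": -1}, {"dp": [0, 0, 0], "turn": [0, 0, 0], "fingers": 0.2}, {"dp": [0, 0, 0], "turn": [0, 0, 0], "fingers": 0.4}, {"dp": [0, 0, -0.003], "turn": [0, 0, 0], "fingers": 0.4}]}}

```text
t: 7.4
ee_pos: [0.593, 0.1373, 0.0035]
tcp_rot: [-3.134, -0.003, 1.57]
wrist_force: [0.4, -0.5, -0.0]
grip_width: 0.0548
```

{"fn": "apply_moves", "kwargs": {"motion": [{"dp": [0, 0, -0.02], "turn": [0, 0, 7], "fingers": 0.4}, {"dp": [0, 0, -0.02], "turn": [0, 0, 14], "fingers": 0.4}, {"dp": [0, 0, -0.02], "turn": [0, 0, 21], "fingers": 0.4}, {"dp": [0, 0, -0.02], "turn": [0, 0, 28], "fingers": 0.4}, {"dp": [0, 0, -0.02], "turn": [0, 0, 35], "fingers": 0.4}]}}

```text
t: 7.82
ee_pos: [0.5932, 0.1375, 0.024]
tcp_rot: [-3.133, 0.001, 0.953]
wrist_force: [-0.3, 0.2, 0.8]
grip_width: 0.0651
```

{"fn": "apply_moves", "kwargs": {"motion": [{"dp": [0, 0, 0], "turn": [0, 0, 7], "fingers": 0.4}, {"dp": [0, 0, 0], "turn": [0, 0, 14], "fingers": 0.4}, {"dp": [0, 0, 0], "turn": [0, 0, 21], "fingers": 0.4}, {"dp": [0, 0, 0], "turn": [0, 0, 28], "fingers": 0.4}, {"dp": [0, 0, 0], "turn": [0, 0, 35], "fingers": 0.4}]}}

```text
t: 8.23
ee_pos: [0.5932, 0.1378, 0.0243]
tcp_rot: [-3.135, 0.006, 0.336]
wrist_force: [-0.0, -0.3, 0.1]
grip_width: 0.0649
```

Run:
```python
from h import *
s=arm.state();print(s['t'],s['q'][6],s['ee_pos'],s['tcp_rot'])
rows([.595,.1375,.002],[np.pi,0,0])
```

```text
8.2333 -0.03163218295903247 [0.59322016 0.13780609 0.02432445] [-3.13519422  0.00553414  0.33617944]
dp [0.0017 0.001  0.0223] turn [-0.3  0.4 19.3]
```

{"fn": "apply_moves", "kwargs": {"motion": [{"dp": [0.0017, 0.001, 0], "turn": [-0.3, 0.4, 7], "fingers": 0.4}, {"dp": [0.0017, 0.001, 0.007], "turn": [-0.3, 0.4, 14], "fingers": 0.4}, {"dp": [0.0017, 0.001, 0.015], "turn": [-0.3, 0.4, 19.3], "fingers": 0.4}, {"dp": [0.0017, 0.001, 0.0215], "turn": [-0.3, 0.4, 19.3], "fingers": 0.4}, {"dp": [0.0017, 0.001, 0.0215], "turn": [-0.3, 0.4, 19.3], "fingers": 0.4}]}}

```text
t: 8.65
ee_pos: [0.5939, 0.1377, 0.0016]
tcp_rot: [3.141, 0.002, 0.002]
wrist_force: [-1.2, -0.0, -0.5]
grip_width: 0.065
```

{"fn": "apply_moves", "kwargs": {"motion": [{"dp": [0, 0, 0], "turn": [0, 0, 0], "fingers": 0.2}, {"dp": [0, 0, 0], "turn": [0, 0, 0], "fingers": -0.1}, {"dp": [0, 0, 0], "turn": [0, 0, 0], "fingers": -0.3}, {"dp": [0, 0, 0], "turn": [0, 0, 0], "fingers": -1}, {"dp": [0, 0, 0], "turn": [0, 0, 0], "fingers": -1}]}}

```text
t: 9.07
ee_pos: [0.5943, 0.1376, 0.002]
tcp_rot: [-3.142, 0.001, 0.003]
wrist_force: [0.9, 0.2, 1.1]
grip_width: 0.0389
```

Run:
```python
from h import *
s=arm.state();print(s['t'],s['q'][6],s['ee_pos'],s['tcp_rot'],s['grip_width'])
rows([.5635,.3407,.24],[np.pi,0,0])
```

```text
9.0667 -0.2751582061071381 [0.5942674  0.13762886 0.00202404] [-3.14155546e+00  1.27330634e-03  2.55503040e-03] 0.03887513900738632
dp [-0.0306 -0.2032 -0.2379] turn [-0.   0.1  0.1]
```

{"fn": "apply_moves", "kwargs": {"motion": [{"dp": [0, 0, -0.02], "turn": [0, 0, 0], "fingers": -1}, {"dp": [0, 0, -0.06], "turn": [0, 0, 0], "fingers": -1}, {"dp": [-0.005, 0, -0.1], "turn": [0, 0, 0], "fingers": -1}, {"dp": [-0.01, -0.015, -0.14], "turn": [0, 0, 0], "fingers": -1}, {"dp": [-0.015, -0.04, -0.17], "turn": [0, 0, 0], "fingers": -1}]}}

```text
t: 9.48
ee_pos: [0.5808, 0.1734, 0.1754]
tcp_rot: [3.139, -0.002, -0.004]
wrist_force: [1.0, 0.4, -0.1]
grip_width: 0.0389
```

{"fn": "apply_moves", "kwargs": {"motion": [{"dp": [-0.005, -0.04, -0.01], "turn": [0, 0, 0], "fingers": -1}, {"dp": [-0.01, -0.08, -0.02], "turn": [0, 0, 0], "fingers": -1}, {"dp": [-0.015, -0.115, -0.02], "turn": [0, 0, 0], "fingers": -1}, {"dp": [-0.016, -0.14, -0.02], "turn": [0, 0, 0], "fingers": -1}, {"dp": [-0.016, -0.15, -0.02], "turn": [0, 0, 0], "fingers": -1}]}}

```text
t: 9.9
ee_pos: [0.5629, 0.3298, 0.1952]
tcp_rot: [-3.14, -0.001, 0.003]
wrist_force: [-0.3, 0.8, -1.3]
grip_width: 0.0392
```

Run:
```python
from h import *
for i in range(4): arm.get_image('wrist')
snap('wrist','w7')
s=arm.state();print(s['t'],s['q'][6],s['ee_pos'],s['tcp_rot'],s['grip_width'])
rows([.563,.3415,.18],[np.pi,0,0])
```

```text
10.15 -0.5623985022537445 [0.56655757 0.31982937 0.19467272] [ 3.13601336e+00 -2.27445662e-03 -8.54243102e-03] 0.038488343168564
dp [-0.0038 -0.0217  0.0145] turn [ 0.3 -0.1 -0.5]
```

View pics/w7.png

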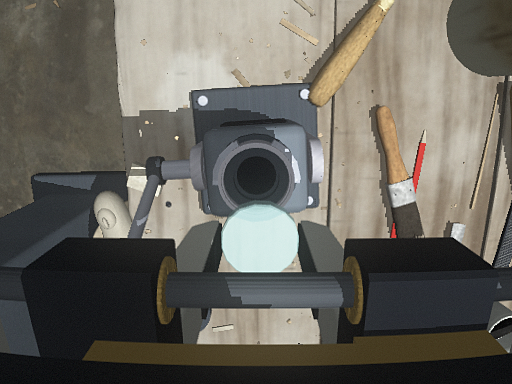

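{"fn": "apply_moves", "kwargs": {"motion": [{"dp": [-0.002, -0.01, 0.005], "turn": [0.2, 0, -0.3], "fingers": -1}, {"dp": [-0.0038, -0.0215, 0.015], "turn": [0.3, 0, -0.5], "fingers": -1}, {"dp": [-0.0038, -0.0215, 0.025], "turn": [0.3, 0, -0.5], "fingers": -1}, {"dp": [-0.0038, -0.0215, 0.032], "turn": [0.3, 0, -0.5], "fingers": -1}, {"dp": [-0.0038, -0.0215, 0.032], "turn": [0.3, 0, -0.5], "fingers": -1}]}}

```text
t: 10.57
ee_pos: [0.5614, 0.3402, 0.1595]
tcp_rot: [3.138, 0.002, 0.001]
wrist_force: [0.6, -0.9, -0.5]
grip_width: 0.0392
```

Run:
```python
from h import *
for i in range(2): arm.get_image('wrist')
snap('wrist','w8');im,c=snap('scene','c8');snap('side','s8')
cv2.imwrite('pics/c8c.png',cv2.resize(im[170:280,160:280,::-1],None,fx=5,fy=5,interpolation=cv2.INTER_CUBIC))
s=arm.state();print(s['t'],s['ee_pos'],s['tcp_rot'],s['grip_width'])
rows([.563,.3412,.150],[np.pi,0,0])
```

```text
10.8167 [0.56348409 0.34105582 0.16306961] [-3.14158864e+00 -3.26683645e-03 -2.98454895e-04] 0.03925254184000381
dp [-0.0005 -0.0001  0.0131] turn [-0.  -0.2 -0. ]
```

View pics/w8.png

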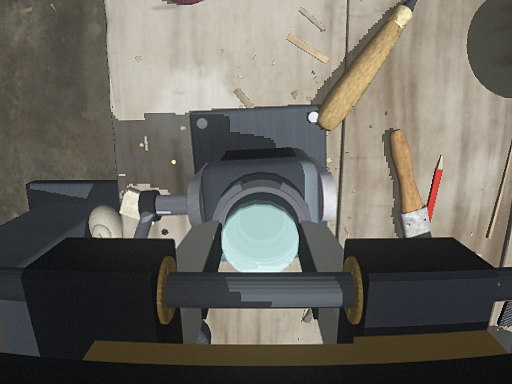

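View pics/c8c.png

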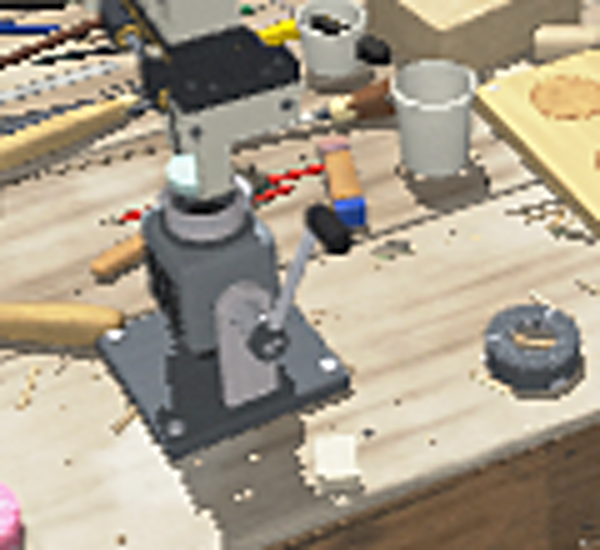

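{"fn": "apply_moves", "kwargs": {"motion": [{"dp": [-0.0005, 0, 0.004], "turn": [0, 0, 0], "fingers": -1}, {"dp": [-0.0005, 0, 0.008], "turn": [0, 0, 0], "fingers": -1}, {"dp": [-0.0005, 0, 0.011], "turn": [0, 0, 0], "fingers": -1}, {"dp": [-0.0005, 0, 0.014], "turn": [0, 0, 0], "fingers": -1}, {"dp": [-0.0005, 0, 0.014], "turn": [0, 0, 0], "fingers": -1}]}}

```text
t: 11.23
ee_pos: [0.5628, 0.3409, 0.1483]
tcp_rot: [3.141, -0.002, -0.0]
wrist_force: [-0.3, 0.3, -0.5]
grip_width: 0.0389
```

Run:
```python
from h import *
for i in range(2): arm.get_image('wrist')
s=arm.state();print(s['t'],s['ee_pos'],s['tcp_rot'],s['grip_width'],s['wrist_force'])
```

```text
11.3333 [0.56298465 0.34098588 0.14887237] [ 3.14140851e+00 -2.98869914e-03 -3.27098007e-04] 0.03851622378971074 [ 0.23326709  0.4337506  -1.07341482]
```

{"fn": "apply_moves", "kwargs": {"motion": [{"dp": [0, 0, 0.001], "turn": [0, 0, 0], "fingers": -1}, {"dp": [0, 0, 0.002], "turn": [0, 0, 0], "fingers": -1}, {"dp": [0, 0, 0.003], "turn": [0, 0, 0], "fingers": -1}, {"dp": [0, 0, 0.003], "turn": [0, 0, 0], "fingers": -1}, {"dp": [0, 0, 0.003], "turn": [0, 0, 0], "fingers": -1}]}}

```text
t: 11.75
ee_pos: [0.5632, 0.3412, 0.148]
tcp_rot: [-3.141, -0.004, -0.0]
wrist_force: [-2.3, -0.7, 7.4]
grip_width: 0.0387
```

Run:
```python
from h import *
for i in range(2): arm.get_image('wrist')
s=arm.state();print(s['t'],s['ee_pos'],s['tcp_rot'],s['grip_width'],s['wrist_force'],s['torque'])
```

```text
11.85 [0.56319546 0.34114863 0.14797953] [-3.14097395e+00 -4.02558873e-03 -3.14590693e-04] 0.03897287376779764 [-1.63975076 -1.95915441  7.81131594] [-0.31931638  0.64020669 -0.00094161]
```

{"fn": "apply_moves", "kwargs": {"motion": [{"dp": [-0.0006, 0.0006, 0.002], "turn": [0, 0, 0], "fingers": -1}, {"dp": [-0.0006, 0.0006, 0.002], "turn": [0, 0, 0], "fingers": -1}, {"dp": [-0.0006, 0.0006, 0.002], "turn": [0, 0, 0], "fingers": -1}, {"dp": [-0.0006, 0.0006, 0.002], "turn": [0, 0, 0], "fingers": -1}, {"dp": [-0.0006, 0.0006, 0.002], "turn": [0, 0, 0], "fingers": -1}]}}

```text
t: 12.27
ee_pos: [0.5632, 0.3412, 0.148]
tcp_rot: [-3.139, -0.006, -0.0]
wrist_force: [-1.8, -0.2, 7.4]
grip_width: 0.0389
```

Run:
```python
from h import *
im,c=snap('wrist','w9')
cv2.imwrite('pics/w9c.png',cv2.resize(im[160:290,180:340,::-1],None,fx=4.5,fy=4.5,interpolation=cv2.INTER_CUBIC))
s=arm.state();print(s['t'],s['ee_pos'],s['tcp_rot'],s['grip_width'],s['wrist_force'],s['torque'])
```

```text
12.3167 [0.56318338 0.34114253 0.14805761] [-3.13928189e+00 -6.07137662e-03 -2.84780593e-04] 0.03850097903712096 [-0.87654449 -1.70019675  6.43423895] [-0.16515297  0.42464417 -0.03390924]
```

View pics/w9c.png

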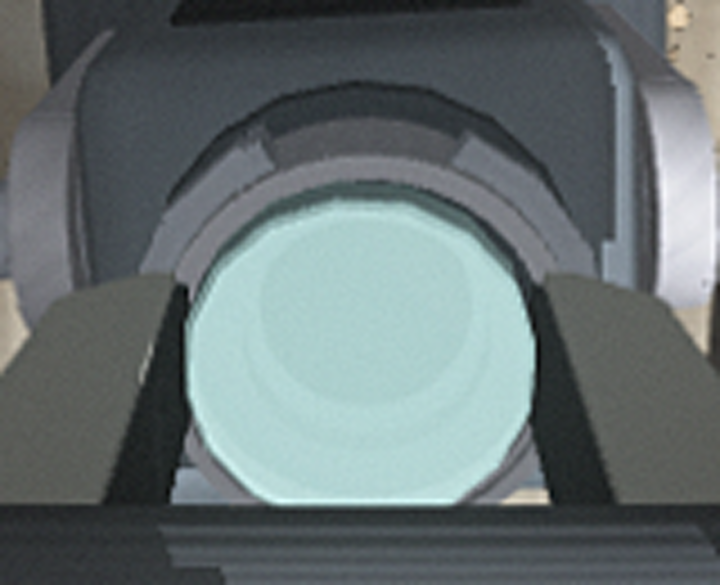

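{"fn": "apply_moves", "kwargs": {"motion": [{"dp": [0, 0, -0.001], "turn": [0, 0, 0], "fingers": -1}, {"dp": [0, 0, -0.001], "turn": [0, 0, 0], "fingers": -0.05}, {"dp": [0, 0, -0.001], "turn": [0, 0, 0], "fingers": 0.1}, {"dp": [0, 0, -0.002], "turn": [0, 0, 0], "fingers": 0.2}, {"dp": [0, 0.0, -0.03], "turn": [0, 0, 0], "fingers": 0.2}]}}

```text
t: 12.73
ee_pos: [0.5595, 0.3389, 0.1723]
tcp_rot: [3.137, 0.005, -0.0]
wrist_force: [0.3, 0.4, -0.4]
grip_width: 0.0549
```

{"fn": "apply_moves", "kwargs": {"motion": [{"dp": [0, 0.01, -0.04], "turn": [0, 0, 0], "fingers": 0.2}, {"dp": [0, 0.03, -0.05], "turn": [0, 0, 0], "fingers": 0.2}, {"dp": [0, 0.045, -0.05], "turn": [0, 0, 0], "fingers": 0.2}, {"dp": [0, 0.045, -0.05], "turn": [0, 0, 0], "fingers": 0.2}, {"dp": [0, 0.045, -0.05], "turn": [0, 0, 0], "fingers": 0.2}]}}

```text
t: 13.15
ee_pos: [0.5593, 0.2925, 0.2211]
tcp_rot: [3.135, 0.007, -0.003]
wrist_force: [0.3, 0.1, -0.1]
grip_width: 0.056
```

Run:
```python
from h import *
for i in range(3): arm.get_image('wrist')
im,c=snap('wrist','w10')
cv2.imwrite('pics/w10c.png',cv2.resize(im[60:240,150:360,::-1],None,fx=3.3,fy=3.3,interpolation=cv2.INTER_CUBIC))
im,c=snap('scene','c10')
cv2.imwrite('pics/c10c.png',cv2.resize(im[180:280,170:280,::-1],None,fx=5,fy=5,interpolation=cv2.INTER_CUBIC))
s=arm.state();print(s['t'],s['ee_pos'],s['tcp_rot'],s['grip_width'],s['wrist_force'],s['torque'])
```

```text
13.4 [0.55887502 0.29523024 0.22120131] [3.13648899e+00 7.22948207e-03 1.66520017e-03] 0.05553532520375095 [-0.09020638  0.0231193   0.26326478] [ 6.36088204e-02  9.12082991e-05 -8.03690997e-03]
```

View pics/w10c.png

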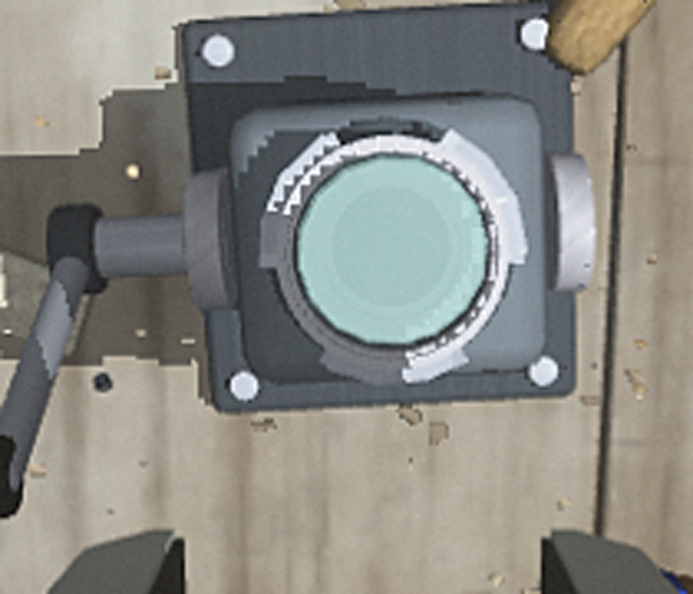

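View pics/c10c.png

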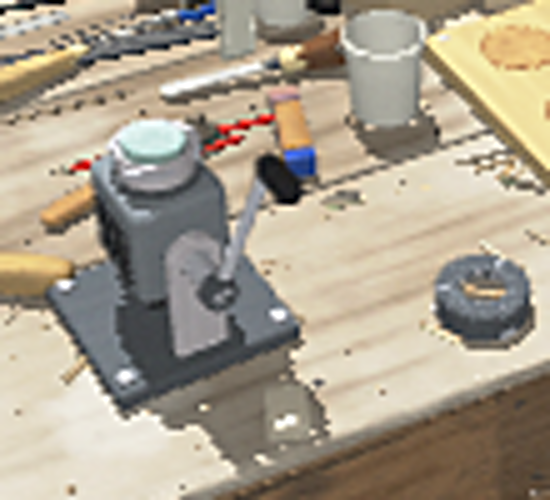

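Run:
```python
from h import *
np.set_printoptions(precision=4,suppress=True)
glass('w10')
im,c=load('w10');hsv=cv2.cvtColor(im,cv2.COLOR_RGB2HSV)
print(onz(c,150+391/3.3,60+250/3.3,.15))
im,c=load('c10');print('ring?',onz(c,170+482/5,180+287/5,.02))
rows([.4756,.155,.06],[np.pi,0,np.radians(-26.5)])
```

```text
[ 240  107   58   57 2574] [268.4204 135.3539] glass [0.5654 0.3273 0.0085]
[0.563  0.3406 0.15  ]
ring? [0.4709 0.1575 0.02  ]
dp [-0.0823  0.1393  0.1625] turn [ 0.4  0.3 26.6]
```

{"fn": "apply_moves", "kwargs": {"motion": [{"dp": [-0.015, 0.025, 0.01], "turn": [0, 0, 6], "fingers": 1}, {"dp": [-0.03, 0.055, 0.02], "turn": [0, 0, 12], "fingers": 1}, {"dp": [-0.05, 0.085, 0.035], "turn": [0, 0, 18], "fingers": 1}, {"dp": [-0.07, 0.115, 0.06], "turn": [0.4, 0.3, 25], "fingers": 1}, {"dp": [-0.08, 0.135, 0.09], "turn": [0.4, 0.3, 26.6], "fingers": 1}]}}

```text
t: 13.82
ee_pos: [0.4775, 0.1581, 0.1331]
tcp_rot: [-3.14, -0.002, -0.467]
wrist_force: [-0.1, -0.7, -1.4]
grip_width: 0.0845
```

Run:
```python
from h import *
for i in range(3): arm.get_image('wrist')
im,c=snap('wrist','w11')
s=arm.state();print(s['t'],s['ee_pos'],s['tcp_rot'])
rows([.4756,.155,.03],[np.pi,0,np.radians(-26.5)])
```

```text
14.0167 [0.47829007 0.16009294 0.13196294] [ 3.14112298e+00  1.80199087e-03 -4.61977901e-01]
dp [0.     0.0057 0.102 ] turn [0.  0.1 0. ]
```

View pics/w11.png

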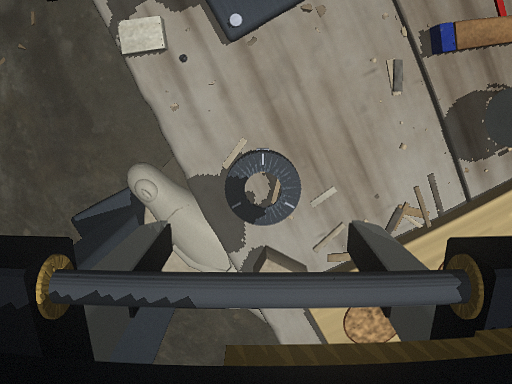

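Run:
```python
from h import *
np.set_printoptions(precision=4,suppress=True)
im,c=load('w11')
print('ring',onz(c,263,187,.02),'inner',onz(c,261,188,.02),'block',onz(c,283,262,.01),onz(c,265,250,.01),onz(c,305,250,.01))
o=onz(c,262.5,187,.02)
for a in [(263,159),(234,206),(291,203)]:
    p=onz(c,*a,.02)-o; print(np.degrees(np.arctan2(p[1],p[0])),np.hypot(p[0],p[1]))
```

```text
ring [0.4764 0.1559 0.02  ] inner [0.4745 0.1559 0.02  ] block [0.4601 0.0819 0.01  ] [0.4506 0.1001 0.01  ] [0.4831 0.0838 0.01  ]
62.508169159391414 0.0235283456398695
-172.01910535996535 0.02919431879875014
-56.58390054426939 0.027734548734050363
```

{"fn": "apply_moves", "kwargs": {"motion": [{"dp": [0, 0.005, 0.035], "turn": [0, 0, 0], "fingers": 0.9}, {"dp": [0, 0.0055, 0.07], "turn": [0, 0, 0], "fingers": 0.9}, {"dp": [0, 0.0055, 0.1], "turn": [0, 0, 0], "fingers": 0.9}, {"dp": [0, 0.0055, 0.122], "turn": [0, 0, 0], "fingers": 0.9}, {"dp": [0, 0.0055, 0.122], "turn": [0, 0, 0], "fingers": 0.9}]}}

```text
t: 14.43
ee_pos: [0.475, 0.157, 0.0069]
tcp_rot: [3.139, 0.006, -0.459]
wrist_force: [-0.2, 0.6, -0.6]
grip_width: 0.0883
```

Run:
```python
from h import *
for i in range(2): arm.get_image('wrist')
s=arm.state();print(s['t'],s['ee_pos'],s['tcp_rot'],s['wrist_force'])
rows([.4758,.1555,.009],[np.pi,0,np.radians(-26.5)])
```

```text
14.5333 [0.47708385 0.15703458 0.01025444] [-3.14015429e+00  1.16923471e-03 -4.60047455e-01] [-0.93603342  0.25749224  0.05565488]
dp [-0.0005  0.0019  0.0013] turn [-0.1  0.1  0.1]
```

Close to centre, open, then turn +60° and regrip.

{"fn": "apply_moves", "kwargs": {"motion": [{"dp": [-0.0005, 0.0015, 0.001], "turn": [0, 0, 0], "fingers": 0.5}, {"dp": [-0.0005, 0.0015, 0.001], "turn": [0, 0, 0], "fingers": 0.3}, {"dp": [-0.0005, 0.0015, 0.001], "turn": [0, 0, 0], "fingers": 0.2}, {"dp": [-0.0005, 0.0015, 0.001], "turn": [0, 0, 0], "fingers": 0}, {"dp": [-0.0005, 0.0015, 0.001], "turn": [0, 0, 0], "fingers": 0}]}}

```text
t: 14.95
ee_pos: [0.4767, 0.1562, 0.0103]
tcp_rot: [-3.139, -0.0, -0.46]
wrist_force: [-0.5, -0.4, 4.4]
grip_width: 0.0635
```

{"fn": "apply_moves", "kwargs": {"motion": [{"dp": [0, 0, 0], "turn": [0, 0, 0], "fingers": 0}, {"dp": [0, 0, 0], "turn": [0, 0, 0], "fingers": 0.9}, {"dp": [0, 0, 0], "turn": [0, 0, 0], "fingers": 0.9}, {"dp": [0, 0, 0], "turn": [0, 0, 0], "fingers": 0.9}, {"dp": [0, 0, -0.03], "turn": [0, 0, -3], "fingers": 0.9}]}}

```text
t: 15.37
ee_pos: [0.4731, 0.1551, 0.0364]
tcp_rot: [3.137, 0.007, -0.407]
wrist_force: [0.4, 0.0, 0.0]
grip_width: 0.085
```

{"fn": "apply_moves", "kwargs": {"motion": [{"dp": [0, 0, -0.02], "turn": [0, 0, -7], "fingers": 0.9}, {"dp": [0, 0, -0.02], "turn": [0, 0, -14], "fingers": 0.9}, {"dp": [0, 0, -0.02], "turn": [0, 0, -21], "fingers": 0.9}, {"dp": [0, 0, -0.02], "turn": [0, 0, -28], "fingers": 0.9}, {"dp": [0, 0, -0.02], "turn": [0, 0, -35], "fingers": 0.9}]}}

```text
t: 15.78
ee_pos: [0.4732, 0.155, 0.0565]
tcp_rot: [-3.141, 0.009, 0.21]
wrist_force: [-0.1, -0.3, 0.6]
grip_width: 0.0885
```

Run:
```python
from h import *
s=arm.state();print(s['t'],s['ee_pos'],s['tcp_rot'],s['q'])
rows([.4765,.1555,.009],[np.pi,0,np.radians(33.5)])
```

```text
15.7833 [0.47317737 0.15500749 0.05646365] [-3.14110726  0.00859508  0.21036289] [-0.28810502  0.62680269 -0.10610253  2.01500456  0.1228066   0.51410897
 -0.27136469]
dp [0.0038 0.0002 0.0474] turn [ -0.1   0.5 -21.4]
```

{"fn": "apply_moves", "kwargs": {"motion": [{"dp": [0.0035, 0, 0], "turn": [0, 0.5, -7], "fingers": 0.9}, {"dp": [0.0035, 0, 0.005], "turn": [0, 0.5, -14], "fingers": 0.9}, {"dp": [0.0035, 0, 0.015], "turn": [0, 0.5, -21.4], "fingers": 0.9}, {"dp": [0.0035, 0, 0.04], "turn": [0, 0.5, -21.4], "fingers": 0.9}, {"dp": [0.0035, 0, 0.047], "turn": [0, 0.5, -21.4], "fingers": 0.9}]}}

```text
t: 16.2
ee_pos: [0.4748, 0.1548, 0.0074]
tcp_rot: [-3.139, 0.003, 0.583]
wrist_force: [-0.5, 0.4, 0.2]
grip_width: 0.0884
```

Run:
```python
from h import *
for i in range(2): arm.get_image('wrist')
s=arm.state();print(s['t'],s['ee_pos'],s['tcp_rot'],s['wrist_force'])
rows([.4765,.156,.009],[np.pi,0,np.radians(33.5)])
```

```text
16.3 [0.47483712 0.15506468 0.00812007] [-3.1388893   0.00338255  0.58325352] [-0.29320032  0.67685925  0.26311398]
dp [ 0.0019  0.0001 -0.0009] turn [-0.2  0.2 -0.1]
```

{"fn": "apply_moves", "kwargs": {"motion": [{"dp": [0.0015, 0, -0.001], "turn": [0, 0, 0], "fingers": 0.5}, {"dp": [0.0019, 0, -0.001], "turn": [0, 0, 0], "fingers": 0.3}, {"dp": [0.0019, 0, -0.001], "turn": [0, 0, 0], "fingers": 0.2}, {"dp": [0.0019, 0, -0.001], "turn": [0, 0, 0], "fingers": -1}, {"dp": [0.0019, 0, -0.001], "turn": [0, 0, 0], "fingers": -1}]}}

```text
t: 16.72
ee_pos: [0.4768, 0.1562, 0.0098]
tcp_rot: [-3.139, 0.002, 0.583]
wrist_force: [-1.2, -0.7, 2.9]
grip_width: 0.0635
```

{"fn": "apply_moves", "kwargs": {"motion": [{"dp": [0, 0, 0], "turn": [0, 0, 0], "fingers": -1}, {"dp": [0, 0, 0], "turn": [0, 0, 0], "fingers": -1}, {"dp": [0, 0, 0], "turn": [0, 0, 0], "fingers": -1}, {"dp": [0, 0, -0.01], "turn": [0, 0, 0], "fingers": -1}, {"dp": [0, 0, -0.04], "turn": [0, 0, 0], "fingers": -1}]}}

```text
t: 17.13
ee_pos: [0.4742, 0.1552, 0.0477]
tcp_rot: [-3.138, 0.01, 0.584]
wrist_force: [0.3, -0.6, -0.5]
grip_width: 0.0638
```

Run:
```python
from h import *
s=arm.state();print(s['t'],s['ee_pos'],s['tcp_rot'],s['wrist_force'],s['grip_width'])
rows([.5632,.3411,.22],[np.pi,0,np.radians(62)])
```

```text
17.1333 [0.47418294 0.15515663 0.0476748 ] [-3.1375113   0.0104965   0.58363457] [ 0.30934372 -0.60628409 -0.52747963] 0.06384526531743197
dp [ 0.1749 -0.1068 -0.1737] turn [ -0.4   0.5 -28.6]
```

{"fn": "apply_moves", "kwargs": {"motion": [{"dp": [0.005, 0, -0.04], "turn": [0, 0, 0], "fingers": -1}, {"dp": [0.02, -0.005, -0.08], "turn": [0, 0, 0], "fingers": -1}, {"dp": [0.04, -0.015, -0.12], "turn": [0, 0, -5], "fingers": -1}, {"dp": [0.065, -0.03, -0.15], "turn": [0, 0, -12], "fingers": -1}, {"dp": [0.095, -0.05, -0.174], "turn": [0, 0, -19], "fingers": -1}]}}

```text
t: 17.55
ee_pos: [0.5267, 0.2434, 0.2213]
tcp_rot: [-3.138, 0.006, 0.918]
wrist_force: [1.1, 1.0, -1.6]
grip_width: 0.0633
```

Run:
```python
from h import *
s=arm.state();print(s['t'],s['ee_pos'],s['tcp_rot'],s['grip_width'])
rows([.5632,.3411,.21],[np.pi,0,np.radians(62)])
```

```text
17.55 [0.52674399 0.24336538 0.22126653] [-3.13788526  0.0062601   0.91757007] 0.06325184663087766
dp [ 0.0998 -0.0304  0.0108] turn [-0.2  0.3 -9.4]
```

{"fn": "apply_moves", "kwargs": {"motion": [{"dp": [0.04, -0.012, 0], "turn": [0, 0, -5], "fingers": -1}, {"dp": [0.075, -0.022, 0], "turn": [-0.2, 0.3, -9], "fingers": -1}, {"dp": [0.095, -0.029, 0.01], "turn": [-0.2, 0.3, -9.4], "fingers": -1}, {"dp": [0.0998, -0.0304, 0.02], "turn": [-0.2, 0.3, -9.4], "fingers": -1}, {"dp": [0.0998, -0.0304, 0.03], "turn": [-0.2, 0.3, -9.4], "fingers": -1}]}}

```text
t: 17.97
ee_pos: [0.5621, 0.3424, 0.1899]
tcp_rot: [-3.14, 0.001, 1.084]
wrist_force: [0.4, -0.9, -0.7]
grip_width: 0.0634
```

Run:
```python
from h import *
for i in range(4): arm.get_image('wrist')
im,c=snap('wrist','w12')
im,c=snap('scene','c12')
cv2.imwrite('pics/c12c.png',cv2.resize(im[170:270,160:280,::-1],None,fx=5,fy=5,interpolation=cv2.INTER_CUBIC))
s=arm.state();print(s['t'],s['ee_pos'],s['tcp_rot'],s['grip_width'],s['q'])
rows([.5632,.3411,.17],[np.pi,0,np.radians(62)])
```

```text
18.2667 [0.56358217 0.33942747 0.19155771] [3.14123063e+00 6.69388928e-04 1.07947821e+00] 0.06338508980869766 [-0.35547834  0.67954458 -0.39983005  1.4251362   0.27968658  1.09352802
  0.27511417]
dp [ 0.0013 -0.0011  0.0216] turn [ 0.   0.  -0.2]
```

View pics/w12.png

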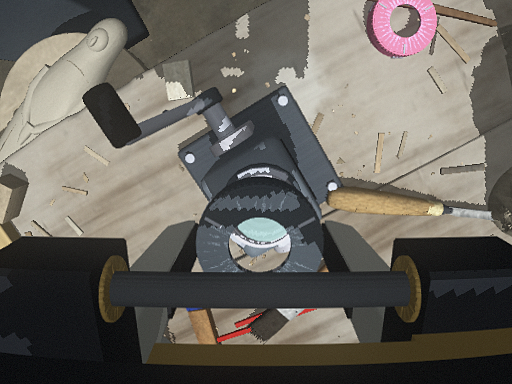

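View pics/c12c.png

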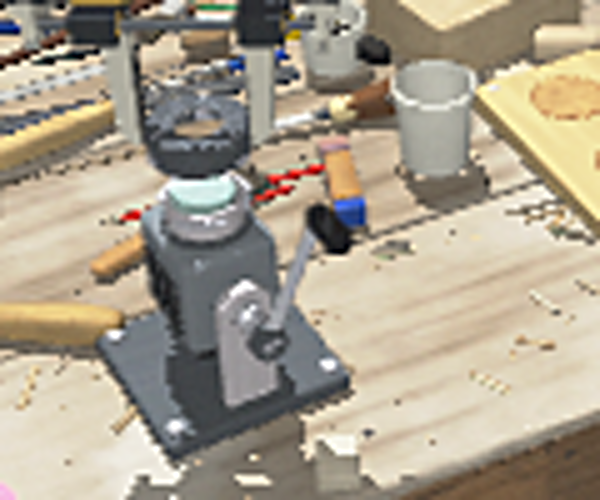

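{"fn": "apply_moves", "kwargs": {"motion": [{"dp": [0.001, -0.001, 0.008], "turn": [0, 0, -0.2], "fingers": -1}, {"dp": [0.0013, -0.0011, 0.016], "turn": [0, 0, -0.2], "fingers": -1}, {"dp": [0.0013, -0.0011, 0.024], "turn": [0, 0, -0.2], "fingers": -1}, {"dp": [0.0013, -0.0011, 0.03], "turn": [0, 0, -0.2], "fingers": -1}, {"dp": [0.0013, -0.0011, 0.03], "turn": [0, 0, -0.2], "fingers": -1}]}}

```text
t: 18.68
ee_pos: [0.5622, 0.3401, 0.1592]
tcp_rot: [-3.14, 0.004, 1.083]
wrist_force: [-0.5, 0.2, -0.9]
grip_width: 0.0633
```

Run:
```python
from h import *
for i in range(4): arm.get_image('wrist')
s=arm.state();print(s['t'],s['ee_pos'],s['tcp_rot'],s['grip_width'],s['wrist_force'])
rows([.5632,.3411,.144],[np.pi,0,np.radians(62)])
```

```text
18.8833 [0.56341555 0.34132589 0.16178108] [3.14103817e+00 6.00803070e-05 1.08305464e+00] 0.06337710055278419 [-0.1901749   0.58111928 -0.46388397]
dp [-0.0003 -0.0001  0.0178] turn [0.  0.  0.1]
```

{"fn": "apply_moves", "kwargs": {"motion": [{"dp": [0, 0, 0.004], "turn": [0, 0, 0], "fingers": -1}, {"dp": [0, 0, 0.008], "turn": [0, 0, 0], "fingers": -1}, {"dp": [0, 0, 0.011], "turn": [0, 0, 0], "fingers": -1}, {"dp": [0, 0, 0.013], "turn": [0, 0, 0], "fingers": -1}, {"dp": [0, 0, 0.015], "turn": [0, 0, 0], "fingers": -1}]}}

```text
t: 19.3
ee_pos: [0.5641, 0.3419, 0.1533]
tcp_rot: [3.138, -0.002, 1.083]
wrist_force: [-6.6, -4.5, 26.4]
grip_width: 0.0637
```

Run:
```python
from h import *
for i in range(2): arm.get_image('wrist')
s=arm.state();print(s['t'],s['ee_pos'],s['tcp_rot'],s['grip_width'],s['wrist_force'],s['torque'])
rows([.5632,.3411,.144],[np.pi,0,np.radians(62)])
```

```text
19.4 [0.56414479 0.34185269 0.15325542] [ 3.13756757e+00 -2.66604736e-03  1.08270628e+00] 0.06366349730347405 [-4.86819791 -4.27681446 23.54480892] [-1.5069994   1.4636837  -0.01659675]
dp [-0.0011 -0.0005  0.0093] turn [ 0.2 -0.2  0. ]
```

{"fn": "apply_moves", "kwargs": {"motion": [{"dp": [0, 0, -0.003], "turn": [0, 0, 0], "fingers": -1}, {"dp": [0, 0, -0.01], "turn": [0, 0, 0], "fingers": -1}, {"dp": [-0.0005, 0, -0.02], "turn": [0, 0, 0], "fingers": -1}, {"dp": [-0.0005, 0, -0.025], "turn": [0, 0, 0], "fingers": -1}, {"dp": [-0.0005, 0, -0.025], "turn": [0, 0, 0], "fingers": -1}]}}

```text
t: 19.82
ee_pos: [0.5644, 0.3419, 0.1794]
tcp_rot: [3.137, -0.005, 1.083]
wrist_force: [0.3, 1.1, -0.5]
grip_width: 0.0632
```

Run:
```python
from h import *
for i in range(4): arm.get_image('wrist')
im,c=snap('wrist','w13')
cv2.imwrite('pics/w13c.png',cv2.resize(im[130:290,160:360,::-1],None,fx=4,fy=3.7,interpolation=cv2.INTER_CUBIC))
im,c=snap('scene','c13')
cv2.imwrite('pics/c13c.png',cv2.resize(im[180:230,180:220,::-1],None,fx=12,fy=12,interpolation=cv2.INTER_CUBIC))
s=arm.state();print(s['t'],s['ee_pos'],s['tcp_rot'],s['grip_width'],s['wrist_force'],s['torque'])
```

```text
20.1167 [0.56346001 0.34116408 0.17742923] [ 3.13833753e+00 -1.34755719e-03  1.08277540e+00] 0.06381571395442527 [ 0.35636444  0.23066816 -0.46967864] [ 0.0790271  -0.07487887 -0.05351876]
```

View pics/w13c.png

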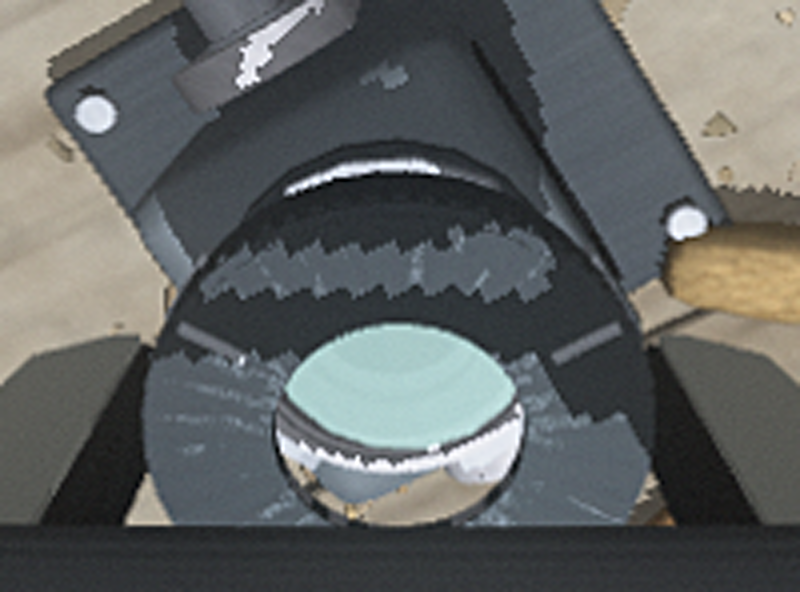

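View pics/c13c.png

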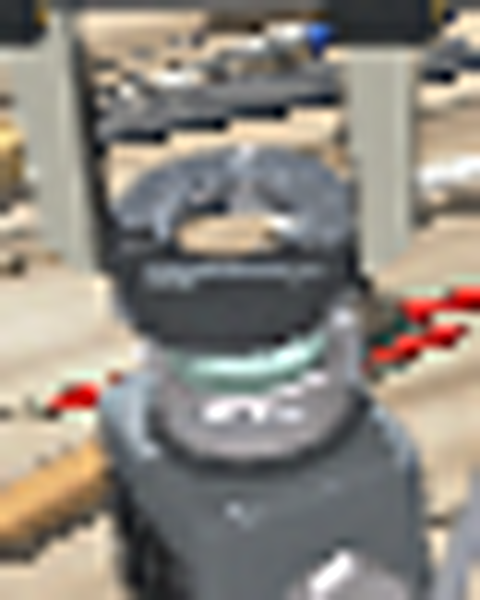

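Run:
```python
from h import *
np.set_printoptions(precision=4,suppress=True)
im,c=load('w13'); f=lambda u,v,z:onz(c,160+u/4,130+v/3.7,z)
z=.1774+.0102
pts=[[f(178,326,z),f(244,360,z)],[f(620,328,z),f(553,362,z)]]
for a,b in pts: d=a-b; print(np.degrees(np.arctan2(d[1],d[0])),a,b)
# intersection = ring centre
(a,b),(e,g)=pts
A=np.array([(a-b)[:2],-(e-g)[:2]]).T; t=np.linalg.solve(A,(g-b)[:2]); print('centre',b[:2]+t[0]*(a-b)[:2])
# circle ends
print('L/R',f(145,410,z),f(655,410,z),'hole',f(275,405,z),f(523,400,z))
im,c=load('w10'); f=lambda u,v,z:onz(c,150+u/3.3,60+v/3.3,z)
o=f(391,250,.15)
for a in [(340,132),(447,128),(524,262),(466,350),(404,385),(320,352),(262,266)]:
  for z in (.1476,.140):
    p=f(*a,z)-o; print(a,z,np.degrees(np.arctan2(p[1],p[0])),np.hypot(p[0],p[1]))
```

```text
-148.8784848464816 [0.5378 0.3243 0.1876] [0.5456 0.329  0.1876]
92.50438424066535 [0.563  0.3711 0.1876] [0.5634 0.3619 0.1876]
centre [0.5643 0.3403]
L/R [0.546  0.3147 0.1876] [0.5754 0.3699 0.1876] hole [0.5528 0.3292 0.1876] [0.5664 0.3563 0.1876]
(340, 132) 0.1476 113.84078229027845 0.026269510572723063
(340, 132) 0.14 114.22512983485176 0.02638722528371185
(447, 128) 0.1476 65.40704813910723 0.02737990844284484
(447, 128) 0.14 64.53447866321277 0.027645346712101015
(524, 262) 0.1476 -5.321253358271683 0.028238756554211143
(524, 262) 0.14 -6.716913144912655 0.029343078055535793
(466, 350) 0.1476 -52.90801048083355 0.027005273924133977
(466, 350) 0.14 -53.58538705021878 0.028527412729702675
(404, 385) 0.1476 -84.0295478277842 0.02943507447396182
(404, 385) 0.14 -83.93310256771242 0.031111993268591973
(320, 352) 0.1476 -124.26532702633253 0.026719988287272418
(320, 352) 0.14 -123.21034570794846 0.028106400280738183
(262, 266) 0.1476 -172.38348523220398 0.02741739235185673
(262, 266) 0.14 -170.88256883821535 0.02826932459667585
```

Run:
```python
from h import *
im,c=load('w10')
cv2.imwrite('pics/w10d.png',cv2.resize(im[90:185,220:320,::-1],None,fx=6.3,fy=6.3,interpolation=cv2.INTER_CUBIC))
```

```text
(no output)
```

View pics/w10d.png

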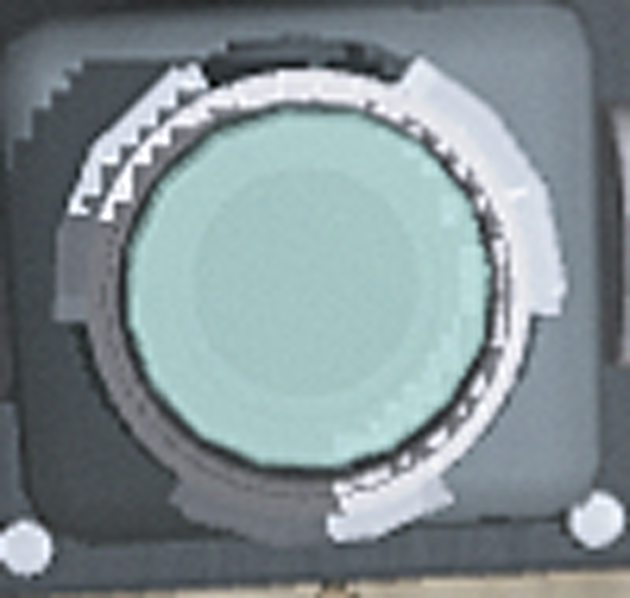

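{"fn": "apply_moves", "kwargs": {"motion": [{"dp": [-0.0007, -0.0012, 0.01], "turn": [0, 0, 0.5], "fingers": -1}, {"dp": [-0.0007, -0.0012, 0.018], "turn": [0.2, 0, 0.5], "fingers": -1}, {"dp": [-0.0007, -0.0012, 0.022], "turn": [0.2, 0, 0.5], "fingers": -1}, {"dp": [-0.0007, -0.0012, 0.026], "turn": [0.2, 0, 0.5], "fingers": -1}, {"dp": [-0.0007, -0.0012, 0.028], "turn": [0.2, 0, 0.5], "fingers": -1}]}}

```text
t: 20.53
ee_pos: [0.5612, 0.3411, 0.1502]
tcp_rot: [-3.14, 0.0, 1.074]
wrist_force: [-4.5, -2.9, 8.6]
grip_width: 0.0634
```

Run:
```python
from h import *
for i in range(2): arm.get_image('wrist')
s=arm.state();print(s['t'],s['ee_pos'],s['tcp_rot'],s['grip_width'],s['wrist_force'],s['torque'])
```

```text
20.6333 [0.56124907 0.34110469 0.15020884] [-3.14046450e+00 -1.29586574e-04  1.07425052e+00] 0.06389530444091704 [-2.69125023 -1.93832457  6.52173866] [-0.3788188   0.53167816 -0.0499838 ]
```

{"fn": "apply_moves", "kwargs": {"motion": [{"dp": [-0.0003, 0, 0.002], "turn": [0, 0, 0], "fingers": -1}, {"dp": [-0.0003, 0, 0.004], "turn": [0, 0, 0], "fingers": -1}, {"dp": [-0.0003, 0, 0.006], "turn": [0, 0, 0], "fingers": -1}, {"dp": [-0.0003, 0, 0.007], "turn": [0, 0, 0], "fingers": -1}, {"dp": [-0.0003, 0, 0.007], "turn": [0, 0, 0], "fingers": -1}]}}

```text
t: 21.05
ee_pos: [0.5619, 0.3408, 0.144]
tcp_rot: [3.141, -0.001, 1.074]
wrist_force: [0.3, -1.5, 5.7]
grip_width: 0.0639
```

Run:
```python
from h import *
for i in range(2): arm.get_image('wrist')
s=arm.state();print(s['t'],s['ee_pos'],s['tcp_rot'],s['grip_width'],s['wrist_force'],s['torque'])
```

```text
21.15 [0.56196135 0.3407363  0.14401094] [ 3.14144048e+00 -1.17508487e-03  1.07356328e+00] 0.06365389274199819 [ 4.39830384e-03 -1.30148697e+00  5.41373256e+00] [-0.16833438 -0.00096191  0.01503674]
```

{"fn": "apply_moves", "kwargs": {"motion": [{"dp": [0, 0, 0.001], "turn": [0, 0, 7], "fingers": -1}, {"dp": [0, 0, 0.001], "turn": [0, 0, 14], "fingers": -1}, {"dp": [0, 0, 0.001], "turn": [0, 0, 21], "fingers": -1}, {"dp": [0.0003, 0, 0.001], "turn": [0, 0, 28], "fingers": -1}, {"dp": [0.0004, 0, 0.001], "turn": [0, 0, 35], "fingers": -1}]}}

```text
t: 21.57
ee_pos: [0.5604, 0.3482, 0.144]
tcp_rot: [-3.132, -0.006, 0.468]
wrist_force: [-3.9, 11.8, 3.5]
grip_width: 0.0636
```

Run:
```python
from h import *
for i in range(2): arm.get_image('wrist')
s=arm.state();print(s['t'],s['ee_pos'],np.degrees(s['tcp_rot']),s['grip_width'],s['wrist_force'],s['torque'],s['q'])
```

```text
21.6667 [0.55968159 0.34829566 0.14379808] [-179.42405041   -0.27039835   26.64532291] 0.06273864353647096 [-1.71494301  5.8790542   3.28445646] [ 1.57340564  0.47689884 -0.08910128] [-0.45926333  0.70648007 -0.22432149  1.48483858  0.16565534  0.96288031
 -0.26034084]
```

Run:
```python
from h import *
im,c=snap('wrist','w14')
cv2.imwrite('pics/w14c.png',cv2.resize(im[130:290,160:360,::-1],None,fx=4,fy=3.7,interpolation=cv2.INTER_CUBIC))
im,c=snap('scene','c14')
cv2.imwrite('pics/c14c.png',cv2.resize(im[180:230,180:220,::-1],None,fx=12,fy=12,interpolation=cv2.INTER_CUBIC))
s=arm.state();print(s['t'],s['ee_pos'])
```

```text
21.7667 [0.55963884 0.34815742 0.14363959]
```

View pics/w14c.png

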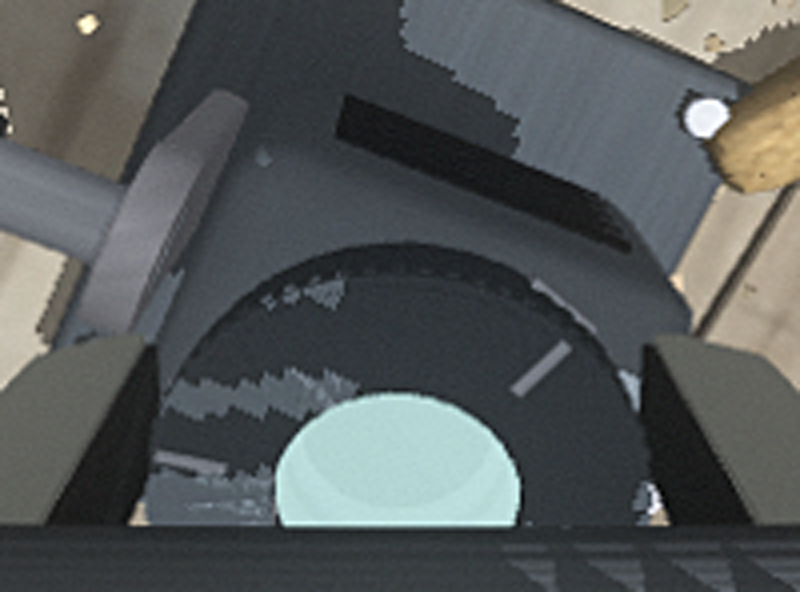

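View pics/c14c.png

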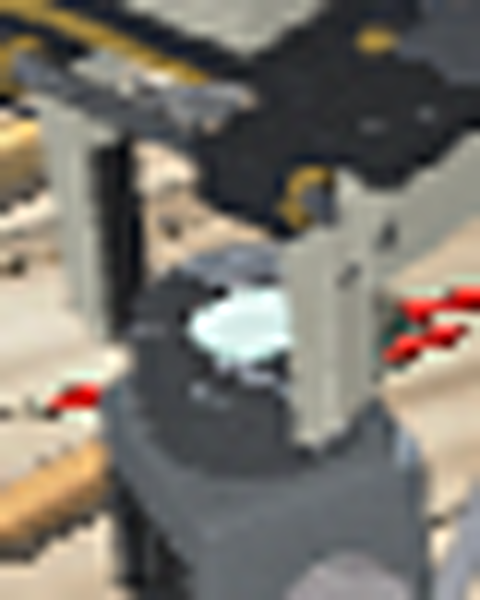

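```bash
cat >> h.py <<'E'
def marks(f,fn,segs,z=.154,o=None):
    im,c=load(f)
    for (a,b) in segs:
        A=onz(c,*fn(*a),z);B=onz(c,*fn(*b),z);d=A-B;print('dir',np.degrees(np.arctan2(d[1],d[0]))%360, A[:2],B[:2], 'abt seat',np.degrees(np.arctan2(*(((A+B)/2)[:2]-[.563,.3408])[::-1]))%360)
E
python3 - <<'E'
from h import *
np.set_printoptions(precision=4,suppress=True)
marks('w14',lambda u,v:(160+u/4,130+v/3.7),[((570,344),(514,394)),((155,456),(225,469))])
rows([.5632,.3411,.146],[np.pi,0,np.radians(26)])
E
```

```text
dir 72.94447974718351 [0.5722 0.3676] [0.5694 0.3585] abt seat 70.7031155088125
dir 194.5370075156758 [0.5338 0.3307] [0.5424 0.3329] abt seat 199.81916045712757
dp [ 0.      0.0079 -0.0024] turn [-0.6 -0.2  0.7]
```

{"fn": "apply_moves", "kwargs": {"motion": [{"dp": [0, 0, 0], "turn": [0, 0, 0], "fingers": 0.8}, {"dp": [0, 0.002, 0], "turn": [0, 0, 0], "fingers": 0.8}, {"dp": [0, 0.006, 0], "turn": [-0.6, -0.2, -5], "fingers": 0.8}, {"dp": [0, 0.008, 0], "turn": [-0.6, -0.2, -11], "fingers": 0.8}, {"dp": [0, 0.008, 0], "turn": [-0.6, -0.2, -16], "fingers": 0.8}]}}

```text
t: 22.18
ee_pos: [0.5639, 0.3388, 0.1425]
tcp_rot: [3.139, 0.0, 0.749]
wrist_force: [0.7, 0.1, -1.1]
grip_width: 0.0833
```

Run:
```python
from h import *
for i in range(3): arm.get_image('wrist')
s=arm.state();print(s['t'],s['ee_pos'],np.degrees(s['tcp_rot']),s['grip_width'],s['wrist_force'],s['torque'])
rows([.5632,.3411,.144],[np.pi,0,np.radians(43)])
```

```text
22.3333 [0.56351948 0.33956194 0.14268379] [ 1.79927353e+02 -2.08474044e-02  4.25213993e+01] 0.08377958832794713 [ 0.19929078  0.0173459  -0.23185234] [ 0.03021945 -0.03021031 -0.02480639]
dp [ 0.0008 -0.0013 -0.0013] turn [ 0.1 -0.  -0.5]
```

{"fn": "apply_moves", "kwargs": {"motion": [{"dp": [0.0008, -0.0013, -0.001], "turn": [0, 0, 0], "fingers": 0.5}, {"dp": [0.0008, -0.0013, -0.001], "turn": [0, 0, 0], "fingers": 0.3}, {"dp": [0.0008, -0.0013, -0.001], "turn": [0, 0, 0], "fingers": 0.1}, {"dp": [0.0008, -0.0013, -0.001], "turn": [0, 0, 0], "fingers": -1}, {"dp": [0.0008, -0.0013, -0.001], "turn": [0, 0, 0], "fingers": -1}]}}

```text
t: 22.75
ee_pos: [0.563, 0.3409, 0.1437]
tcp_rot: [3.14, 0.0, 0.742]
wrist_force: [-0.1, -0.9, 0.1]
grip_width: 0.0638
```

Run:
```python
from h import *
for i in range(3): arm.get_image('wrist')
s=arm.state();print(s['t'],s['ee_pos'],np.degrees(s['tcp_rot']),s['grip_width'],s['wrist_force'],s['torque'])
rows([.5632,.3411,.144],[np.pi,0,np.radians(43)])
```

```text
22.9 [0.56296522 0.34090586 0.14363157] [1.79924953e+02 2.04801563e-02 4.25140570e+01] 0.06360795351713301 [-1.40529216  0.38187815 -0.64311343] [-0.00758537  0.14557006  0.01756437]
dp [ 0.0003  0.     -0.0004] turn [ 0.1  0.  -0.5]
```

{"fn": "apply_moves", "kwargs": {"motion": [{"dp": [0, 0, 0], "turn": [0, 0, 4], "fingers": -1}, {"dp": [0, 0, 0], "turn": [0, 0, 8], "fingers": -1}, {"dp": [0, 0, 0], "turn": [0, 0, 12], "fingers": -1}, {"dp": [0, 0, 0], "turn": [0, 0, 16], "fingers": -1}, {"dp": [0, 0, 0], "turn": [0, 0, 20], "fingers": -1}]}}

```text
t: 23.32
ee_pos: [0.5632, 0.3408, 0.1437]
tcp_rot: [3.14, -0.001, 0.389]
wrist_force: [-0.4, -1.1, -0.2]
grip_width: 0.0637
```

Run:
```python
from h import *
im,c=snap('wrist','w15')
cv2.imwrite('pics/w15c.png',cv2.resize(im[130:290,160:360,::-1],None,fx=4,fy=3.7,interpolation=cv2.INTER_CUBIC))
s=arm.state();print(s['t'],s['ee_pos'],np.degrees(s['tcp_rot']),s['grip_width'],s['wrist_force'],s['torque'])
```

```text
23.3667 [0.56315441 0.34106557 0.14378041] [ 1.79919891e+02 -4.90422357e-02  2.21934416e+01] 0.06353543991987759 [-0.11283383  0.09698368  0.46936874] [0.02943743 0.0177037  0.04005998]
```

View pics/w15c.png

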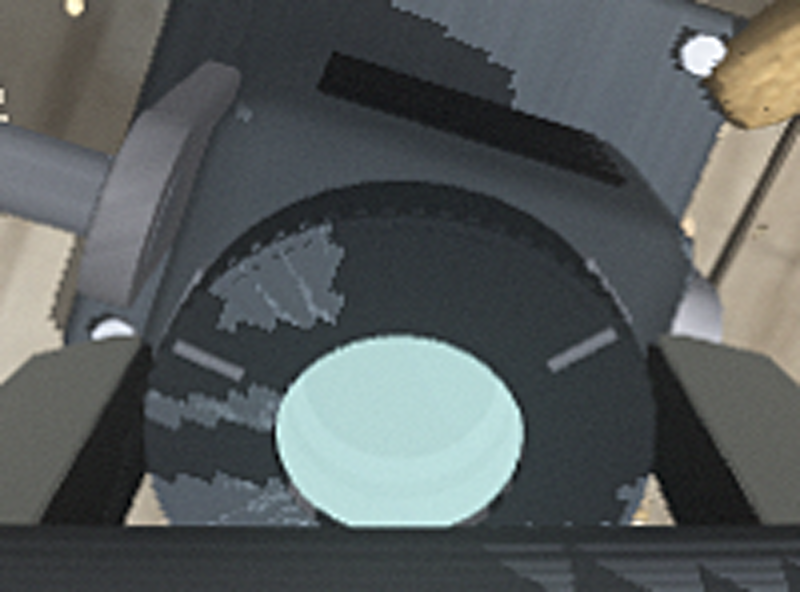

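{"fn": "apply_moves", "kwargs": {"motion": [{"dp": [0, 0, 0], "turn": [0, 0, 4], "fingers": -1}, {"dp": [0, 0, 0], "turn": [0, 0, 8], "fingers": -1}, {"dp": [0, 0, 0], "turn": [0, 0, 12], "fingers": -1}, {"dp": [0, 0, 0], "turn": [0, 0, 16], "fingers": -1}, {"dp": [0, 0, 0], "turn": [0, 0, 20], "fingers": -1}]}}

```text
t: 23.78
ee_pos: [0.5636, 0.3418, 0.1436]
tcp_rot: [3.141, -0.003, 0.041]
wrist_force: [2.6, 0.9, -1.5]
grip_width: 0.0641
```

Run:
```python
from h import *
s=arm.state();print(s['t'],s['ee_pos'],np.degrees(s['tcp_rot']),s['grip_width'],s['wrist_force'],s['torque'])
rows([.5632,.3411,.1435],[np.pi,0,np.radians(2)])
```

```text
23.7833 [0.56360036 0.34177659 0.1436381 ] [ 1.79970528e+02 -1.67593042e-01  2.32562027e+00] 0.0640547902595882 [ 2.55109244  0.87089484 -1.49173145] [ 0.07156385 -0.12349728  0.61243916]
dp [-0.0004  0.0007  0.0001] turn [ 0.  -0.2  0.3]
```

{"fn": "apply_moves", "kwargs": {"motion": [{"dp": [-0.0004, 0.0007, 0], "turn": [0, 0, 4], "fingers": -1}, {"dp": [-0.0004, 0.0007, 0], "turn": [0, 0, 8], "fingers": -1}, {"dp": [-0.0004, 0.0007, 0], "turn": [0, 0, 12], "fingers": -1}, {"dp": [-0.0004, 0.0007, 0], "turn": [0, 0, 16], "fingers": -1}, {"dp": [-0.0004, 0.0007, 0], "turn": [0, 0, 20], "fingers": -1}]}}

```text
t: 24.2
ee_pos: [0.5646, 0.342, 0.1433]
tcp_rot: [-3.139, -0.006, -0.304]
wrist_force: [5.7, 0.7, -4.2]
grip_width: 0.064
```

Run:
```python
from h import *
im,c=snap('wrist','w16')
cv2.imwrite('pics/w16c.png',cv2.resize(im[130:290,160:360,::-1],None,fx=4,fy=3.7,interpolation=cv2.INTER_CUBIC))
s=arm.state();print(s['t'],s['ee_pos'],np.degrees(s['tcp_rot']),s['grip_width'],s['wrist_force'],s['torque'])
```

```text
24.25 [0.56456162 0.34206674 0.14323207] [-179.84343915   -0.3168608   -17.72370619] 0.06342938904677109 [ 5.03268405  1.01148415 -3.23879674] [ 0.631662   -0.05470376 -0.08335408]
```

View pics/w16c.png

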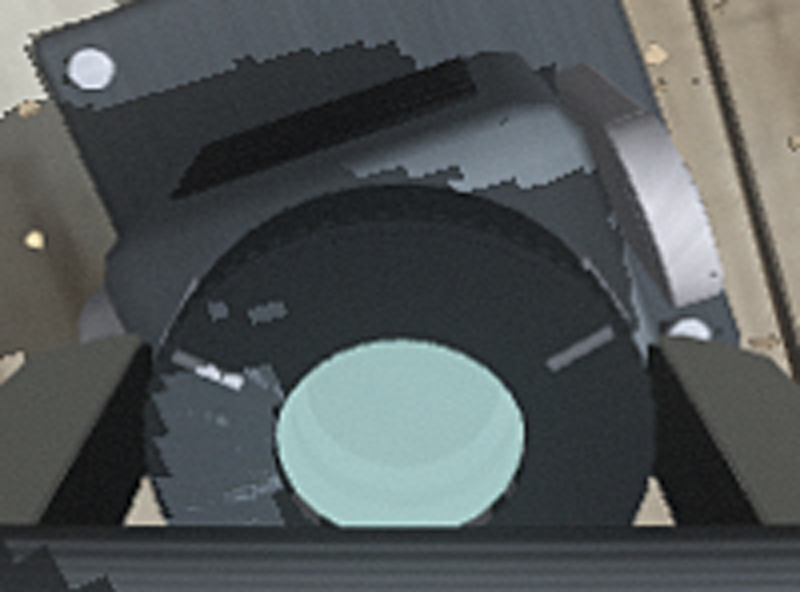

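{"fn": "apply_moves", "kwargs": {"motion": [{"dp": [-0.001, 0, 0], "turn": [0, 0, 3], "fingers": -1}, {"dp": [-0.001, 0, 0], "turn": [0, 0, 6], "fingers": -1}, {"dp": [-0.001, 0, 0], "turn": [0, 0, 8], "fingers": -1}, {"dp": [-0.001, 0, 0], "turn": [0, 0, 10], "fingers": -1}, {"dp": [-0.001, 0, 0], "turn": [0, 0, 10], "fingers": -1}]}}

```text
t: 24.67
ee_pos: [0.5662, 0.3444, 0.1429]
tcp_rot: [-3.132, -0.01, -0.477]
wrist_force: [6.2, 3.2, -5.3]
grip_width: 0.0641
```

Run:
```python
from h import *
s=arm.state();print(s['t'],s['ee_pos'],np.degrees(s['tcp_rot']),s['grip_width'],s['wrist_force'],s['torque'])
im,c=snap('wrist','w17')
cv2.imwrite('pics/w17c.png',cv2.resize(im[130:290,160:360,::-1],None,fx=4,fy=3.7,interpolation=cv2.INTER_CUBIC))
```

```text
24.6667 [0.56618499 0.34443637 0.14292268] [-179.47059439   -0.57786904  -27.30421151] 0.06411409253087644 [ 6.22712041  3.17792837 -5.29851227] [ 0.69941667 -1.01393479  1.07858385]
```

View pics/w17c.png

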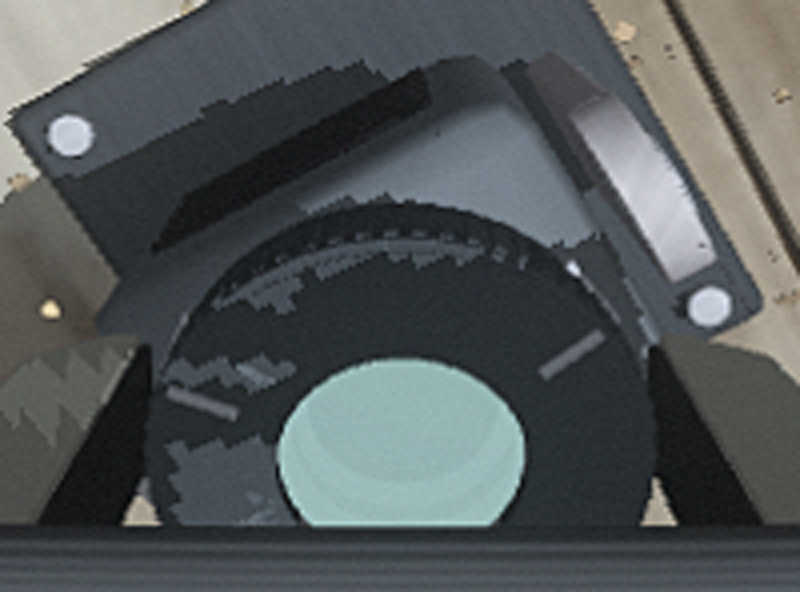

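Run:
```python
from h import *
np.set_printoptions(precision=4,suppress=True)
fn=lambda u,v:(160+u/4,130+v/3.7)
marks('w16',fn,[((612,332),(551,366)),((175,355),(241,383))])
marks('w17',fn,[((603,336),(542,374)),((168,393),(238,414))])
marks('w15',fn,[((614,332),(551,368)),((175,346),(241,375))])
```

```text
dir 15.398634084921188 [0.5919 0.3469] [0.5837 0.3446] abt seat 11.207383894507814
dir 136.26441896933932 [0.5409 0.3597] [0.5472 0.3536] abt seat 140.09485942697307
dir 8.44900129609844 [0.5927 0.3444] [0.5839 0.3431] abt seat 6.545081880593742
dir 133.3861920582099 [0.5425 0.3616] [0.5486 0.3551] abt seat 134.79719380602043
dir 55.95241728151649 [0.5813 0.3628] [0.5763 0.3554] abt seat 49.21006261652833
dir 175.29348949995176 [0.5331 0.341 ] [0.5419 0.3402] abt seat 180.47230033396835
```

{"fn": "apply_moves", "kwargs": {"motion": [{"dp": [0, 0, 0], "turn": [0, 0, 2], "fingers": -1}, {"dp": [0, 0, 0], "turn": [0, 0, 2], "fingers": -1}, {"dp": [0, 0, 0], "turn": [0, 0, 0], "fingers": 0.9}, {"dp": [0, 0, 0], "turn": [0, 0, 0], "fingers": 0.9}, {"dp": [0, 0, -0.01], "turn": [0, 0, 0], "fingers": 0.9}]}}

```text
t: 25.13
ee_pos: [0.5644, 0.3434, 0.1512]
tcp_rot: [-3.137, -0.007, -0.478]
wrist_force: [-0.0, -0.6, -0.0]
grip_width: 0.0797
```

Run:
```python
from h import *
s=arm.state();print(s['t'],s['ee_pos'],np.degrees(s['tcp_rot']),s['grip_width'],s['wrist_force'],s['torque'])
rows([.5632,.295,.22],[np.pi,0,0])
```

```text
25.1333 [0.56441086 0.3434026  0.15117264] [-179.71620939   -0.37963916  -27.41034665] 0.07969530584703517 [-0.03292928 -0.59658872 -0.01471766] [-0.00553219  0.06383657  0.05598291]
dp [ 0.0217  0.0432 -0.0689] turn [ -0.2  -0.4 -27.4]
```

{"fn": "apply_moves", "kwargs": {"motion": [{"dp": [0, 0, -0.03], "turn": [0, 0, -3], "fingers": 0.9}, {"dp": [0.005, 0.01, -0.06], "turn": [0, 0, -10], "fingers": 0.9}, {"dp": [0.012, 0.025, -0.069], "turn": [0, 0, -17], "fingers": 0.9}, {"dp": [0.02, 0.043, -0.069], "turn": [-0.2, -0.4, -24], "fingers": 0.9}, {"dp": [0.0217, 0.0432, -0.069], "turn": [-0.2, -0.4, -27.4], "fingers": 0.9}]}}

```text
t: 25.55
ee_pos: [0.5648, 0.2899, 0.2228]
tcp_rot: [3.139, -0.004, -0.002]
wrist_force: [0.3, -0.6, -0.2]
grip_width: 0.088
```

Run:
```python
from h import *
for i in range(4): arm.get_image('wrist')
im,c=snap('wrist','w18')
cv2.imwrite('pics/w18c.png',cv2.resize(im[60:200,180:340,::-1],None,fx=4,fy=4,interpolation=cv2.INTER_CUBIC))
s=arm.state();print(s['t'],s['ee_pos'],np.degrees(s['tcp_rot']),s['wrist_force'])
```

```text
25.8 [0.5627403  0.29594396 0.22035689] [-1.79964787e+02 -1.52561658e-02 -6.48286182e-02] [-0.64366201 -0.18130296 -0.91215552]
```

View pics/w18c.png

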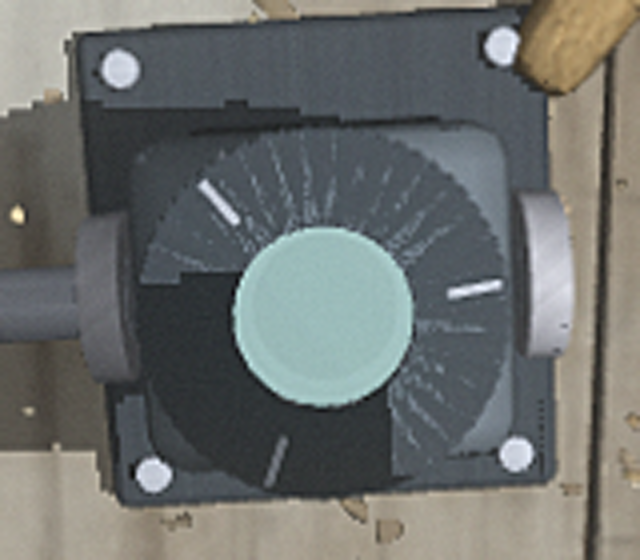

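Run:
```python
from h import *
np.set_printoptions(precision=4,suppress=True)
fn=lambda u,v:(180+u/4,60+v/4)
marks('w18',fn,[((502,285),(449,295)),((202,184),(236,221)),((270,486),(283,437))])
im,c=load('w18');print(onz(c,*fn(323,316),.15))
```

```text
dir 10.730302666346244 [0.5931 0.3447] [0.5842 0.343 ] abt seat 6.749559942495107
dir 132.3419712108273 [0.5428 0.3615] [0.5484 0.3554] abt seat 134.61573726103177
dir 254.89542732998927 [0.5536 0.31  ] [0.5559 0.3186] abt seat 252.72538982126815
[0.5629 0.3391 0.15  ]
```

Run:
```python
from h import *
rows([.5632,.3411,.1435],[np.pi,0,np.radians(-17)])
```

```text
dp [ 0.0004 -0.0451  0.0769] turn [-0.  -0.  16.9]
```

{"fn": "apply_moves", "kwargs": {"motion": [{"dp": [0.0004, -0.025, 0.02], "turn": [0, 0, 6], "fingers": 0.9}, {"dp": [0.0004, -0.045, 0.03], "turn": [0, 0, 12], "fingers": 0.9}, {"dp": [0.0004, -0.045, 0.035], "turn": [0, 0, 17], "fingers": 0.9}, {"dp": [0.0004, -0.045, 0.05], "turn": [0, 0, 17], "fingers": 0.9}, {"dp": [0.0004, -0.045, 0.06], "turn": [0, 0, 17], "fingers": 0.9}]}}

```text
t: 26.22
ee_pos: [0.5619, 0.3427, 0.159]
tcp_rot: [3.141, 0.001, -0.296]
wrist_force: [0.2, -0.1, -0.7]
grip_width: 0.0884
```

Run:
```python
from h import *
for i in range(3): arm.get_image('wrist')
print(arm.state()['ee_pos'])
rows([.5632,.3411,.1435],[np.pi,0,np.radians(-17)])
```

```text
[0.56237459 0.34099992 0.1592968 ]
dp [ 0.0008 -0.0004  0.0158] turn [ 0.1  0.1 -0.1]
```

{"fn": "apply_moves", "kwargs": {"motion": [{"dp": [0.0008, -0.0004, 0.008], "turn": [0, 0, 0], "fingers": 0.9}, {"dp": [0.0008, -0.0004, 0.015], "turn": [0, 0, 0], "fingers": 0.9}, {"dp": [0.0008, -0.0004, 0.0155], "turn": [0, 0, 0], "fingers": 0.4}, {"dp": [0.0008, -0.0004, 0.0155], "turn": [0, 0, 0], "fingers": 0}, {"dp": [0.0008, -0.0004, 0.0155], "turn": [0, 0, 0], "fingers": -1}]}}

```text
t: 26.78
ee_pos: [0.5634, 0.3411, 0.144]
tcp_rot: [3.141, 0.002, -0.298]
wrist_force: [0.4, 0.1, 0.6]
grip_width: 0.0733
```

{"fn": "apply_moves", "kwargs": {"motion": [{"dp": [0, 0, 0], "turn": [0, 0, 0], "fingers": -1}, {"dp": [0, 0, 0], "turn": [0, 0, 4], "fingers": -1}, {"dp": [0, 0, 0], "turn": [0, 0, 8], "fingers": -1}, {"dp": [0, 0, 0], "turn": [0, 0, 12], "fingers": -1}, {"dp": [0, 0, 0], "turn": [0, 0, 14], "fingers": -1}]}}

```text
t: 27.2
ee_pos: [0.5672, 0.3457, 0.1448]
tcp_rot: [-3.131, -0.005, -0.535]
wrist_force: [8.4, 6.1, -8.7]
grip_width: 0.0641
```

Run:
```python
from h import *
s=arm.state();print(s['t'],s['ee_pos'],np.degrees(s['tcp_rot']),s['grip_width'],s['wrist_force'],s['torque'])
im,c=snap('wrist','w19')
cv2.imwrite('pics/w19c.png',cv2.resize(im[130:290,160:360,::-1],None,fx=4,fy=3.7,interpolation=cv2.INTER_CUBIC))
s=arm.state();print(np.degrees(s['tcp_rot']),s['grip_width'],s['wrist_force'],s['torque'])
```

```text
27.2 [0.5671689  0.34568975 0.14480062] [-179.37352788   -0.27482012  -30.67863405] 0.06405552823623115 [ 8.37891423  6.06949255 -8.72006693] [ 1.60154589 -1.65637059  1.57618975]
[-179.36640349   -0.27900231  -30.72273318] 0.06396965449988698 [ 8.65634422  5.33662713 -7.34227641] [ 1.50286352 -1.55858128  1.27903122]
```

View pics/w19c.png

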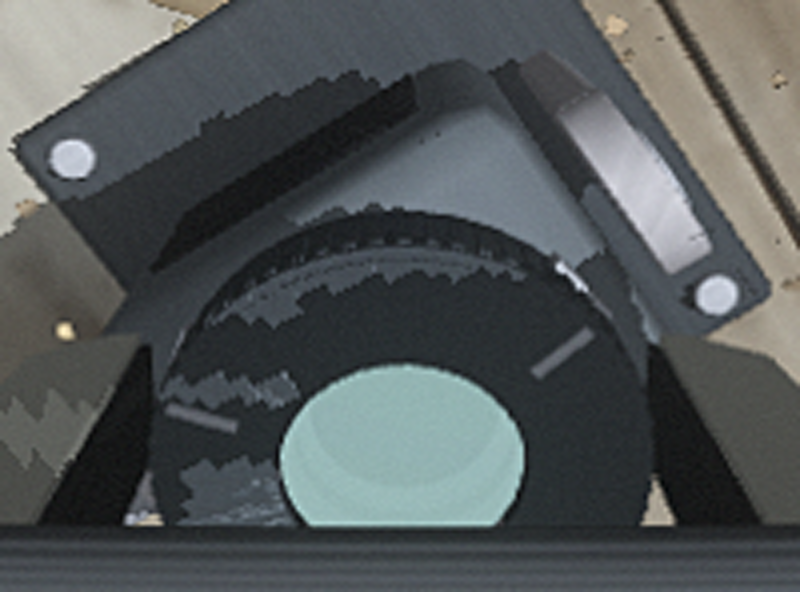

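{"fn": "apply_moves", "kwargs": {"motion": [{"dp": [0, 0, 0], "turn": [0, 0, 0], "fingers": 0.9}, {"dp": [0, 0, 0], "turn": [0, 0, 0], "fingers": 0.9}, {"dp": [0, 0, 0], "turn": [0, 0, 0], "fingers": 0.9}, {"dp": [0, 0, -0.03], "turn": [0, 0, 0], "fingers": 0.9}, {"dp": [0, 0, -0.07], "turn": [0, 0, -5], "fingers": 0.9}]}}

```text
t: 27.67
ee_pos: [0.5637, 0.3433, 0.2114]
tcp_rot: [-3.141, -0.0, -0.448]
wrist_force: [1.0, 0.9, 0.4]
grip_width: 0.0877
```

Run:
```python
from h import *
np.set_printoptions(precision=4,suppress=True)
s=arm.state();print(s['t'],s['ee_pos'],np.degrees(s['tcp_rot']),s['wrist_force'])
im,c=snap('wrist','w20')
cv2.imwrite('pics/w20c.png',cv2.resize(im[100:300,140:380,::-1],None,fx=3,fy=3,interpolation=cv2.INTER_CUBIC))
rows([.463,.325,.22],[np.pi,0,0])
```

```text
27.6667 [0.5637 0.3433 0.2114] [-179.9501   -0.0142  -25.6836] [0.9719 0.8917 0.4369]
dp [-0.087   0.0651  0.0014] turn [ -1.   -0.9 -25.4]
```

View pics/w20c.png

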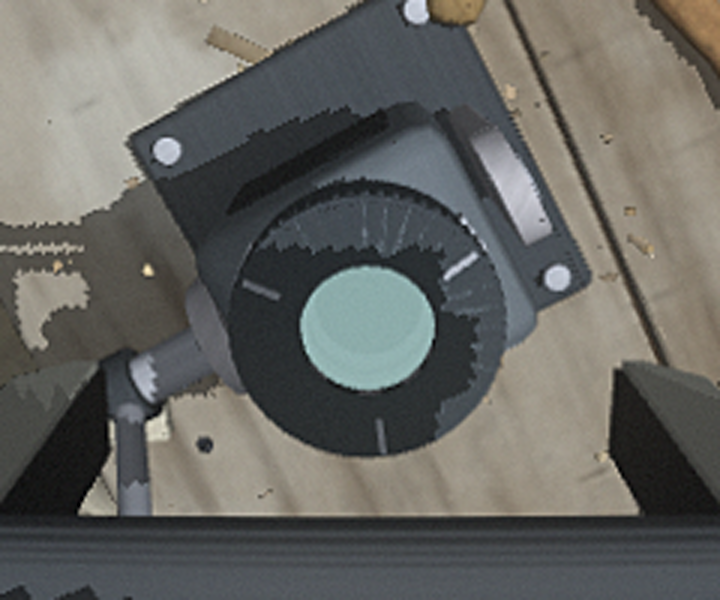

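{"fn": "apply_moves", "kwargs": {"motion": [{"dp": [-0.02, 0.01, -0.01], "turn": [0, 0, -6], "fingers": 0.3}, {"dp": [-0.045, 0.025, -0.01], "turn": [0, 0, -12], "fingers": -0.5}, {"dp": [-0.07, 0.045, -0.01], "turn": [0, 0, -18], "fingers": -1}, {"dp": [-0.084, 0.06, -0.01], "turn": [0, 0, -24], "fingers": -1}, {"dp": [-0.087, 0.065, -0.01], "turn": [0, 0, -25.5], "fingers": -1}]}}

```text
t: 28.13
ee_pos: [0.459, 0.3241, 0.2321]
tcp_rot: [-3.129, -0.017, 0.007]
wrist_force: [-0.3, -0.2, -0.4]
grip_width: 0.0598
```

Run:
```python
from h import *
np.set_printoptions(precision=4,suppress=True)
for i in range(3): arm.get_image('wrist')
im,c=snap('wrist','w21')
s=arm.state();print(s['t'],s['ee_pos'],np.degrees(s['tcp_rot']),s['wrist_force'],s['grip_width'])
print(proj(c,[.469,.297,.179]))
rows([.463,.323,.160],[np.pi,0,0])
```

```text
28.3333 [0.4644 0.3247 0.2318] [-179.2374   -1.2154   -0.1024] [ 0.3548 -0.4504  0.4683] 0.04316733509395347
[266.9388 246.0268]
dp [-0.0029  0.0026  0.0717] turn [-0.8 -1.2 -0.1]
```

View pics/w21.png

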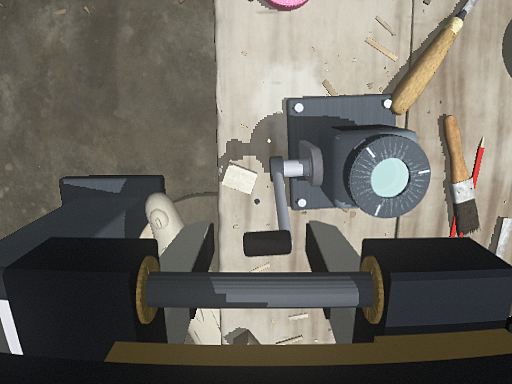

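{"fn": "apply_moves", "kwargs": {"motion": [{"dp": [-0.003, 0, 0.0], "turn": [-0.8, -1.2, 0], "fingers": -1}, {"dp": [-0.003, 0.0, 0.02], "turn": [-0.8, -1.2, 0], "fingers": -1}, {"dp": [-0.003, 0.001, 0.045], "turn": [-0.8, -1.2, 0], "fingers": -1}, {"dp": [-0.003, 0.0015, 0.07], "turn": [-0.8, -1.2, 0], "fingers": -1}, {"dp": [-0.003, 0.0015, 0.07], "turn": [-0.8, -1.2, 0], "fingers": -1}]}}

```text
t: 28.75
ee_pos: [0.4618, 0.3218, 0.1568]
tcp_rot: [3.135, 0.007, -0.004]
wrist_force: [-0.9, -1.3, -0.2]
grip_width: 0.0104
```

Run:
```python
from h import *
np.set_printoptions(precision=4,suppress=True)
for i in range(2): arm.get_image('wrist')
s=arm.state();print(s['t'],s['ee_pos'],np.degrees(s['tcp_rot']),s['wrist_force'],s['grip_width'])
for ph in (55,45,35,25): print(ph,.335-.09*np.cos(np.radians(ph))+.017, .088+.09*np.sin(np.radians(ph))-.008)
```

```text
28.85 [0.4638 0.324  0.1611] [179.9054   0.0292  -0.1999] [ 0.2916 -0.1958  0.5444] 0.0031884780703809604
55 0.30037812072840586 0.15372368398600925
45 0.28836038969321076 0.14363961030678926
35 0.2782763160139908 0.13162187927159413
25 0.27043229916670153 0.11803564355666293
```

{"fn": "apply_moves", "kwargs": {"motion": [{"dp": [0, 0.006, 0.001], "turn": [0, 0, 0], "fingers": -1}, {"dp": [0, 0.014, 0.003], "turn": [0, 0, 0], "fingers": -1}, {"dp": [0, 0.024, 0.007], "turn": [0, 0, 0], "fingers": -1}, {"dp": [0, 0.03, 0.012], "turn": [0, 0, 0], "fingers": -1}, {"dp": [0, 0.036, 0.0175], "turn": [0, 0, 0], "fingers": -1}]}}

```text
t: 29.27
ee_pos: [0.4661, 0.2907, 0.1463]
tcp_rot: [-3.136, -0.007, -0.003]
wrist_force: [0.8, 4.1, 3.6]
grip_width: 0.0003
```

Run:
```python
from h import *
np.set_printoptions(precision=4,suppress=True)
s=arm.state();print(s['t'],s['ee_pos'],np.degrees(s['tcp_rot']),s['wrist_force'],s['grip_width'])
im,c=snap('scene','c22')
cv2.imwrite('pics/c22c.png',cv2.resize(im[170:270,160:280,::-1],None,fx=5,fy=5,interpolation=cv2.INTER_CUBIC))
```

```text
29.2667 [0.4661 0.2907 0.1463] [-179.6631   -0.3857   -0.1656] [0.8387 4.142  3.5511] 0.00034323341756277605
```

View pics/c22c.png

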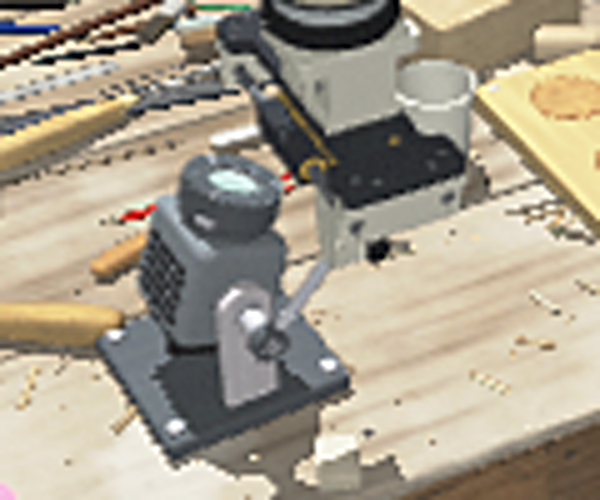

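{"fn": "apply_moves", "kwargs": {"motion": [{"dp": [0, 0.005, 0.004], "turn": [0, 0, 0], "fingers": -1}, {"dp": [0, 0.01, 0.009], "turn": [0, 0, 0], "fingers": -1}, {"dp": [0, 0.0145, 0.0145], "turn": [0, 0, 0], "fingers": -1}, {"dp": [0, 0.018, 0.021], "turn": [0, 0, 0], "fingers": -1}, {"dp": [0, 0.021, 0.027], "turn": [0, 0, 0], "fingers": -1}]}}

```text
t: 29.73
ee_pos: [0.4673, 0.2694, 0.1189]
tcp_rot: [-3.134, -0.009, -0.004]
wrist_force: [0.8, 5.1, 3.3]
grip_width: 0.0004
```

Run:
```python
from h import *
np.set_printoptions(precision=4,suppress=True)
s=arm.state();print(s['t'],s['ee_pos'],np.degrees(s['tcp_rot']),s['wrist_force'],s['grip_width'])
im,c=snap('scene','c23')
cv2.imwrite('pics/c23c.png',cv2.resize(im[170:270,160:280,::-1],None,fx=5,fy=5,interpolation=cv2.INTER_CUBIC))
```

```text
29.7333 [0.4673 0.2694 0.1189] [-179.5719   -0.5337   -0.2344] [0.7687 5.122  3.3342] 0.0003585858037988489
```

View pics/c23c.png

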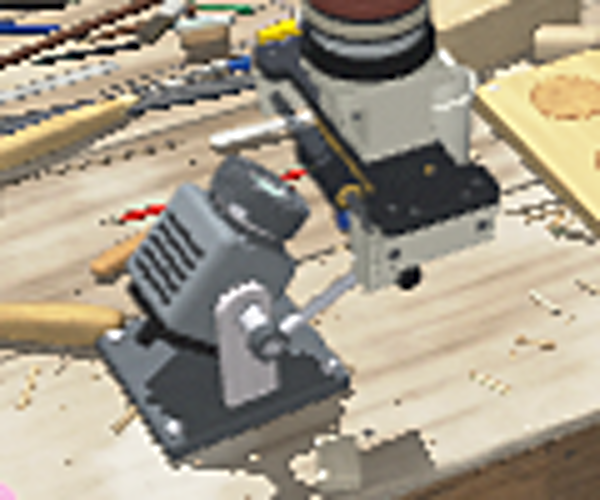

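{"fn": "apply_moves", "kwargs": {"motion": [{"dp": [-0.001, -0.004, -0.005], "turn": [0, 0, 0], "fingers": -1}, {"dp": [-0.001, -0.004, -0.03], "turn": [-0.4, -0.5, 0], "fingers": -1}, {"dp": [-0.001, 0.002, -0.04], "turn": [-0.4, -0.5, 0], "fingers": -1}, {"dp": [-0.001, 0.017, -0.04], "turn": [-0.4, -0.5, 0], "fingers": -1}, {"dp": [-0.001, 0.018, -0.04], "turn": [-0.4, -0.5, 0], "fingers": -1}]}}

```text
t: 30.2
ee_pos: [0.466, 0.2449, 0.1573]
tcp_rot: [3.137, 0.001, -0.01]
wrist_force: [0.1, -0.9, -0.6]
grip_width: 0.0
```

Run:
```python
from h import *
np.set_printoptions(precision=4,suppress=True)
for i in range(2): arm.get_image('wrist')
s=arm.state();print(s['t'],s['ee_pos'],np.degrees(s['tcp_rot']),s['wrist_force'],s['grip_width'])
rows([.468,.25,.13],[np.pi,0,0])
```

```text
30.3 [0.4653 0.2475 0.1566] [179.8318   0.1125  -0.4791] [-0.1933  0.0381  0.1991] 0.00044962120222754215
dp [ 0.0027 -0.0026  0.0266] turn [ 0.2  0.1 -0.5]
```

Now press down along the arc.

{"fn": "apply_moves", "kwargs": {"motion": [{"dp": [0.002, -0.002, 0.015], "turn": [0, 0, 0], "fingers": -1}, {"dp": [0.002, -0.001, 0.027], "turn": [0, 0, 0], "fingers": -1}, {"dp": [0.002, 0.001, 0.039], "turn": [0, 0, 0], "fingers": -1}, {"dp": [0.002, 0.002, 0.05], "turn": [0, 0, 0], "fingers": -1}, {"dp": [0.002, 0.003, 0.06], "turn": [0, 0, 0], "fingers": -1}]}}

```text
t: 30.72
ee_pos: [0.4676, 0.2406, 0.0957]
tcp_rot: [3.134, 0.003, -0.011]
wrist_force: [0.3, -3.9, 5.6]
grip_width: 0.0003
```

Run:
```python
from h import *
np.set_printoptions(precision=4,suppress=True)
s=arm.state();print(s['t'],s['ee_pos'],np.degrees(s['tcp_rot']),s['wrist_force'],s['grip_width'])
im,c=snap('scene','c24')
cv2.imwrite('pics/c24c.png',cv2.resize(im[170:270,160:280,::-1],None,fx=5,fy=5,interpolation=cv2.INTER_CUBIC))
rows([.468,.25,.055],[np.pi,0,0])
```

```text
30.7167 [0.4676 0.2406 0.0957] [179.545    0.1552  -0.6123] [ 0.3263 -3.9014  5.5871] 0.00028066497122545756
dp [ 0.0011 -0.0095  0.0391] turn [ 0.4  0.2 -0.6]
```

View pics/c24c.png

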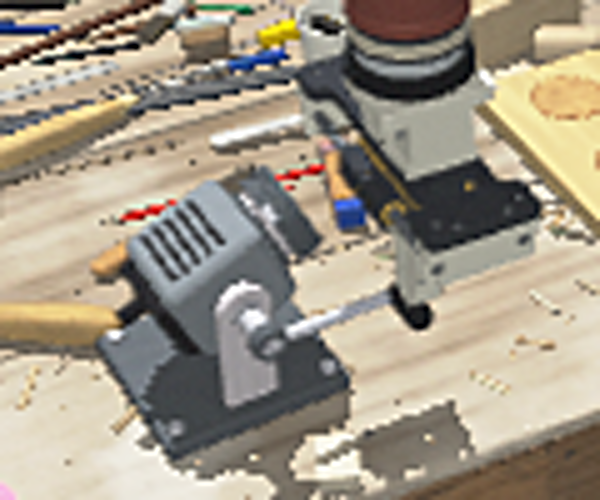

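{"fn": "apply_moves", "kwargs": {"motion": [{"dp": [0, -0.003, 0.01], "turn": [0, 0, 0], "fingers": -1}, {"dp": [0, -0.006, 0.02], "turn": [0, 0, 0], "fingers": -1}, {"dp": [0, -0.009, 0.03], "turn": [0, 0, 0], "fingers": -1}, {"dp": [0, -0.011, 0.038], "turn": [0, 0, 0], "fingers": -1}, {"dp": [0, -0.012, 0.044], "turn": [0, 0, 0], "fingers": -1}]}}

```text
t: 31.18
ee_pos: [0.4672, 0.2501, 0.0571]
tcp_rot: [3.128, 0.005, -0.012]
wrist_force: [-18.0, -18.9, 107.4]
grip_width: 0.0003
```

Run:
```python
from h import *
np.set_printoptions(precision=4,suppress=True)
s=arm.state();print(s['t'],s['ee_pos'],np.degrees(s['tcp_rot']),s['wrist_force'],s['grip_width'])
im,c=snap('scene','c25')
cv2.imwrite('pics/c25c.png',cv2.resize(im[170:270,160:280,::-1],None,fx=5,fy=5,interpolation=cv2.INTER_CUBIC))
```

```text
31.1833 [0.4672 0.2501 0.0571] [179.2454   0.2968  -0.6953] [-18.0461 -18.9048 107.3541] 0.0003245355420494685
```

View pics/c25c.png

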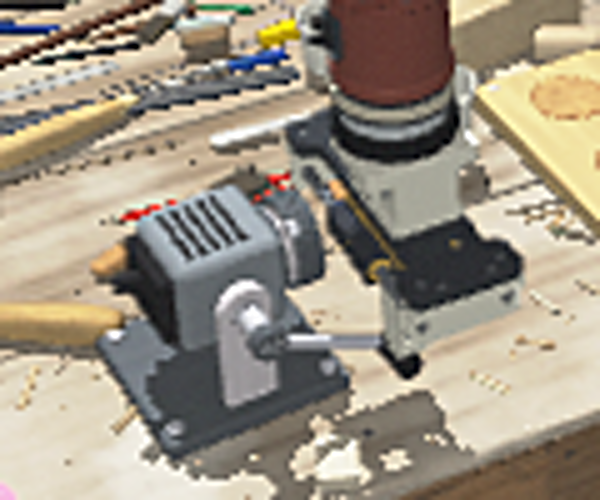

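{"fn": "apply_moves", "kwargs": {"motion": [{"dp": [0, 0, -0.015], "turn": [0, 0, 0], "fingers": -1}, {"dp": [0, 0, -0.05], "turn": [0, 0, 0], "fingers": -1}, {"dp": [0, 0.01, -0.09], "turn": [0, 0, 0], "fingers": -1}, {"dp": [0.01, 0.03, -0.13], "turn": [0, 0, 0], "fingers": 0}, {"dp": [0.02, 0.06, -0.15], "turn": [0, 0, 0], "fingers": 0.5}]}}

```text
t: 31.65
ee_pos: [0.487, 0.198, 0.2115]
tcp_rot: [3.136, 0.001, -0.002]
wrist_force: [1.6, -0.4, -0.2]
grip_width: 0.0094
```

Run:
```python
from h import *
np.set_printoptions(precision=4,suppress=True)
for i in range(2): arm.get_image('wrist')
s=arm.state();print(s['t'],s['ee_pos'],np.degrees(s['tcp_rot']),s['wrist_force'],s['grip_width'])
im,c=snap('scene','c26')
cv2.imwrite('pics/c26c.png',cv2.resize(im[170:270,160:280,::-1],None,fx=5,fy=5,interpolation=cv2.INTER_CUBIC))
f=lambda u,v:ray(c,160+u/5,170+v/5)
im,c2=snap('side','s26')
cv2.imwrite('pics/s26c.png',cv2.resize(im[130:340,200:370,::-1],None,fx=2.8,fy=2.8,interpolation=cv2.INTER_CUBIC))
print('expected grip',proj(c,[.4705,.2534,.05]))
```

```text
31.75 [0.4917 0.1883 0.2123] [179.3528  -0.3264  -1.1224] [ 0.5218 -0.6617  0.1342] 0.017149377017943678
expected grip [240.0243 240.1947]
```

View pics/c26c.png

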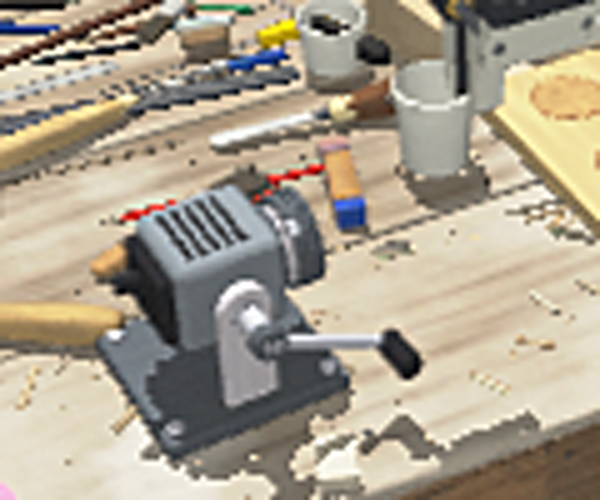

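View pics/s26c.png

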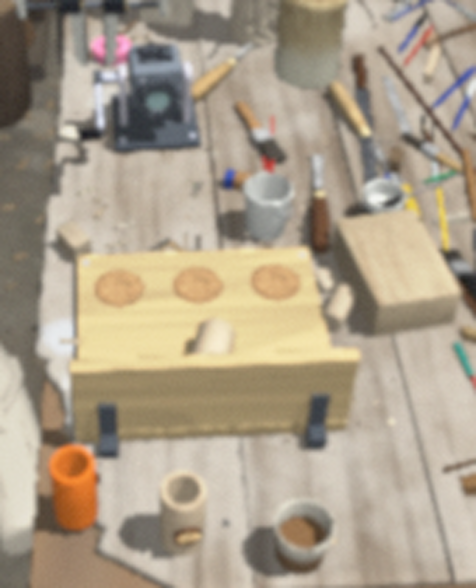

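{"fn": "apply_moves", "kwargs": {"motion": [{"dp": [0.02, 0.04, -0.02], "turn": [0, 0, 0], "fingers": 1}, {"dp": [0.04, 0.08, -0.03], "turn": [0, 0, 0], "fingers": 1}, {"dp": [0.06, 0.12, -0.03], "turn": [0, 0, 0], "fingers": 1}, {"dp": [0.08, 0.155, -0.03], "turn": [0, 0, 0], "fingers": 1}, {"dp": [0.1, 0.19, -0.03], "turn": [-0.6, 0, -1], "fingers": 1}]}}

```text
t: 32.27
ee_pos: [0.5794, 0.0116, 0.2381]
tcp_rot: [3.122, 0.007, 0.008]
wrist_force: [0.3, 0.6, -0.6]
grip_width: 0.0586
```

{"fn": "apply_moves", "kwargs": {"motion": [{"dp": [0.005, 0.035, 0], "turn": [0, 0, 0], "fingers": 1}, {"dp": [0.01, 0.07, 0], "turn": [0, 0, 0], "fingers": 1}, {"dp": [0.015, 0.1, 0], "turn": [0, 0, 0], "fingers": 1}, {"dp": [0.015, 0.12, 0], "turn": [0, 0, 0], "fingers": 1}, {"dp": [0.015, 0.12, 0], "turn": [0, 0, 0], "fingers": 1}]}}

```text
t: 32.68
ee_pos: [0.5946, -0.1128, 0.2375]
tcp_rot: [3.12, 0.011, 0.002]
wrist_force: [-0.0, -1.2, -0.6]
grip_width: 0.0908
```

Run:
```python
from h import *
np.set_printoptions(precision=4,suppress=True)
for i in range(3): arm.get_image('wrist')
s=arm.state();print(s['t'],s['ee_pos'],np.degrees(s['tcp_rot']),s['wrist_force'],s['grip_width'])
im,c=snap('wrist','w27')
```

```text
32.8333 [ 0.5953 -0.1047  0.2386] [179.0612   0.5583   0.6732] [ 0.235   0.1231 -0.9169] 0.09245373994341403
```

View pics/w27.png

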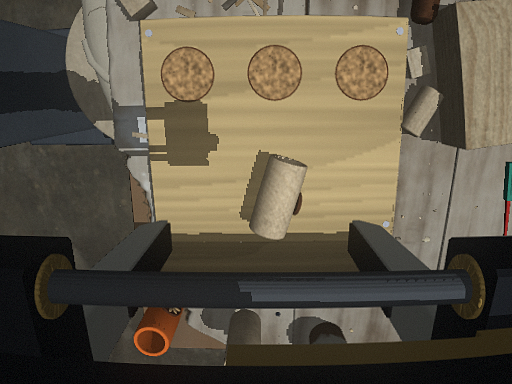

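Run:
```python
from h import *
np.set_printoptions(precision=4,suppress=True)
im,c=load('w27')
g=lambda u,v,z:onz(c,u,v,z)
print('stations',g(187.5,74,.018),g(274.5,73,.018),g(361,73,.018))
print('edge',g(145,25,.018),g(405,18,.018),'backdrop foot',g(150,237,.018),g(395,236,.018))
print('cup: mouth top',g(291,163,.06),'mouth axis?',g(291,163,.04),'foot',g(268,232,.05))
# silhouette sides at top height .04
for v in (170,190,210,228):
    pass
cv2.imwrite('pics/w27c.png',cv2.resize(im[140:250,230:320,::-1],None,fx=5.4,fy=5.4,interpolation=cv2.INTER_CUBIC))
```

```text
stations [ 0.5124 -0.0097  0.018 ] [ 0.607  -0.0082  0.018 ] [ 0.7011 -0.006   0.018 ]
edge [0.4673 0.0423 0.018 ] [0.7459 0.0536 0.018 ] backdrop foot [ 0.458  -0.2014  0.018 ] [ 0.7595 -0.1956  0.018 ]
cup: mouth top [ 0.6244 -0.099   0.06  ] mouth axis? [ 0.6261 -0.1027  0.04  ] foot [ 0.6025 -0.1787  0.05  ]
```

View pics/w27c.png

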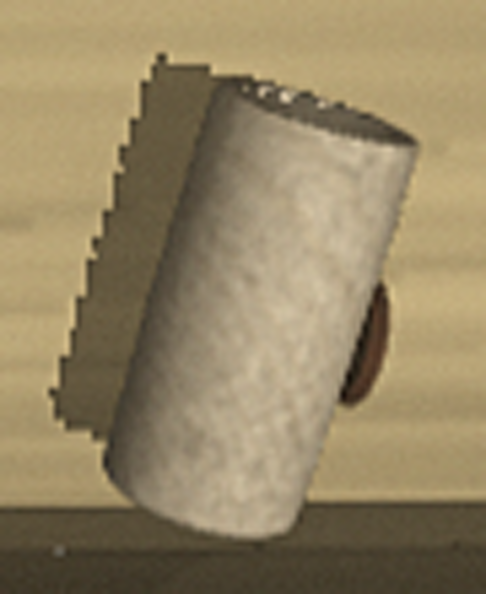

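Run:
```python
from h import *
np.set_printoptions(precision=4,suppress=True)
im,c=load('w27')
m=onz(c,288.7,160.7,.04);f=onz(c,267.2,231.3,.04);d=m-f
print(m,f,np.linalg.norm(d),np.degrees(np.arctan2(d[1],d[0])),(m+f)/2)
rows([.575,-.385,.24],[np.pi,0,0])
```

```text
[ 0.6235 -0.1003  0.04  ] [ 0.6018 -0.182   0.04  ] 0.08454894841696749 75.12179364731918 [ 0.6127 -0.1411  0.04  ]
dp [-0.024   0.2804  0.0039] turn [1.  0.5 0.7]
```

{"fn": "apply_moves", "kwargs": {"motion": [{"dp": [-0.004, 0.04, 0], "turn": [0, 0, 0], "fingers": 1}, {"dp": [-0.008, 0.08, 0], "turn": [0, 0, 0], "fingers": 1}, {"dp": [-0.012, 0.12, 0], "turn": [0, 0, 0], "fingers": 1}, {"dp": [-0.016, 0.16, 0], "turn": [-0.5, 0, 0], "fingers": 1}, {"dp": [-0.02, 0.2, 0], "turn": [-1, -0.5, 0.6], "fingers": 1}]}}

```text
t: 33.3
ee_pos: [0.5786, -0.3032, 0.2424]
tcp_rot: [3.109, 0.017, 0.006]
wrist_force: [0.3, 1.1, 0.1]
grip_width: 0.0927
```

{"fn": "apply_moves", "kwargs": {"motion": [{"dp": [0, 0.03, 0], "turn": [0, 0, 0], "fingers": 1}, {"dp": [0, 0.06, 0], "turn": [0, 0, 0], "fingers": 1}, {"dp": [0, 0.075, 0], "turn": [0, 0, 0], "fingers": 1}, {"dp": [0, 0.08, 0], "turn": [0, 0, 0], "fingers": 1}, {"dp": [0, 0.08, 0], "turn": [0, 0, 0], "fingers": 1}]}}

```text
t: 33.72
ee_pos: [0.5797, -0.3822, 0.2442]
tcp_rot: [3.11, 0.018, 0.007]
wrist_force: [-0.5, 0.4, -0.5]
grip_width: 0.0931
```

Run:
```python
from h import *
np.set_printoptions(precision=4,suppress=True)
for i in range(3): arm.get_image('wrist')
s=arm.state();print(s['t'],s['ee_pos'],np.degrees(s['tcp_rot']),s['q'])
im,c=snap('wrist','w28')
```

```text
33.8667 [ 0.5806 -0.3796  0.2449] [178.2687   0.9608   0.61  ] [ 0.5329  0.6695 -0.0023  1.24    0.0381  1.2311  0.5293]
```

View pics/w28.png

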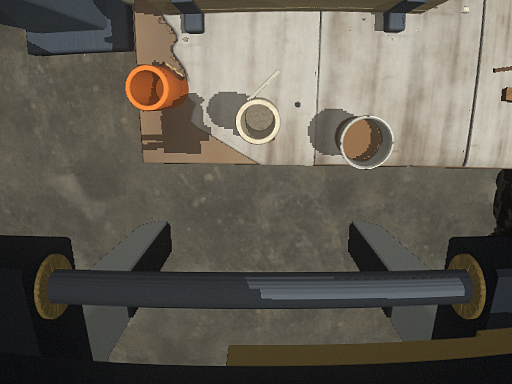

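Run:
```python
from h import *
np.set_printoptions(precision=4,suppress=True)
im,c=load('w28'); p=onz(c,258,121,.085);print('cup',p,'pot',onz(c,366,141,.056),'orange',onz(c,149,88,.085))
im,c2=load('s26'); r=onz(c2,266.8,321.8,.04);print('ros',r,r-p,np.degrees(np.arctan2(*(r-p)[:2][::-1])))
print(onz(c2,200+184/2.8,130+489/2.8,.085))
cv2.imwrite('pics/s28c.png',cv2.resize(im[285:335,240:295,::-1],None,fx=11,fy=11,interpolation=cv2.INTER_CUBIC))
```

```text
cup [ 0.5749 -0.3331  0.085 ] pot [ 0.6865 -0.354   0.056 ] orange [ 0.4732 -0.3031  0.085 ]
ros [ 0.5794 -0.3585  0.04  ] [ 0.0045 -0.0254 -0.045 ] -80.04847848720058
[ 0.5768 -0.3348  0.085 ]
```

View pics/s28c.png

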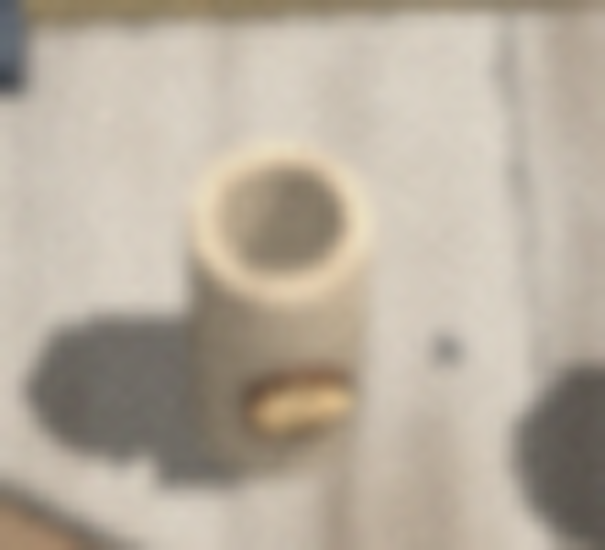

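{"fn": "apply_moves", "kwargs": {"motion": [{"dp": [0, -0.01, 0], "turn": [0, 0, 7], "fingers": 1}, {"dp": [-0.002, -0.02, 0], "turn": [0, 0, 14], "fingers": 1}, {"dp": [-0.004, -0.03, 0.01], "turn": [0, 0, 21], "fingers": 1}, {"dp": [-0.005, -0.04, 0.03], "turn": [0, 0, 28], "fingers": 1}, {"dp": [-0.005, -0.046, 0.05], "turn": [0, 0, 35], "fingers": 1}]}}

```text
t: 34.33
ee_pos: [0.5755, -0.3324, 0.1947]
tcp_rot: [3.109, -0.006, -0.603]
wrist_force: [0.3, 0.1, -0.3]
grip_width: 0.093
```

Run:
```python
from h import *
s=arm.state();print(s['t'],s['ee_pos'])
rows([.5755,-.3335,.14],[np.pi,0,np.radians(-80)])
```

```text
34.3333 [ 0.57552165 -0.33242348  0.19472114]
dp [ 0.0002 -0.0009  0.0547] turn [ 1.6 -1.1 45.5]
```

{"fn": "apply_moves", "kwargs": {"motion": [{"dp": [0, 0, 0.01], "turn": [0.3, -0.2, 7], "fingers": 1}, {"dp": [0, 0, 0.02], "turn": [0.6, -0.4, 14], "fingers": 1}, {"dp": [0, 0, 0.03], "turn": [1, -0.6, 21], "fingers": 1}, {"dp": [0, 0, 0.04], "turn": [1.3, -0.8, 28], "fingers": 1}, {"dp": [0, 0, 0.05], "turn": [1.5, -1, 35], "fingers": 1}]}}

```text
t: 34.75
ee_pos: [0.5756, -0.3318, 0.1446]
tcp_rot: [3.14, 0.001, -1.217]
wrist_force: [0.2, 0.8, 0.3]
grip_width: 0.093
```

{"fn": "apply_moves", "kwargs": {"motion": [{"dp": [0, 0, 0], "turn": [0, 0, 5], "fingers": 1}, {"dp": [0, 0, 0], "turn": [0, 0, 9], "fingers": 1}, {"dp": [0, 0, 0], "turn": [0, 0, 9], "fingers": 1}, {"dp": [0, 0, 0], "turn": [0, 0, 9], "fingers": 1}, {"dp": [0, 0, 0], "turn": [0, 0, 9], "fingers": 1}]}}

```text
t: 35.17
ee_pos: [0.5761, -0.3308, 0.145]
tcp_rot: [3.14, 0.001, -1.371]
wrist_force: [0.0, 0.4, -0.6]
grip_width: 0.0927
```

Run:
```python
from h import *
for i in range(2): arm.get_image('wrist')
s=arm.state();print(s['t'],s['ee_pos'],s['q'])
im,c=snap('wrist','w29');print(proj(c,[.5755,-.3335,.085]))
rows([.5755,-.3335,.059],[np.pi,0,np.radians(-80)])
```

```text
35.2667 [ 0.57587015 -0.33141165  0.1449753 ] [ 0.30709345  0.72723559  0.33146012  1.47080369 -0.26145836  0.98904565
 -0.66751382]
[262.73665216 203.39422672]
dp [0.0018 0.0005 0.0859] turn [0.1 0.  1.3]
```

View pics/w29.png

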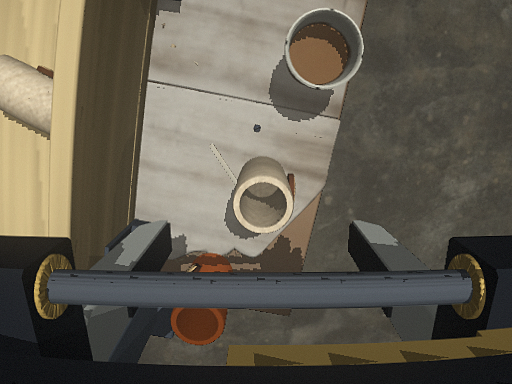

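{"fn": "apply_moves", "kwargs": {"motion": [{"dp": [0.001, 0.0005, 0.02], "turn": [0, 0, 1.3], "fingers": 1}, {"dp": [0.0018, 0.0005, 0.045], "turn": [0, 0, 1.3], "fingers": 1}, {"dp": [0.0018, 0.0005, 0.07], "turn": [0, 0, 1.3], "fingers": 1}, {"dp": [0.0018, 0.0005, 0.085], "turn": [0, 0, 1.3], "fingers": 1}, {"dp": [0.0018, 0.0005, 0.085], "turn": [0, 0, 1.3], "fingers": 1}]}}

```text
t: 35.73
ee_pos: [0.573, -0.3317, 0.056]
tcp_rot: [3.134, 0.006, -1.396]
wrist_force: [-0.2, -0.1, -0.4]
grip_width: 0.0932
```

Run:
```python
from h import *
np.set_printoptions(precision=4,suppress=True)
im,c=load('w29')
p=onz(c,263,203.5,.085);r=onz(c,292.5,184,.04);print(r-p,np.degrees(np.arctan2(*(r-p)[:2][::-1])))
for i in range(2): arm.get_image('wrist')
s=arm.state();print(s['t'],s['ee_pos'])
rows([.5755,-.3335,.059],[np.pi,0,np.radians(-80)])
```

```text
[ 0.0078 -0.0233 -0.045 ] -71.52747577291001
35.8333 [ 0.5755 -0.3336  0.0599]
dp [-0.0001 -0.0001  0.0009] turn [0.1 0.1 0. ]
```

{"fn": "apply_moves", "kwargs": {"motion": [{"dp": [0, 0, 0], "turn": [0, 0, 0], "fingers": 0.4}, {"dp": [0, 0, 0], "turn": [0, 0, 0], "fingers": 0.1}, {"dp": [0, 0, 0], "turn": [0, 0, 0], "fingers": -0.1}, {"dp": [0, 0, 0], "turn": [0, 0, 0], "fingers": -1}, {"dp": [0, 0, 0], "turn": [0, 0, 0], "fingers": -1}]}}

```text
t: 36.25
ee_pos: [0.5758, -0.3337, 0.0607]
tcp_rot: [3.141, 0.0, -1.396]
wrist_force: [0.4, -0.2, 0.1]
grip_width: 0.0643
```

{"fn": "apply_moves", "kwargs": {"motion": [{"dp": [0, 0, 0], "turn": [0, 0, 0], "fingers": -1}, {"dp": [0, 0, 0], "turn": [0, 0, 0], "fingers": -1}, {"dp": [0, 0, -0.005], "turn": [0, 0, 0], "fingers": -1}, {"dp": [0, 0, -0.03], "turn": [0, 0, 0], "fingers": -1}, {"dp": [0, 0, -0.065], "turn": [0, 0, 0], "fingers": -1}]}}

```text
t: 36.67
ee_pos: [0.5734, -0.3319, 0.1227]
tcp_rot: [3.134, 0.006, -1.396]
wrist_force: [0.7, -1.2, -1.2]
grip_width: 0.0423
```

Run:
```python
from h import *
s=arm.state();print(s['t'],s['ee_pos'],s['grip_width'])
im,c=snap('wrist','w30');
rows([.5755,-.3335,.23],[np.pi,0,np.radians(-80)])
```

```text
36.6667 [ 0.57340626 -0.33185333  0.1226908 ] 0.042319118211910534
dp [-0.0022  0.002  -0.097 ] turn [-0.3 -0.3  0. ]
```

View pics/w30.png

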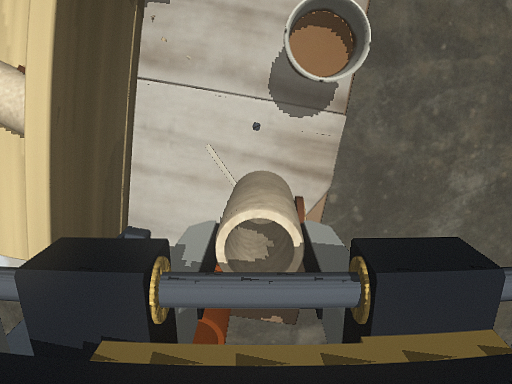

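Run:
```python
from h import *
np.set_printoptions(precision=4,suppress=True)
im,c=load('w30')
r=onz(c,299.5,207,.1027)-np.array([.5734,-.3319,0]);print(r,np.degrees(np.arctan2(r[1],r[0])))
```

```text
[ 0.0128 -0.0204  0.1027] -57.9830724563658
```

{"fn": "apply_moves", "kwargs": {"motion": [{"dp": [0, 0, -0.035], "turn": [0, 0, 0], "fingers": -1}, {"dp": [-0.005, 0, -0.07], "turn": [0, 0, 0], "fingers": -1}, {"dp": [-0.02, -0.005, -0.1], "turn": [0, 0, -5], "fingers": -1}, {"dp": [-0.05, -0.012, -0.105], "turn": [0, 0, -12], "fingers": -1}, {"dp": [-0.085, -0.02, -0.105], "turn": [0, 0, -19], "fingers": -1}]}}

```text
t: 37.13
ee_pos: [0.5832, -0.2512, 0.2415]
tcp_rot: [-3.135, -0.015, -1.063]
wrist_force: [1.1, 0.3, -1.9]
grip_width: 0.0416
```

Run:
```python
from h import *
s=arm.state();print(s['t'],s['ee_pos'],s['grip_width'])
rows([.512,-.0097,.22],[np.pi,0,np.radians(-80)])
```

```text
37.1333 [ 0.5832491  -0.2512407   0.24151633] 0.04164772103714435
dp [-0.246  -0.055   0.0181] turn [-0.5 -0.8 19.1]
```

{"fn": "apply_moves", "kwargs": {"motion": [{"dp": [-0.04, -0.01, 0], "turn": [0, 0, -7], "fingers": -1}, {"dp": [-0.08, -0.02, 0], "turn": [0, 0, -14], "fingers": -1}, {"dp": [-0.12, -0.03, 0], "turn": [0, 0, -21], "fingers": -1}, {"dp": [-0.155, -0.037, 0.0], "turn": [0, 0, -28], "fingers": -1}, {"dp": [-0.185, -0.043, 0.0], "turn": [0, 0, -35], "fingers": -1}]}}

```text
t: 37.55
ee_pos: [0.5298, -0.0655, 0.2392]
tcp_rot: [3.139, -0.016, -0.444]
wrist_force: [-0.2, -0.4, -1.0]
grip_width: 0.042
```

Run:
```python
from h import *
s=arm.state();print(s['t'],s['ee_pos'],s['grip_width'],s['tcp_rot'])
rows([.512,-.0097,.2],[np.pi,0,np.radians(30)])
```

```text
37.55 [ 0.52980872 -0.06549978  0.23921331] 0.04203734355769677 [ 3.13906927 -0.01602591 -0.44409994]
dp [-0.0407 -0.0428  0.0385] turn [  0.6  -0.8 -55.4]
```

{"fn": "apply_moves", "kwargs": {"motion": [{"dp": [-0.01, -0.012, 0], "turn": [0, 0, -7], "fingers": -1}, {"dp": [-0.02, -0.024, 0.005], "turn": [0, 0, -14], "fingers": -1}, {"dp": [-0.03, -0.034, 0.015], "turn": [0, 0, -21], "fingers": -1}, {"dp": [-0.04, -0.042, 0.03], "turn": [0.3, -0.4, -28], "fingers": -1}, {"dp": [-0.04, -0.042, 0.038], "turn": [0.5, -0.6, -35], "fingers": -1}]}}

```text
t: 37.97
ee_pos: [0.5103, -0.0074, 0.1996]
tcp_rot: [-3.139, -0.002, 0.177]
wrist_force: [-0.8, 0.0, -1.5]
grip_width: 0.0424
```

{"fn": "apply_moves", "kwargs": {"motion": [{"dp": [0, 0, 0], "turn": [0, 0, -7], "fingers": -1}, {"dp": [0, 0, 0], "turn": [0, 0, -14], "fingers": -1}, {"dp": [0, 0, 0], "turn": [0, 0, -21], "fingers": -1}, {"dp": [0, 0, 0], "turn": [0, 0, -28], "fingers": -1}, {"dp": [0, 0, 0], "turn": [0, 0, -35], "fingers": -1}]}}

```text
t: 38.38
ee_pos: [0.5102, -0.0077, 0.1997]
tcp_rot: [-3.141, -0.003, 0.794]
wrist_force: [-0.2, 0.8, -1.5]
grip_width: 0.0421
```

{"fn": "apply_moves", "kwargs": {"motion": [{"dp": [0, 0, 0], "turn": [0, 0, -7], "fingers": -1}, {"dp": [0, 0, 0], "turn": [0, 0, -14], "fingers": -1}, {"dp": [0, 0, 0], "turn": [0, 0, -21], "fingers": -1}, {"dp": [0, 0, 0], "turn": [0, 0, -28], "fingers": -1}, {"dp": [0, 0, 0], "turn": [0, 0, -35], "fingers": -1}]}}

```text
t: 38.8
ee_pos: [0.5101, -0.0082, 0.1999]
tcp_rot: [3.14, -0.002, 1.41]
wrist_force: [0.1, -0.3, -0.8]
grip_width: 0.0422
```

Run:
```python
from h import *
s=arm.state();print(s['t'],s['ee_pos'],s['grip_width'],s['tcp_rot'],s['q'])
rows([.512,-.0095,.12],[np.pi,0,np.radians(82)])
im,c=snap('scene','c31')
cv2.imwrite('pics/c31c.png',cv2.resize(im[110:230,220:360,::-1],None,fx=5,fy=5,interpolation=cv2.INTER_CUBIC))
```

```text
38.8 [ 0.51008487 -0.00820058  0.19990631] 0.04217207788930978 [ 3.13995259e+00 -2.16401465e-03  1.40998363e+00] [ 0.24423331  0.44358422 -0.38827083  1.8420837   0.20789095  0.89363803
  1.1692658 ]
dp [-0.0011  0.002   0.0799] turn [ 0.1 -0.1 -1.2]
```

View pics/c31c.png

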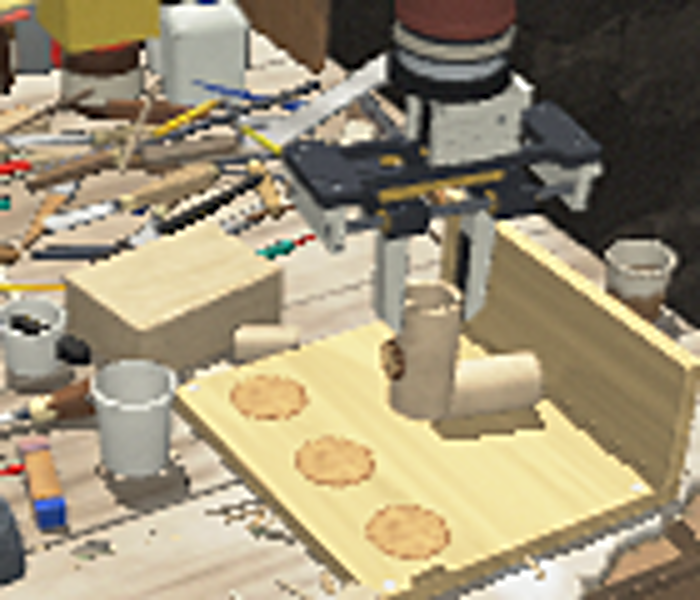

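Run:
```python
from h import *
np.set_printoptions(precision=4,suppress=True)
im,c=load('c31')
for u in (388,391,394):
    r=onz(c,220+u/5,110+358/5,.18)-np.array([.5101,-.0082,0]);print(r,np.degrees(np.arctan2(r[1],r[0])))
```

```text
[-0.0063  0.0337  0.18  ] 100.62999224158494
[-0.0072  0.032   0.18  ] 102.76399329623446
[-0.0082  0.0303  0.18  ] 105.09888970836855
```

{"fn": "apply_moves", "kwargs": {"motion": [{"dp": [-0.001, 0.002, 0.02], "turn": [0, 0, -1], "fingers": -1}, {"dp": [-0.001, 0.002, 0.045], "turn": [0, 0, -2], "fingers": -1}, {"dp": [-0.001, 0.002, 0.07], "turn": [0, 0, -2], "fingers": -1}, {"dp": [-0.001, 0.002, 0.09], "turn": [0, 0, -2], "fingers": -1}, {"dp": [-0.001, 0.002, 0.095], "turn": [0, 0, -2], "fingers": -1}]}}

```text
t: 39.27
ee_pos: [0.5099, -0.0102, 0.1021]
tcp_rot: [-3.137, -0.001, 1.446]
wrist_force: [-0.1, -0.7, -1.6]
grip_width: 0.0418
```

Run:
```python
from h import *
for i in range(3): arm.get_image('wrist')
s=arm.state();print(s['t'],s['ee_pos'],s['grip_width'],s['tcp_rot'],s['wrist_force'])
rows([.512,-.0095,.079],[np.pi,0,np.radians(82)])
```

```text
39.4167 [ 0.51249231 -0.00955587  0.10524442] 0.04181047491412772 [ 3.13954930e+00 -1.95908450e-03  1.44730973e+00] [ 0.80671829  1.01170774 -1.17876788]
dp [-0.0001 -0.0005  0.0262] turn [ 0.1 -0.1  0.9]
```

{"fn": "apply_moves", "kwargs": {"motion": [{"dp": [0, -0.0005, 0.012], "turn": [0, 0, 0], "fingers": -1}, {"dp": [0, -0.0005, 0.021], "turn": [0, 0, 0], "fingers": -1}, {"dp": [0, -0.0005, 0.0255], "turn": [0, 0, 0], "fingers": -1}, {"dp": [0, -0.0005, 0.027], "turn": [0, 0, 0], "fingers": -1}, {"dp": [0, -0.0005, 0.028], "turn": [0, 0, 0], "fingers": -1}]}}

```text
t: 39.83
ee_pos: [0.5149, -0.008, 0.0831]
tcp_rot: [3.132, -0.002, 1.448]
wrist_force: [-9.3, 0.3, 39.3]
grip_width: 0.0421
```

Run:
```python
from h import *
for i in range(3): arm.get_image('wrist')
s=arm.state();print(s['t'],s['ee_pos'],s['grip_width'],s['tcp_rot'],s['wrist_force'])
im,c=snap('scene','c32')
cv2.imwrite('pics/c32c.png',cv2.resize(im[150:230,250:340,::-1],None,fx=7,fy=7,interpolation=cv2.INTER_CUBIC))
im,c=snap('wrist','w32')
```

```text
39.9833 [ 0.51474319 -0.0079709   0.08310353] 0.04158605814241296 [ 3.13188615e+00 -2.60839820e-03  1.44779420e+00] [-6.79572641  1.09627677 31.40854407]
```

View pics/c32c.png

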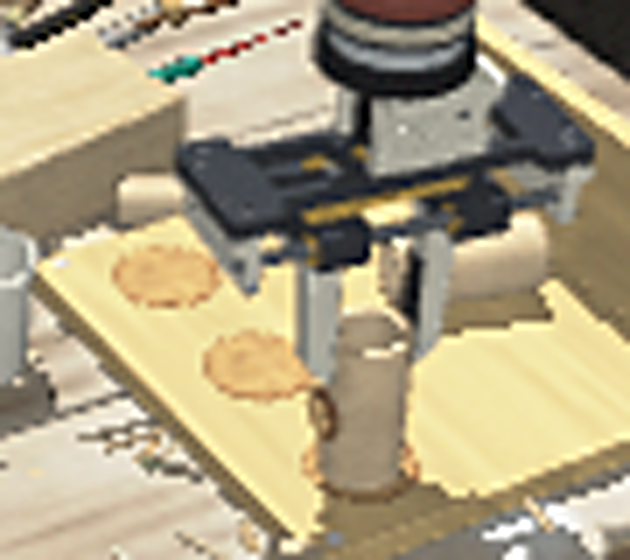

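View pics/w32.png

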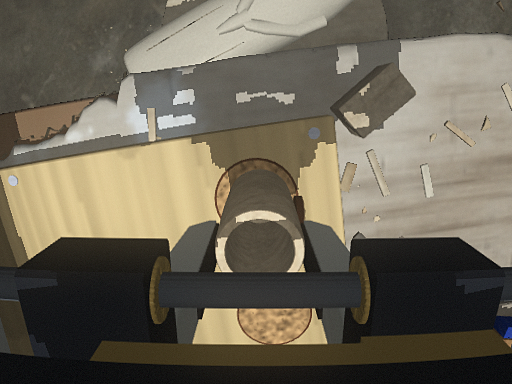

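Run:
```python
from h import *
np.set_printoptions(precision=4,suppress=True)
im,c=load('c32')
f=lambda u,v,z:onz(c,250+u/7,150+v/7,z)
o=f(366,480,.018);o2=f(372,330,.103);print(o,o2)
for u in (318,322,326):
    r=f(u,410,.058);print(r,[np.degrees(np.arctan2(*(r-q)[:2][::-1])) for q in (o,np.array([.5135,-.0085,0]))])
# predicted rosette pixel for angles
for a in (60,70,80,90,100):
    p=np.array([.513+.0245*np.cos(np.radians(a)),-.0085+.0245*np.sin(np.radians(a)),.058]);q=proj(c,p);print(a,(q[0]-250)*7,(q[1]-150)*7)
q=proj(c,[.513,-.0085,.058]);print('axis',(q[0]-250)*7,(q[1]-150)*7)
im,c=load('w32')
for a in (60,70,80,90,100):
    p=np.array([.513+.0245*np.cos(np.radians(a)),-.0085+.0245*np.sin(np.radians(a)),.058]);print(a,proj(c,p))
```

```text
[ 0.498  -0.0019  0.018 ] [ 0.5088 -0.0058  0.103 ]
[0.5153 0.0182 0.058 ] [np.float64(49.19477300909397), np.float64(86.13690157965787)]
[0.5144 0.0164 0.058 ] [np.float64(48.18880288523028), np.float64(88.01061046015826)]
[0.5134 0.0147 0.058 ] [np.float64(47.01234654054928), np.float64(90.17149367662537)]
60 316.356015400744 395.894837967271
70 317.52217068564994 401.17560344060644
80 320.1639314832053 406.35166110020066
90 324.21104215758436 411.26266176234395
100 329.54791170646746 415.754250985275
axis 365.65387048513264 396.8533887647326
60 [296.065  234.4993]
70 [298.4753 228.1227]
80 [299.6931 221.4127]
90 [299.6615 214.5663]
100 [298.3601 207.7915]
```

Run:
```python
from h import *
rows([.512,-.0095,.0855],[np.pi,0,np.radians(76)])
```

```text
dp [-0.0018 -0.0025 -0.0024] turn [ 0.6 -0.2  6.9]
```

{"fn": "apply_moves", "kwargs": {"motion": [{"dp": [0, 0, -0.006], "turn": [0.3, -0.1, 0], "fingers": -1}, {"dp": [-0.001, -0.0015, -0.006], "turn": [0.6, -0.2, 3], "fingers": -1}, {"dp": [-0.0018, -0.0025, -0.006], "turn": [0.6, -0.2, 7], "fingers": -1}, {"dp": [-0.0018, -0.0025, -0.006], "turn": [0.6, -0.2, 7], "fingers": -1}, {"dp": [-0.0018, -0.0025, -0.006], "turn": [0.6, -0.2, 7], "fingers": -1}]}}

```text
t: 40.5
ee_pos: [0.5124, -0.0095, 0.0897]
tcp_rot: [3.141, 0.0, 1.327]
wrist_force: [0.3, -0.5, -1.6]
grip_width: 0.0415
```

Run:
```python
from h import *
for i in range(2): arm.get_image('wrist')
s=arm.state();print(s['t'],s['ee_pos'],s['grip_width'],s['tcp_rot'],s['wrist_force'])
rows([.512,-.0095,.0836],[np.pi,0,np.radians(76)])
```

```text
40.6 [ 0.51221311 -0.00944203  0.08931003] 0.04233729598325641 [-3.14127481e+00  1.83686400e-04  1.32672833e+00] [ 0.77067069  0.26171543 -1.6167188 ]
dp [-0.0001 -0.0002  0.0057] turn [-0.  0.  0.]
```

Lower gently, release, back up.

{"fn": "apply_moves", "kwargs": {"motion": [{"dp": [0, 0, 0.002], "turn": [0, 0, 0], "fingers": -1}, {"dp": [0, 0, 0.004], "turn": [0, 0, 0], "fingers": -1}, {"dp": [0, 0, 0.0055], "turn": [0, 0, 0], "fingers": -1}, {"dp": [0, 0, 0.006], "turn": [0, 0, 0], "fingers": -1}, {"dp": [0, 0, 0.006], "turn": [0, 0, 0], "fingers": -1}]}}

```text
t: 41.02
ee_pos: [0.5122, -0.0094, 0.0834]
tcp_rot: [-3.141, 0.0, 1.327]
wrist_force: [-0.7, 0.3, 2.2]
grip_width: 0.042
```

{"fn": "apply_moves", "kwargs": {"motion": [{"dp": [0, 0, 0], "turn": [0, 0, 0], "fingers": -0.05}, {"dp": [0, 0, 0], "turn": [0, 0, 0], "fingers": 0.2}, {"dp": [0, 0, 0], "turn": [0, 0, 0], "fingers": 0.4}, {"dp": [0, 0, 0], "turn": [0, 0, 0], "fingers": 0.5}, {"dp": [0, 0, -0.02], "turn": [0, 0, 0], "fingers": 0.5}]}}

```text
t: 41.43
ee_pos: [0.5097, -0.0097, 0.1009]
tcp_rot: [-3.134, 0.002, 1.327]
wrist_force: [0.7, -0.1, 0.2]
grip_width: 0.0662
```

{"fn": "apply_moves", "kwargs": {"motion": [{"dp": [0, 0, -0.03], "turn": [0, 0, 0], "fingers": 0.6}, {"dp": [0, 0, -0.07], "turn": [0, 0, 0], "fingers": 0.6}, {"dp": [0, 0, -0.1], "turn": [0, 0, 7], "fingers": 0.6}, {"dp": [0, 0, -0.1], "turn": [0, 0, 14], "fingers": 0.6}, {"dp": [0, 0, -0.1], "turn": [0, 0, 21], "fingers": 0.6}]}}

```text
t: 41.85
ee_pos: [0.512, -0.0096, 0.2032]
tcp_rot: [-3.14, 0.001, 0.954]
wrist_force: [-0.2, 1.3, -0.5]
grip_width: 0.0744
```

Run:
```python
from h import *
s=arm.state();print(s['t'],s['ee_pos'],s['grip_width'],s['tcp_rot'],s['wrist_force'])
im,c=snap('scene','c33')
cv2.imwrite('pics/c33c.png',cv2.resize(im[150:230,250:340,::-1],None,fx=7,fy=7,interpolation=cv2.INTER_CUBIC))
f=lambda a:[(round((proj(c,np.array([.5122+.0245*np.cos(np.radians(t)),-.0095+.0245*np.sin(np.radians(t)),.058]))[i]-(250,150)[i])*7,1)) for t in (a,) for i in (0,1)]
for a in (70,80,90,100): print(a,f(a))
```

```text
41.85 [ 0.51196977 -0.00960127  0.20319922] 0.07438780753415469 [-3.13998706e+00  1.38980604e-03  9.54299525e-01] [-0.23876961  1.33916277 -0.53379618]
70 [np.float64(320.1), np.float64(401.5)]
80 [np.float64(322.7), np.float64(406.6)]
90 [np.float64(326.8), np.float64(411.6)]
100 [np.float64(332.1), np.float64(416.0)]
```

View pics/c33c.png

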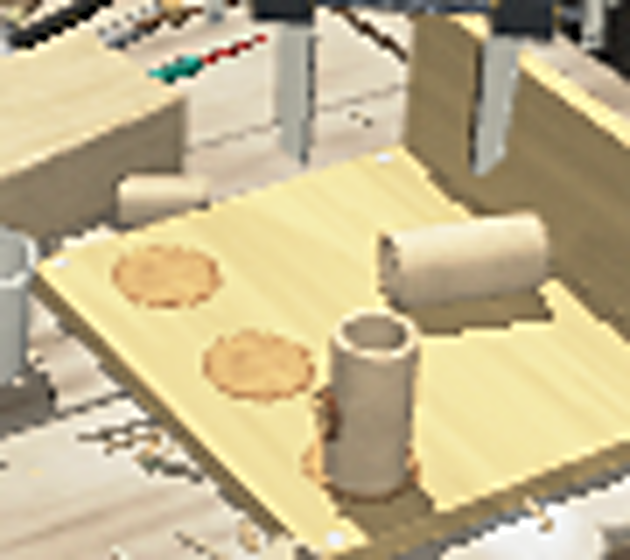

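```bash
cat >> h.py <<'E'
def tool(yaw,tilt):
    "yaw of tool x (deg), tilt about tool x (deg)"
    return R.from_euler('xyz',[np.pi,0,np.radians(yaw)])*R.from_euler('x',tilt,degrees=True)
E
python3 - <<'E'
from h import *
np.set_printoptions(precision=4,suppress=True)
T=tool(-15,-40);z=T.apply([0,0,1]);print(z)
g=np.array([.6185,-.1192,.044]);tcp=g+.019*z;print(tcp,tcp-.1*z,T.as_euler('xyz'))
im,c=load('c33');q=proj(c,[.5122,-.0095,.103]);print((q-[250,150])*7)
rows(tcp-.13*z,Rm=tool(-15,0)); rows(tcp-.13*z,Rm=T)
E
```

```text
[-0.1664 -0.6209 -0.766 ]
[ 0.6153 -0.131   0.0294] [ 0.632  -0.0689  0.106 ] [ 2.4435  0.     -0.2618]
[374.4984 324.2709]
dp [0.0401 0.1264 0.0725] turn [-0.1  0.3 69.5]
dp [0.0401 0.1264 0.0725] turn [-35.  -23.9  66.6]
```

{"fn": "apply_moves", "kwargs": {"motion": [{"dp": [0.01, 0.02, -0.01], "turn": [0, 0, 7], "fingers": 0.6}, {"dp": [0.02, 0.045, -0.01], "turn": [0, 0, 14], "fingers": 0.6}, {"dp": [0.03, 0.07, -0.01], "turn": [0, 0, 21], "fingers": 0.6}, {"dp": [0.035, 0.1, -0.01], "turn": [0, 0, 28], "fingers": 0.6}, {"dp": [0.04, 0.126, -0.01], "turn": [0, 0, 35], "fingers": 0.6}]}}

```text
t: 42.32
ee_pos: [0.6381, -0.0505, 0.211]
tcp_rot: [-3.14, 0.005, 0.337]
wrist_force: [-0.6, -1.2, -0.5]
grip_width: 0.0742
```

{"fn": "apply_moves", "kwargs": {"motion": [{"dp": [0, 0, 0], "turn": [0, 0, 7], "fingers": 0.6}, {"dp": [0, 0, 0], "turn": [0, 0, 14], "fingers": 0.6}, {"dp": [0, 0, 0], "turn": [0, 0, 21], "fingers": 0.6}, {"dp": [0, 0, 0], "turn": [0, 0, 28], "fingers": 0.6}, {"dp": [0, 0, 0], "turn": [0, 0, 35], "fingers": 0.6}]}}

```text
t: 42.73
ee_pos: [0.6378, -0.0503, 0.2101]
tcp_rot: [3.139, 0.006, -0.277]
wrist_force: [0.1, 0.1, -0.2]
grip_width: 0.0745
```

Run:
```python
from h import *
np.set_printoptions(precision=4,suppress=True)
for i in range(2): arm.get_image('wrist')
s=arm.state();print(s['t'],s['ee_pos'],s['tcp_rot'],s['q'])
snap('wrist','w34')
T=tool(-15,-40);z=T.apply([0,0,1]);tcp=np.array([.6153,-.131,.0294])
rows(tcp-.13*z,Rm=T)
```

```text
42.8333 [ 0.6378 -0.0501  0.2102] [ 3.139   0.0061 -0.2709] [-0.0072  0.6099  0.0883  1.4629 -0.0559  1.0778 -0.1789]
dp [-0.0004  0.0001  0.0813] turn [-39.9   0.5  -0.3]
```

View pics/w34.png

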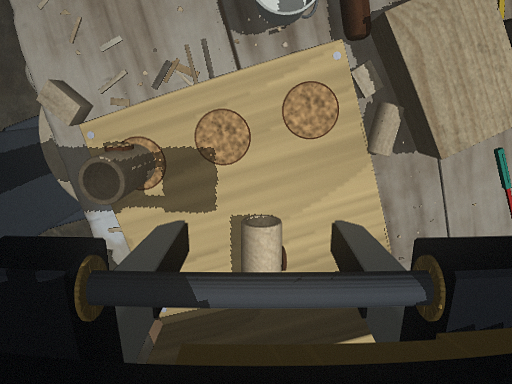

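{"fn": "apply_moves", "kwargs": {"motion": [{"dp": [0, 0, 0.01], "turn": [-7, 0, 0], "fingers": 0.5}, {"dp": [0, 0, 0.02], "turn": [-14, 0, 0], "fingers": 0.5}, {"dp": [0, 0, 0.03], "turn": [-21, 0, 0], "fingers": 0.5}, {"dp": [0, 0, 0.04], "turn": [-28, 0, 0], "fingers": 0.5}, {"dp": [0, 0, 0.05], "turn": [-35, 0, 0], "fingers": 0.5}]}}

```text
t: 43.3
ee_pos: [0.6384, -0.0493, 0.1607]
tcp_rot: [2.524, 0.006, -0.263]
wrist_force: [1.1, -0.1, -0.3]
grip_width: 0.0698
```

Run:
```python
from h import *
np.set_printoptions(precision=4,suppress=True)
for i in range(2): arm.get_image('wrist')
s=arm.state();print(s['t'],s['ee_pos'],s['tcp_rot'],s['q'])
T=tool(-15,-40);z=T.apply([0,0,1]);tcp=np.array([.6153,-.131,.0294])
rows(tcp-.1*z,Rm=T)
rows(tcp-.05*z,Rm=T)
```

```text
43.4 [ 0.6361 -0.0417  0.1525] [ 2.529   0.0205 -0.2547] [-0.3958  0.8354  0.333   1.3977  0.3293  1.2214 -0.5413]
dp [ 0.0038 -0.0043  0.0538] turn [-4.9  0.7  1. ]
dp [ 0.0044 -0.      0.1036] turn [-4.9  0.7  1. ]
```

{"fn": "apply_moves", "kwargs": {"motion": [{"dp": [0.002, -0.002, 0.015], "turn": [-2.5, 0.3, 0.5], "fingers": 0.5}, {"dp": [0.0035, -0.004, 0.035], "turn": [-5, 0.7, 1], "fingers": 0.5}, {"dp": [0.004, -0.003, 0.06], "turn": [-5, 0.7, 1], "fingers": 0.5}, {"dp": [0.0044, -0.001, 0.085], "turn": [-5, 0.7, 1], "fingers": 0.5}, {"dp": [0.0044, 0, 0.1], "turn": [-5, 0.7, 1], "fingers": 0.5}]}}

```text
t: 43.82
ee_pos: [0.6227, -0.102, 0.0705]
tcp_rot: [2.442, 0.003, -0.264]
wrist_force: [-0.5, -0.5, 0.2]
grip_width: 0.0697
```

Run:
```python
from h import *
np.set_printoptions(precision=4,suppress=True)
for i in range(2): arm.get_image('wrist')
s=arm.state();print(s['t'],s['ee_pos'],s['tcp_rot'],s['q'],s['wrist_force'])
T=tool(-15,-40);z=T.apply([0,0,1]);tcp=np.array([.6153,-.131,.0294])
rows(tcp,Rm=T)
im,c=snap('wrist','w35')
print(proj(c,[.6235,-.1003,.04]),proj(c,[.6018,-.182,.04]))
```

```text
43.9167 [ 0.6217 -0.1028  0.0707] [ 2.4402  0.004  -0.2666] [-0.3746  0.9459  0.3801  1.5088  0.3966  1.0387 -0.6244] [ 0.3205 -0.9426  0.3286]
dp [ 0.0014 -0.0046  0.0502] turn [ 0.2  0.4 -0.1]
[263.2355 185.9449] [263.0349 251.0802]
```

View pics/w35.png

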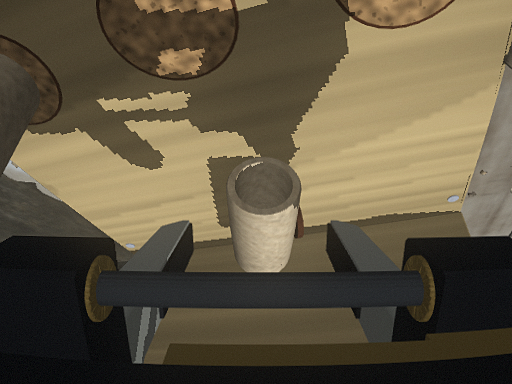

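{"fn": "apply_moves", "kwargs": {"motion": [{"dp": [0.001, -0.002, 0.015], "turn": [0, 0.4, 0], "fingers": 0.5}, {"dp": [0.0014, -0.004, 0.03], "turn": [0, 0.4, 0], "fingers": 0.5}, {"dp": [0.0014, -0.0045, 0.042], "turn": [0, 0.4, 0], "fingers": 0.5}, {"dp": [0.0014, -0.0046, 0.049], "turn": [0, 0.4, 0], "fingers": 0.5}, {"dp": [0.0014, -0.0046, 0.049], "turn": [0, 0.4, 0], "fingers": 0.5}]}}

```text
t: 44.38
ee_pos: [0.6169, -0.1294, 0.0312]
tcp_rot: [2.442, -0.003, -0.261]
wrist_force: [-0.7, 0.5, -1.1]
grip_width: 0.0694
```

Run:
```python
from h import *
np.set_printoptions(precision=4,suppress=True)
for i in range(2): arm.get_image('wrist')
s=arm.state();print(s['t'],s['ee_pos'],s['tcp_rot'],s['wrist_force'])
T=tool(-15,-40);z=T.apply([0,0,1]);tcp=np.array([.6153,-.131,.0294])
rows(tcp,Rm=T)
```

```text
44.4833 [ 0.6182 -0.128   0.0318] [ 2.4434 -0.0052 -0.2594] [ 0.9848 -0.5616 -0.2207]
dp [-0.002   0.0013  0.0042] turn [ 0.  -0.3 -0.1]
```

{"fn": "apply_moves", "kwargs": {"motion": [{"dp": [-0.002, 0.0013, 0.003], "turn": [0, 0, 0], "fingers": 0.3}, {"dp": [-0.002, 0.0013, 0.003], "turn": [0, 0, 0], "fingers": 0.1}, {"dp": [-0.002, 0.0013, 0.003], "turn": [0, 0, 0], "fingers": -0.1}, {"dp": [-0.002, 0.0013, 0.003], "turn": [0, 0, 0], "fingers": -1}, {"dp": [-0.002, 0.0013, 0.003], "turn": [0, 0, 0], "fingers": -1}]}}

```text
t: 44.9
ee_pos: [0.6159, -0.13, 0.0306]
tcp_rot: [2.444, -0.006, -0.259]
wrist_force: [0.7, 0.3, 1.0]
grip_width: 0.0446
```

{"fn": "apply_moves", "kwargs": {"motion": [{"dp": [0, 0, 0], "turn": [0, 0, 0], "fingers": -1}, {"dp": [0, 0, 0], "turn": [0, 0, 0], "fingers": -1}, {"dp": [0, 0, 0], "turn": [0, 0, 0], "fingers": -1}, {"dp": [0, -0.008, -0.01], "turn": [0, 0, 0], "fingers": -1}, {"dp": [0, -0.03, -0.03], "turn": [0, 0, 0], "fingers": -1}]}}

```text
t: 45.32
ee_pos: [0.6246, -0.0942, 0.0359]
tcp_rot: [2.438, -0.005, -0.267]
wrist_force: [0.3, -1.2, -0.9]
grip_width: 0.0441
```

Run:
```python
from h import *
np.set_printoptions(precision=4,suppress=True)
s=arm.state();print(s['t'],s['ee_pos'],s['tcp_rot'],s['wrist_force'],s['grip_width'])
im,c=snap('wrist','w36')
rows([.63,-.08,.2],Rm=tool(-15,-40));rows([.63,-.06,.2],Rm=tool(-15,50))
```

```text
45.3167 [ 0.6246 -0.0942  0.0359] [ 2.4379 -0.0054 -0.2672] [ 0.2665 -1.182  -0.9061] 0.04414586605267363
dp [ 0.0013  0.1055 -0.1295] turn [-0.5 -0.6  0.1]
dp [-0.0037  0.0906 -0.1419] turn [89.5 -0.4  0.6]
```

View pics/w36.png

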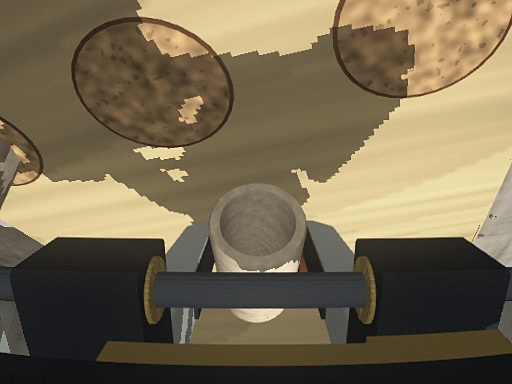

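{"fn": "apply_moves", "kwargs": {"motion": [{"dp": [0, 0.022, -0.027], "turn": [0, 0, 0], "fingers": -1}, {"dp": [0, 0.045, -0.055], "turn": [0, 0, 0], "fingers": -1}, {"dp": [0, 0.07, -0.085], "turn": [5, 0, 0], "fingers": -1}, {"dp": [0, 0.09, -0.11], "turn": [12, 0, 0], "fingers": -1}, {"dp": [0, 0.105, -0.13], "turn": [19, 0, 0], "fingers": -1}]}}

```text
t: 45.78
ee_pos: [0.631, -0.0758, 0.2033]
tcp_rot: [2.791, -0.012, -0.248]
wrist_force: [1.1, -0.1, -1.2]
grip_width: 0.0442
```

Run:
```python
from h import *
np.set_printoptions(precision=4,suppress=True)
s=arm.state();print(s['t'],s['ee_pos'],s['tcp_rot'],s['wrist_force'],s['grip_width'])
rows([.61,-.07,.2],Rm=tool(-15,50))
```

```text
45.7833 [ 0.631  -0.0758  0.2033] [ 2.7909 -0.0119 -0.2476] [ 1.1167 -0.0662 -1.2291] 0.044247795520979454
dp [-0.0218 -0.0015  0.0027] turn [70.1 -0.5  1. ]
```

{"fn": "apply_moves", "kwargs": {"motion": [{"dp": [-0.003, 0, 0], "turn": [7, 0, 0], "fingers": -1}, {"dp": [-0.006, 0, 0], "turn": [14, 0, 0], "fingers": -1}, {"dp": [-0.01, 0, 0], "turn": [21, 0, 0], "fingers": -1}, {"dp": [-0.015, 0, 0], "turn": [28, 0, 0.5], "fingers": -1}, {"dp": [-0.02, 0, 0], "turn": [35, 0, 0.5], "fingers": -1}]}}

```text
t: 46.2
ee_pos: [0.6121, -0.0702, 0.2049]
tcp_rot: [-2.876, -0.016, -0.255]
wrist_force: [-0.6, 0.4, -2.2]
grip_width: 0.0442
```

{"fn": "apply_moves", "kwargs": {"motion": [{"dp": [0, 0, 0], "turn": [7, 0, 0], "fingers": -1}, {"dp": [0, 0, 0], "turn": [14, 0, 0], "fingers": -1}, {"dp": [0, 0, 0], "turn": [21, 0, 0], "fingers": -1}, {"dp": [0, 0, 0], "turn": [28, 0, 0.5], "fingers": -1}, {"dp": [0, 0, 0], "turn": [35, 0, 0.5], "fingers": -1}]}}

```text
t: 46.62
ee_pos: [0.6127, -0.0714, 0.2059]
tcp_rot: [-2.26, -0.014, -0.264]
wrist_force: [0.4, 0.2, -1.2]
grip_width: 0.044
```

Run:
```python
from h import *
np.set_printoptions(precision=4,suppress=True)
for i in range(2): arm.get_image('wrist')
s=arm.state();print(s['t'],s['ee_pos'],s['tcp_rot'],s['wrist_force'],s['grip_width'],s['q'])
rows([.6095,.0008,.12],Rm=tool(-15,50))
snap('wrist','w37');im,c=snap('scene','c37');snap('side','s37')
cv2.imwrite('pics/c37c.png',cv2.resize(im[110:230,220:360,::-1],None,fx=5,fy=5,interpolation=cv2.INTER_CUBIC))
```

```text
46.7167 [ 0.61   -0.0769  0.1991] [-2.2675 -0.0026 -0.2723] [-0.8175 -1.1373 -2.5784] 0.043998099817923964 [ 0.7073  0.7521 -0.3782  1.6273 -0.7125  1.0653  0.5773]
dp [-0.0216  0.0127  0.108 ] turn [-0.1 -0.6 -0.3]
```

View pics/c37c.png

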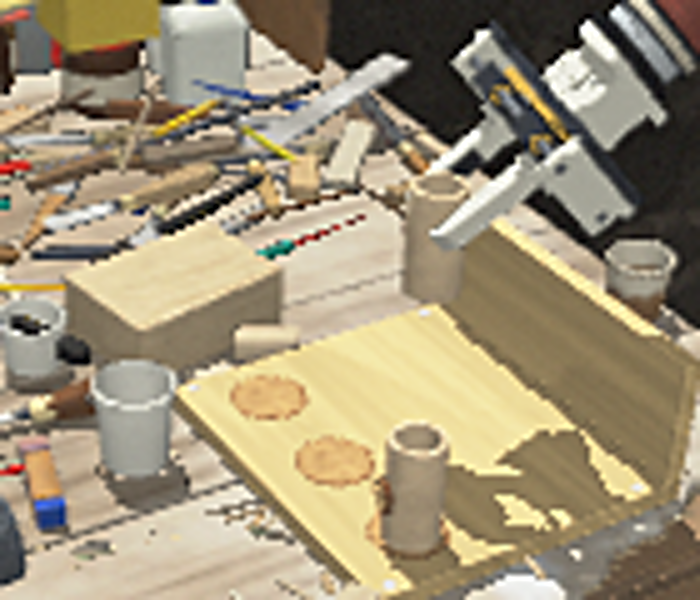

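View pics/w37.png

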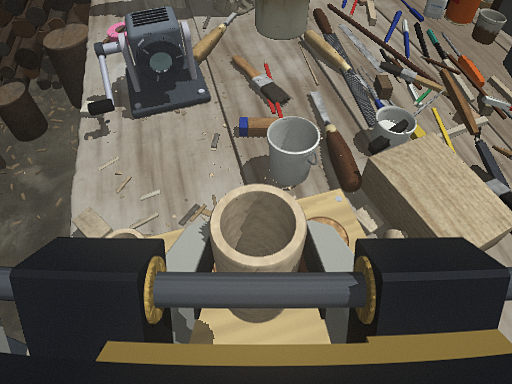

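{"fn": "apply_moves", "kwargs": {"motion": [{"dp": [-0.005, 0.002, 0.025], "turn": [0, 0, 0], "fingers": -1}, {"dp": [-0.01, 0.006, 0.055], "turn": [0, 0, 0], "fingers": -1}, {"dp": [-0.017, 0.01, 0.085], "turn": [0, -0.4, 0], "fingers": -1}, {"dp": [-0.0216, 0.0127, 0.105], "turn": [0, -0.6, -0.3], "fingers": -1}, {"dp": [-0.0216, 0.0127, 0.108], "turn": [0, -0.6, -0.3], "fingers": -1}]}}

```text
t: 47.28
ee_pos: [0.61, 0.0172, 0.1274]
tcp_rot: [-2.264, -0.008, -0.236]
wrist_force: [-0.3, 1.6, -0.6]
grip_width: 0.0442
```

Run:
```python
from h import *
np.set_printoptions(precision=4,suppress=True)
for i in range(3): arm.get_image('wrist')
s=arm.state();print(s['t'],s['ee_pos'],s['tcp_rot'],s['wrist_force'],s['grip_width'])
rows([.6095,.0008,.08],Rm=tool(-15,50))
rows([.6095,.0008,.072],Rm=tool(-15,50))
```

```text
47.4333 [0.6133 0.0104 0.1287] [-2.2666 -0.0138 -0.2459] [ 0.0544 -0.1633 -1.3409] 0.04416993156216033
dp [-0.002   0.044   0.0233] turn [-0.1  0.2  1.2]
dp [-0.0021  0.0501  0.0285] turn [-0.1  0.2  1.2]
```

{"fn": "apply_moves", "kwargs": {"motion": [{"dp": [-0.001, 0.012, 0.006], "turn": [0, 0, 0.5], "fingers": -1}, {"dp": [-0.002, 0.025, 0.013], "turn": [0, 0.2, 1], "fingers": -1}, {"dp": [-0.002, 0.036, 0.019], "turn": [0, 0.2, 1.2], "fingers": -1}, {"dp": [-0.002, 0.044, 0.0233], "turn": [0, 0.2, 1.2], "fingers": -1}, {"dp": [-0.002, 0.044, 0.0233], "turn": [0, 0.2, 1.2], "fingers": -1}]}}

```text
t: 47.85
ee_pos: [0.6082, -0.0011, 0.0766]
tcp_rot: [-2.268, 0.005, -0.265]
wrist_force: [0.7, -0.5, -0.8]
grip_width: 0.0446
```

Run:
```python
from h import *
np.set_printoptions(precision=4,suppress=True)
for i in range(3): arm.get_image('wrist')
s=arm.state();print(s['t'],s['ee_pos'],s['tcp_rot'],s['wrist_force'],s['grip_width'])
rows([.6095,.0008,.072],Rm=tool(-15,50))
im,c=snap('scene','c38')
cv2.imwrite('pics/c38c.png',cv2.resize(im[140:230,240:340,::-1],None,fx=6,fy=6,interpolation=cv2.INTER_CUBIC))
```

```text
48.0 [0.6096 0.0008 0.08  ] [-2.2655  0.0005 -0.2623] [ 0.2986  0.098  -0.8417] 0.04417920962096885
dp [-0.0001  0.0061  0.0051] turn [-0.2 -0.  -0. ]
```

View pics/c38c.png

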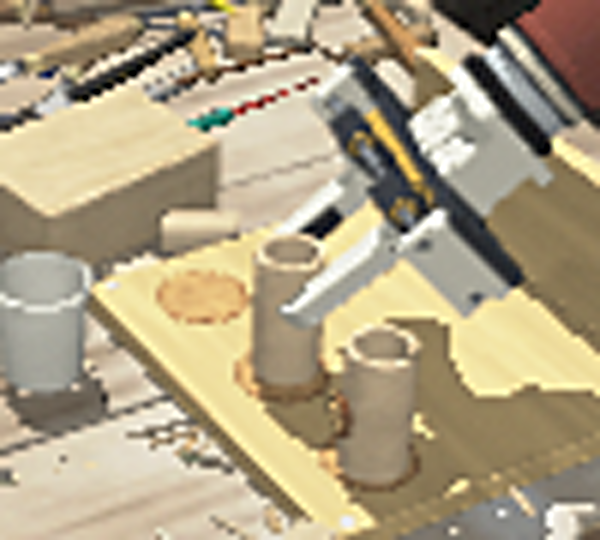

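Lower to contact, then release and back off.

{"fn": "apply_moves", "kwargs": {"motion": [{"dp": [0, 0.002, 0.0017], "turn": [0, 0, 0], "fingers": -1}, {"dp": [0, 0.004, 0.0034], "turn": [0, 0, 0], "fingers": -1}, {"dp": [0, 0.006, 0.005], "turn": [0, 0, 0], "fingers": -1}, {"dp": [0, 0.0065, 0.0055], "turn": [0, 0, 0], "fingers": -1}, {"dp": [0, 0.0065, 0.0055], "turn": [0, 0, 0], "fingers": -1}]}}

```text
t: 48.47
ee_pos: [0.61, 0.0012, 0.0723]
tcp_rot: [-2.265, -0.001, -0.262]
wrist_force: [-0.5, -0.3, 0.7]
grip_width: 0.0442
```

Run:
```python
from h import *
np.set_printoptions(precision=4,suppress=True)
for i in range(2): arm.get_image('wrist')
s=arm.state();print(s['t'],s['ee_pos'],s['tcp_rot'],s['wrist_force'],s['grip_width'])
```

```text
48.5667 [0.6099 0.0012 0.0723] [-2.2651 -0.0006 -0.2617] [-1.4944 -0.2694  0.3922] 0.04431512814750697
```

{"fn": "apply_moves", "kwargs": {"motion": [{"dp": [0, 0.001, 0.0008], "turn": [0, 0, 0], "fingers": -1}, {"dp": [0, 0.001, 0.0008], "turn": [0, 0, 0], "fingers": -1}, {"dp": [0, 0.001, 0.0008], "turn": [0, 0, 0], "fingers": 0.1}, {"dp": [0, 0.001, 0.0008], "turn": [0, 0, 0], "fingers": 0.3}, {"dp": [0, 0.001, 0.0008], "turn": [0, 0, 0], "fingers": 0.4}]}}

```text
t: 48.98
ee_pos: [0.6099, 0.001, 0.0707]
tcp_rot: [-2.266, -0.001, -0.262]
wrist_force: [-0.5, -0.6, 0.1]
grip_width: 0.0599
```

{"fn": "apply_moves", "kwargs": {"motion": [{"dp": [0, 0, -0.015], "turn": [0, 0, 0], "fingers": 0.5}, {"dp": [0, 0, -0.04], "turn": [0, 0, 0], "fingers": 0.5}, {"dp": [0, -0.01, -0.075], "turn": [0, 0, 0], "fingers": 0.5}, {"dp": [0, -0.03, -0.11], "turn": [-5, 0, 0], "fingers": 0.5}, {"dp": [0, -0.06, -0.13], "turn": [-12, 0, 0], "fingers": 0.5}]}}

```text
t: 49.4
ee_pos: [0.5927, -0.0694, 0.1968]
tcp_rot: [-2.485, 0.005, -0.279]
wrist_force: [1.6, -0.7, -0.5]
grip_width: 0.0699
```

Run:
```python
from h import *
np.set_printoptions(precision=4,suppress=True)
s=arm.state();print(s['t'],s['ee_pos'],s['tcp_rot'],s['wrist_force'],s['grip_width'])
im,c=snap('scene','c39')
cv2.imwrite('pics/c39c.png',cv2.resize(im[140:230,240:340,::-1],None,fx=6,fy=6,interpolation=cv2.INTER_CUBIC))
im,c=snap('wrist','w39')
rows([.607,-.05,.2],Rm=tool(-15,0))
```

```text
49.4 [ 0.5927 -0.0694  0.1968] [-2.4854  0.0047 -0.2795] [ 1.5973 -0.7432 -0.5193] 0.06986853272446944
dp [0.0062 0.0035 0.0117] turn [-38.2  -1.    0.8]
```

View pics/c39c.png

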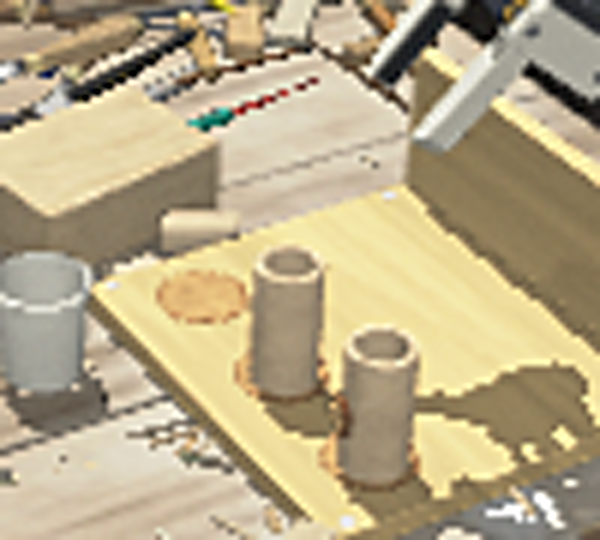

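View pics/w39.png

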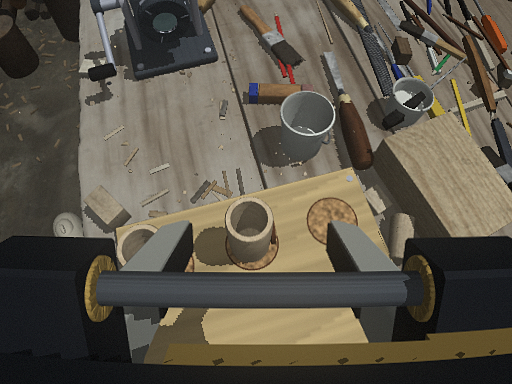

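Run:
```python
from h import *
rows([.70,-.06,.19],Rm=tool(-15,0))
```

```text
dp [0.0985 0.0001 0.0295] turn [-38.2  -1.    0.8]
```

{"fn": "apply_moves", "kwargs": {"motion": [{"dp": [0.02, 0, 0], "turn": [-7, 0, 0], "fingers": 0.5}, {"dp": [0.045, 0, 0.0], "turn": [-14, 0, 0], "fingers": 0.5}, {"dp": [0.07, 0.005, 0.0], "turn": [-21, 0, 0], "fingers": 0.5}, {"dp": [0.09, 0.01, 0.0], "turn": [-28, 0, 0], "fingers": 0.5}, {"dp": [0.1, 0.015, 0.005], "turn": [-35, -1, 0.8], "fingers": 0.5}]}}

```text
t: 49.92
ee_pos: [0.697, -0.0874, 0.2026]
tcp_rot: [-3.091, -0.006, -0.262]
wrist_force: [-0.4, 0.7, -0.2]
grip_width: 0.0699
```

Run:
```python
from h import *
np.set_printoptions(precision=4,suppress=True)
for i in range(3): arm.get_image('wrist')
s=arm.state();print(s['t'],s['ee_pos'],s['tcp_rot'])
im,c=snap('wrist','w40')
C=np.array([.607,-.0085])
for a in (-40,-25,-10,5,20): print(a,proj(c,[C[0]+.0245*np.cos(np.radians(a)),C[1]+.0245*np.sin(np.radians(a)),.058]))
print(proj(c,[*C,.103]))
```

```text
50.0667 [ 0.6957 -0.0792  0.1986] [-3.0824  0.0022 -0.2511]
-40 [171.5858 148.6173]
-25 [173.471  141.8938]
-10 [173.5748 134.8023]
5 [171.8736 127.8325]
20 [168.4724 121.4744]
[128.7333 139.4007]
```

View pics/w40.png

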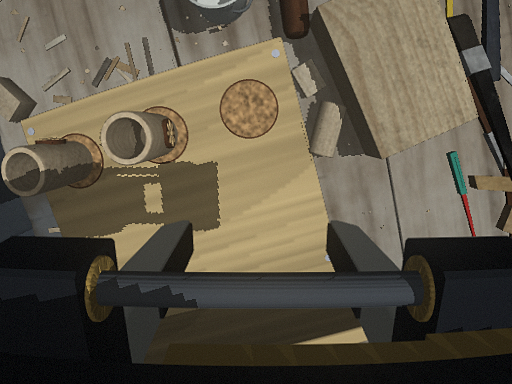

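Run:
```python
from h import *
np.set_printoptions(precision=4,suppress=True)
im,c=load('w40')
cv2.imwrite('pics/w40c.png',cv2.resize(im[90:210,0:200,::-1],None,fx=4,fy=4,interpolation=cv2.INTER_CUBIC))
```

```text
(no output)
```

View pics/w40c.png

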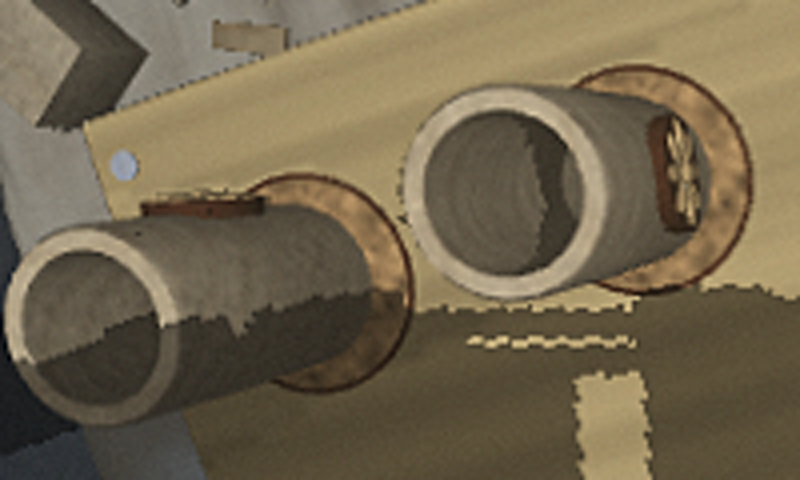

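Run:
```python
from h import *
np.set_printoptions(precision=4,suppress=True)
im,c=load('w40')
P=lambda u,v,z:onz(c,u/4,90+v/4,z)
m2=P(508,192,.103);m1=P(92,327,.103);print(m2,m1)
print('stations',P(648,180,.018),P(303,283,.018))
for C,obs in ((m2,(680,173)),(m1,(205,204))):
    print('obs',obs)
    for a in ((-35,-25,-15,-5,5,15) if C is m2 else (60,70,80,90,100,110)):
        q=proj(c,[C[0]+.0245*np.cos(np.radians(a)),C[1]+.0245*np.sin(np.radians(a)),.058]);print(a,q[0]*4,(q[1]-90)*4)
```

```text
[ 0.606  -0.0071  0.103 ] [ 0.5098 -0.0093  0.103 ]
stations [ 0.6093 -0.0084  0.018 ] [ 0.5106 -0.0097  0.018 ]
obs (680, 173)
-35 683.6303208654581 220.94288555703872
-25 687.8826452205633 202.71802654931162
-15 688.958396365813 183.83708766964855
-5 686.8043264970322 164.879931180359
5 681.4688271201267 146.43619360259981
15 673.1026540544638 129.0857553091152
obs (205, 204)
60 230.3380578012335 200.42891808238426
70 213.73509852257087 197.44347018047984
80 197.22306065911698 197.64272870800448
90 181.31740987824242 201.00109245906515
100 166.50693388933666 207.3912869873352
110 153.23834414031558 216.59152070081655
```

Run:
```python
from h import *
rows([.606,-.0075,.17],Rm=tool(-55,0))
```

```text
dp [-0.1048 -0.049   0.0319] turn [-3.1  1.3 40.3]
```

{"fn": "apply_moves", "kwargs": {"motion": [{"dp": [-0.025, -0.01, 0], "turn": [-0.6, 0.2, 7], "fingers": 0.4}, {"dp": [-0.055, -0.025, 0], "turn": [-1.2, 0.5, 14], "fingers": 0.4}, {"dp": [-0.085, -0.04, 0.01], "turn": [-1.8, 0.8, 21], "fingers": 0.4}, {"dp": [-0.1, -0.047, 0.02], "turn": [-2.4, 1, 28], "fingers": 0.4}, {"dp": [-0.105, -0.049, 0.03], "turn": [-3, 1.2, 35], "fingers": 0.4}]}}

```text
t: 50.53
ee_pos: [0.6027, -0.0063, 0.1723]
tcp_rot: [-3.139, 0.003, -0.873]
wrist_force: [-0.3, -0.8, -0.3]
grip_width: 0.065
```

Run:
```python
from h import *
for i in range(3): arm.get_image('wrist')
s=arm.state();print(s['t'],s['ee_pos'],s['tcp_rot'],s['grip_width'])
rows([.606,-.0075,.125],Rm=tool(-55,0))
im,c=snap('wrist','w41');print(proj(c,[.606,-.0075,.103]))
```

```text
50.6833 [ 0.60478369 -0.00866983  0.17168732] [-3.14012028e+00  2.85219333e-04 -8.65761874e-01] 0.06508080493738881
dp [-0.0001 -0.0016  0.0467] turn [-0.1  0.   5.4]
[260.39668344 197.21592121]
```

View pics/w41.png

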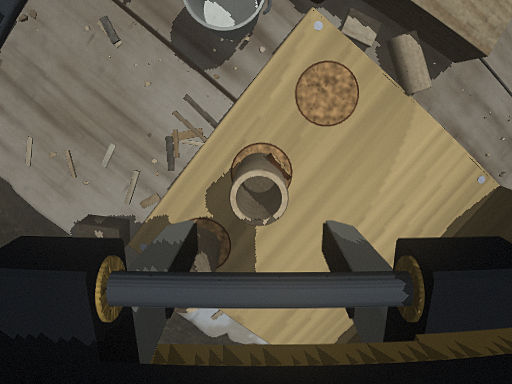

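{"fn": "apply_moves", "kwargs": {"motion": [{"dp": [0, -0.0015, 0.02], "turn": [0, 0, 3], "fingers": 0.4}, {"dp": [0, -0.0015, 0.045], "turn": [0, 0, 5.4], "fingers": 0.4}, {"dp": [0, -0.0015, 0.07], "turn": [0, 0, 5.4], "fingers": 0.4}, {"dp": [0, -0.0015, 0.088], "turn": [0, 0, 5.4], "fingers": 0.4}, {"dp": [0, -0.0015, 0.09], "turn": [0, 0, 5.4], "fingers": 0.4}]}}

```text
t: 51.15
ee_pos: [0.6056, -0.0108, 0.0794]
tcp_rot: [3.14, 0.002, -0.962]
wrist_force: [-0.5, 0.5, 0.1]
grip_width: 0.065
```

Run:
```python
from h import *
for i in range(2): arm.get_image('wrist')
s=arm.state();print(s['t'],s['ee_pos'],s['tcp_rot'],s['grip_width'],s['wrist_force'])
rows([.606,-.0075,.078],Rm=tool(-55,0))
```

```text
51.25 [ 0.60777856 -0.01048849  0.08241192] [-3.13892556e+00 -1.64583239e-03 -9.62187694e-01] 0.06463147516814627 [ 0.46491913 -0.50037179  0.78121934]
dp [-0.0035 -0.0002  0.0044] turn [-0.2 -0.1 -0.1]
```

{"fn": "apply_moves", "kwargs": {"motion": [{"dp": [-0.0035, 0, 0.003], "turn": [0, 0, 0], "fingers": 0.4}, {"dp": [-0.0035, 0, 0.003], "turn": [0, 0, 0], "fingers": 0.2}, {"dp": [-0.0035, 0, 0.003], "turn": [0, 0, 0], "fingers": 0}, {"dp": [-0.0035, 0, 0.003], "turn": [0, 0, 0], "fingers": -0.2}, {"dp": [-0.0035, 0, 0.003], "turn": [0, 0, 0], "fingers": -1}]}}

```text
t: 51.67
ee_pos: [0.6062, -0.0075, 0.0802]
tcp_rot: [-3.138, -0.002, -0.962]
wrist_force: [-0.3, 0.3, 1.1]
grip_width: 0.043
```

{"fn": "apply_moves", "kwargs": {"motion": [{"dp": [0, 0, 0], "turn": [0, 0, 0], "fingers": -1}, {"dp": [0, 0, 0], "turn": [0, 0, 0], "fingers": -1}, {"dp": [0, 0, -0.006], "turn": [0, 0, 0], "fingers": -1}, {"dp": [0, 0, -0.01], "turn": [0, 0, -7], "fingers": -1}, {"dp": [0, 0, -0.01], "turn": [0, 0, -14], "fingers": -1}]}}

```text
t: 52.08
ee_pos: [0.6067, -0.0075, 0.0912]
tcp_rot: [-3.138, -0.005, -0.712]
wrist_force: [-0.5, 0.1, -1.2]
grip_width: 0.0426
```

{"fn": "apply_moves", "kwargs": {"motion": [{"dp": [0, 0, 0], "turn": [0, 0, -7], "fingers": -1}, {"dp": [0, 0, 0], "turn": [0, 0, -14], "fingers": -1}, {"dp": [0, 0, 0], "turn": [0, 0, -21], "fingers": -1}, {"dp": [0, 0, 0], "turn": [0, 0, -28], "fingers": -1}, {"dp": [0, 0, 0], "turn": [0, 0, -35], "fingers": -1}]}}

```text
t: 52.5
ee_pos: [0.6067, -0.0077, 0.0915]
tcp_rot: [3.141, -0.006, -0.095]
wrist_force: [-0.5, 0.5, -1.0]
grip_width: 0.0422
```

{"fn": "apply_moves", "kwargs": {"motion": [{"dp": [0, 0, 0], "turn": [0, 0, -7], "fingers": -1}, {"dp": [0, 0, 0], "turn": [0, 0, -14], "fingers": -1}, {"dp": [0, 0, 0], "turn": [0, 0, -21], "fingers": -1}, {"dp": [0, 0, 0], "turn": [0, 0, -28], "fingers": -1}, {"dp": [0, 0, 0], "turn": [0, 0, -35], "fingers": -1}]}}

```text
t: 52.92
ee_pos: [0.6068, -0.0081, 0.0919]
tcp_rot: [3.137, -0.005, 0.522]
wrist_force: [-1.0, -0.1, -1.5]
grip_width: 0.042
```

Run:
```python
from h import *
s=arm.state();print(s['t'],s['ee_pos'],np.degrees(s['tcp_rot']),s['grip_width'],s['wrist_force'])
rows([.6075,-.0082,.088],Rm=tool(53,0))
```

```text
52.9167 [ 0.60676689 -0.00811132  0.09185144] [179.75206573  -0.26694743  29.89373867] 0.04203038365306983 [-0.98199176 -0.14089868 -1.50637055]
dp [0.0006 0.0004 0.0039] turn [  0.3  -0.2 -23.1]
```

{"fn": "apply_moves", "kwargs": {"motion": [{"dp": [0.0006, 0.0004, 0], "turn": [0.3, -0.2, -7], "fingers": -1}, {"dp": [0.0006, 0.0004, 0], "turn": [0.3, -0.2, -14], "fingers": -1}, {"dp": [0.0006, 0.0004, 0], "turn": [0.3, -0.2, -21], "fingers": -1}, {"dp": [0.0006, 0.0004, 0.003], "turn": [0.3, -0.2, -23], "fingers": -1}, {"dp": [0.0006, 0.0004, 0.006], "turn": [0.3, -0.2, -23], "fingers": -1}]}}

```text
t: 53.33
ee_pos: [0.6077, -0.0089, 0.0861]
tcp_rot: [3.141, -0.0, 0.923]
wrist_force: [0.4, 0.0, -1.9]
grip_width: 0.0426
```

Run:
```python
from h import *
for i in range(3): arm.get_image('wrist')
s=arm.state();print(s['t'],s['ee_pos'],np.degrees(s['tcp_rot']),s['grip_width'],s['wrist_force'])
rows([.6075,-.0082,.0802],Rm=tool(53,0))
```

```text
53.4833 [ 0.60724993 -0.00845927  0.08563249] [-1.79982606e+02  3.62932717e-02  5.28148639e+01] 0.04179059735396428 [ 0.58879591 -0.66599263 -0.92353776]
dp [0.0004 0.     0.0054] turn [-0.   0.  -0.2]
```

{"fn": "apply_moves", "kwargs": {"motion": [{"dp": [0.0004, 0, 0.002], "turn": [0, 0, 0], "fingers": -1}, {"dp": [0.0004, 0, 0.004], "turn": [0, 0, 0], "fingers": -1}, {"dp": [0.0004, 0, 0.0055], "turn": [0, 0, 0], "fingers": -1}, {"dp": [0.0004, 0, 0.006], "turn": [0, 0, 0], "fingers": -1}, {"dp": [0.0004, 0, 0.006], "turn": [0, 0, 0], "fingers": -1}]}}

```text
t: 53.9
ee_pos: [0.6076, -0.0082, 0.0801]
tcp_rot: [3.141, 0.001, 0.922]
wrist_force: [-0.6, 0.0, 2.9]
grip_width: 0.0428
```

{"fn": "apply_moves", "kwargs": {"motion": [{"dp": [0, 0, 0], "turn": [0, 0, 0], "fingers": -0.05}, {"dp": [0, 0, 0], "turn": [0, 0, 0], "fingers": 0.2}, {"dp": [0, 0, 0], "turn": [0, 0, 0], "fingers": 0.4}, {"dp": [0, 0, 0], "turn": [0, 0, 0], "fingers": 0.4}, {"dp": [0, 0, -0.015], "turn": [0, 0, 0], "fingers": 0.4}]}}

```text
t: 54.32
ee_pos: [0.6054, -0.0084, 0.0925]
tcp_rot: [-3.137, 0.005, 0.922]
wrist_force: [0.7, 0.5, 0.4]
grip_width: 0.0638
```

{"fn": "apply_moves", "kwargs": {"motion": [{"dp": [0, 0, -0.03], "turn": [0, 0, 0], "fingers": 0.4}, {"dp": [0, 0, -0.07], "turn": [0, 0, 0], "fingers": 0.4}, {"dp": [0.01, 0, -0.11], "turn": [0, 0, 7], "fingers": 0.4}, {"dp": [0.02, 0.03, -0.12], "turn": [0, 0, 14], "fingers": 0.4}, {"dp": [0.02, 0.06, -0.12], "turn": [0, 0, 21], "fingers": 0.4}]}}

```text
t: 54.73
ee_pos: [0.6696, -0.0241, 0.2183]
tcp_rot: [-3.141, -0.006, 0.556]
wrist_force: [0.6, 0.6, -0.2]
grip_width: 0.0653
```

Run:
```python
from h import *
s=arm.state();print(s['t'],s['ee_pos'],np.degrees(s['tcp_rot']),s['grip_width'],s['wrist_force'])
im,c=snap('scene','c42')
cv2.imwrite('pics/c42c.png',cv2.resize(im[140:270,160:340,::-1],None,fx=4.3,fy=4.3,interpolation=cv2.INTER_CUBIC))
rows([.56,.08,.26],Rm=tool(0,-30))
```

```text
54.7333 [ 0.66959498 -0.02406794  0.21826421] [-179.9932895    -0.32117556   31.82898639] 0.06531469089042045 [ 0.6466668   0.64928137 -0.20606954]
dp [-0.0382 -0.1544 -0.0464] turn [-28.9  -8.3  30.3]
```

View pics/c42c.png

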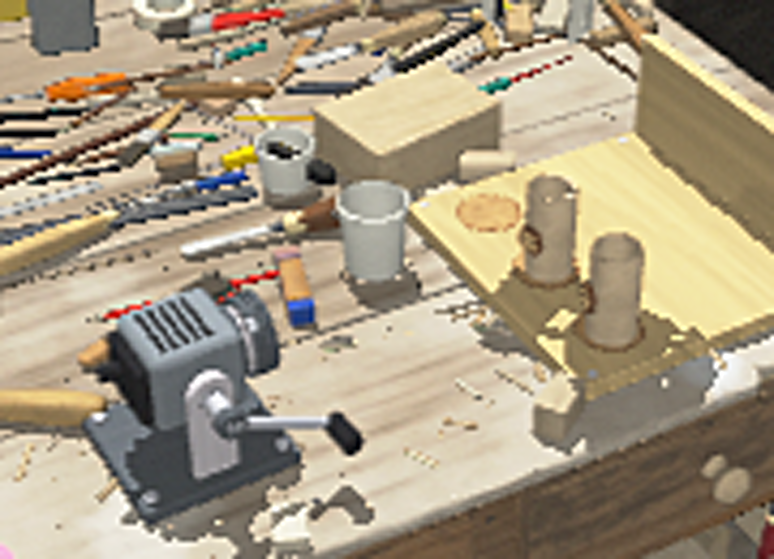

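{"fn": "apply_moves", "kwargs": {"motion": [{"dp": [-0.007, -0.035, -0.01], "turn": [0, 0, 6], "fingers": 0.4}, {"dp": [-0.015, -0.07, -0.02], "turn": [0, 0, 13], "fingers": 0.4}, {"dp": [-0.023, -0.105, -0.03], "turn": [0, 0, 20], "fingers": 0.4}, {"dp": [-0.03, -0.13, -0.04], "turn": [0, 0, 26], "fingers": 0.4}, {"dp": [-0.04, -0.155, -0.046], "turn": [0, 0, 31], "fingers": 0.4}]}}

```text
t: 55.2
ee_pos: [0.5572, 0.0815, 0.2602]
tcp_rot: [3.138, -0.006, -0.001]
wrist_force: [0.6, 0.5, 1.0]
grip_width: 0.0652
```

{"fn": "apply_moves", "kwargs": {"motion": [{"dp": [0, 0, 0], "turn": [-7, 0, 0], "fingers": 0.4}, {"dp": [0, 0, 0], "turn": [-14, 0, 0], "fingers": 0.4}, {"dp": [0, 0, 0], "turn": [-21, 0, 0], "fingers": 0.4}, {"dp": [0, 0, 0], "turn": [-25, 0, 0], "fingers": 0.4}, {"dp": [0, 0, 0], "turn": [-25, 0, 0], "fingers": 0.4}]}}

```text
t: 55.62
ee_pos: [0.5558, 0.0873, 0.2576]
tcp_rot: [2.703, -0.001, 0.009]
wrist_force: [-0.7, 1.0, 0.5]
grip_width: 0.0654
```

Run:
```python
from h import *
for i in range(3): arm.get_image('wrist')
s=arm.state();print(s['t'],s['ee_pos'],np.degrees(s['tcp_rot']))
im,c=snap('wrist','w43')
cv2.imwrite('pics/w43c.png',cv2.resize(im[0:280,60:460,::-1],None,fx=2,fy=2,interpolation=cv2.INTER_CUBIC))
print(proj(c,[.607,-.0085,.103]),proj(c,[.512,-.0095,.103]))
```

```text
55.7667 [0.55720375 0.08011553 0.26022194] [154.82592708  -0.31857207  -0.18073685]
[307.92381096 183.02723979] [216.61940285 184.28326861]
```

View pics/w43c.png

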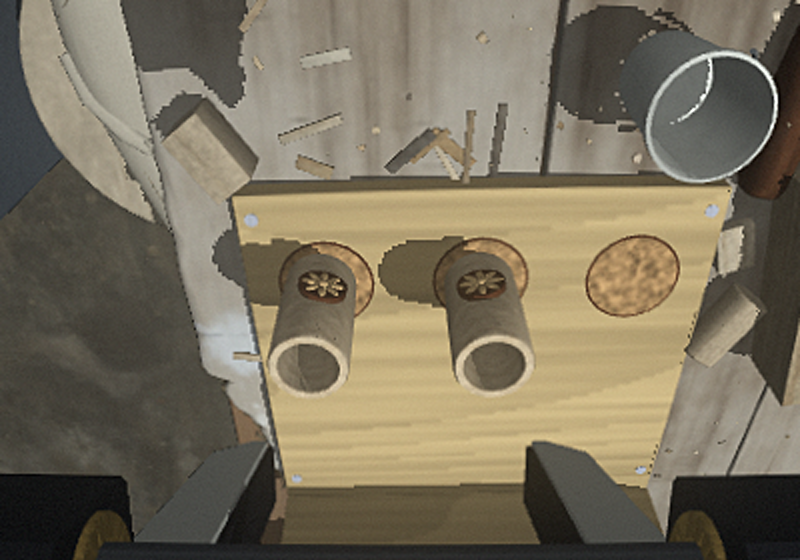

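Run:
```python
from h import *
np.set_printoptions(precision=4,suppress=True)
im,c=load('w43')
P=lambda u,v,z:onz(c,60+u/2,v/2,z)
m1=P(309,365,.103);m2=P(494,362,.103);print(m1,m2,'st',P(329,281,.018),P(481,275,.018),P(632,275,.018))
G=np.array([.5645,.278])
for C,o in ((m1,(323,284)),(m2,(482,283))):
    print('to glass',np.degrees(np.arctan2(*(G-C[:2])[::-1])),'obs',o)
    for a in range(60,125,10):
        q=proj(c,[C[0]+.0245*np.cos(np.radians(a)),C[1]+.0245*np.sin(np.radians(a)),.058]);print(a,(q[0]-60)*2,q[1]*2)
```

```text
[ 0.51   -0.0071  0.103 ] [ 0.6058 -0.0058  0.103 ] st [ 0.5139 -0.0081  0.018 ] [ 0.6074 -0.0044  0.018 ] [ 0.7016 -0.0042  0.018 ]
to glass 79.1771043601129 obs (323, 284)
60 335.9690426001313 284.0013652513303
70 328.73280698872384 281.23896871900286
80 321.0879333202101 279.56930469378983
90 313.29262298219726 279.05423034905084
100 305.6120582321328 279.7123354258814
110 298.3065654793507 281.51798155919414
120 291.6201341135859 284.40288433534886
to glass 98.28112588492678 obs (482, 283)
60 510.0759471138567 281.21803508626516
70 503.3729681224504 278.39316709817217
80 496.05435087941714 276.6576556066741
90 488.36443369548647 276.0776212939235
100 480.56382000750114 276.67623844044124
110 472.9178914715019 278.43223684233703
120 465.6849596387185 281.28096007729437
```

Run:
```python
from h import *
im,c=snap('side','s44')
cv2.imwrite('pics/s44a.png',cv2.resize(im[60:200,210:400,::-1],None,fx=4,fy=4,interpolation=cv2.INTER_CUBIC))
cv2.imwrite('pics/s44b.png',cv2.resize(im[180:340,205:400,::-1],None,fx=3.7,fy=3.7,interpolation=cv2.INTER_CUBIC))
```

```text
(no output)
```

View pics/s44a.png

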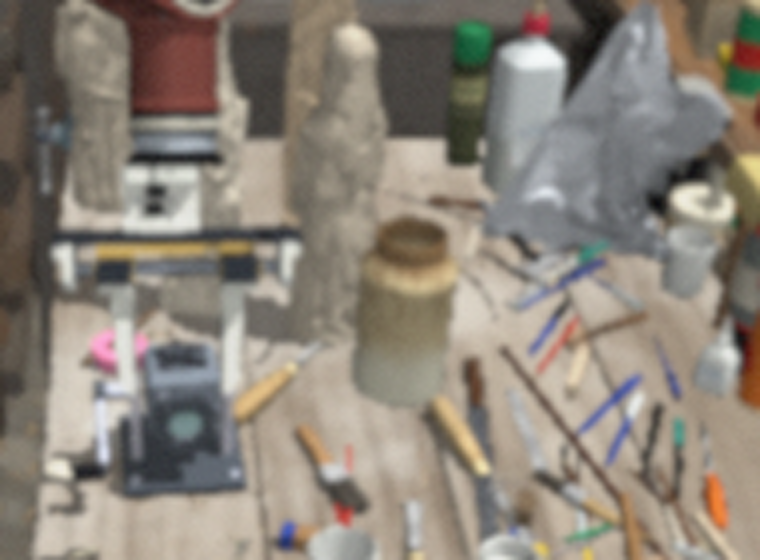

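View pics/s44b.png

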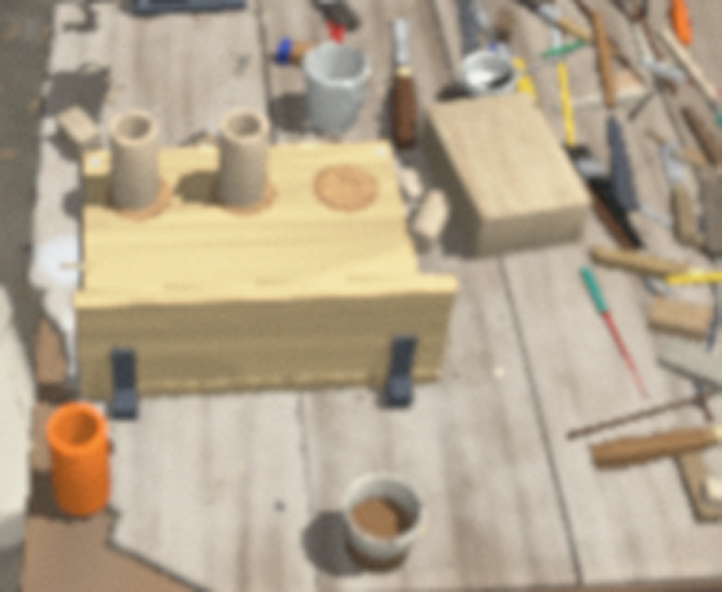

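Run:
```python
from h import *
print(arm.job_done(), arm.state()['t'])
```

```text
the job is handed in; nothing more can be done
the job is handed in; nothing more can be done
```

I finished every step in the order you asked and handed the job in at about 56 s. No verdict was reported, and I left one wooden cup alone.

- **Glass:** it lies flat in its seat. My first grip slid off it and had to be redone lower.
- **Ring:** it turned about 81° clockwise to its stop. A second turn at more than 1 N m did not move it further.
- **Tilt:** the lever grip is within about 1 px of where it should be with the head fully over. Reaching the stop gave a brief wrist force of 107 N, under the 120 N limit.
- **Cups:** the bench cup stands on station 1 and the fallen cup on station 2, both within a few millimetres of centre. Their rosettes read about 77° and 98°, against 79° and 98° toward the glass.
- **Bystanders:** the pot, the pail and the orange and pink look-alikes looked undisturbed in the last pictures.

**Cup left in place:** there is a third wooden cup of about the same size behind the carved statues, about 1.07 m out. I took it for scenery because it is out of reach with the tool pointing down, and I could not see whether it has a rosette. Station 3 is therefore empty.

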